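# Level the counter scale, unlock it and run its check-weight routine

### The arm

A 6-joint arm with a two-finger parallel gripper is mounted at the origin on the work surface. World frame = base frame: x ahead of the robot, y to its left, z up, the work surface at z = 0. Lengths are in mm, angles in degrees, forces in N, time in s.
With the tool pointing down it reaches from about 350 to 850 mm from the base axis. Payload 8.1 kg.
Tool frame: the origin (TCP) lies at the very end of the fingers, on their centre line; the grasp point (between the pads) lies 19 mm behind it (pinch_z is the z of the grasp point in the tool frame, in mm); z points along the fingers, y is the direction in which the jaws open and shut (so a half turn about z gives the same grasp; the last joint's range is limited). The gripper opens to 85 mm and grips with 20 to 120 N. Pads are 22 mm wide; open, the fingers measure 114 mm over their backs; the gripper's body (76 mm by 85 mm) begins 54 mm behind the grasp point. The pads swing forward as they close: fully open they stand 13 mm farther back than shut.
Start: joints at [67.185, 7.471, 85.268, -0, 87.261, -4.893], TCP at [184.613, 570.897, 231.292] pointing down, gripper open.
Joint ranges: [-169.43, 169.43], [-51.17, 129.36], [1.28, 143.12], [-76.62, 256.62], [0, 156.53], [-152.29, 152.29]. Speed limits (degrees/s): [136.94, 136.94, 159.86, 180, 180, 180].

### API

Orientations are given as [roll, pitch, yaw] about the fixed x, y, z axes, in that order (R = Rz(yaw) Ry(pitch) Rx(roll)).
In Python, from bench import * gives the robot as it stands.
- The arm moves only by the shell command python3 -m creep 'ROWS' [FORCE]. ROWS is a JSON object of lists of equal length, an entry for each row: "translation": the shift along the tool's x, y, z in mm, a list of three; "rotation": the turn, a rotation vector about the tool's x, y, z in rad, a list of three; "claw": the finger opening in mm, from 0 to 85.4. In form: {"translation": [[dx, dy, dz], ...], "rotation": [[ax, ay, az], ...], "claw": [claw, ...]}. A call has 1 to 10 rows; each row shifts and turns the commanded pose from where the row before left it, along the tool's axes as they then stand; what a row does not reach is not made up. A row lasts 1/10 s, in which the tool goes at most 50 mm and 8.59 degrees, less where a joint would pass 70% of its speed; a pose out of reach is approached as far as the arm can. A call is refused whole if a number of a shift passes 50 or a number of a turn 0.15, either way. A call with a gripper value outside its range is refused whole. The fingers move at their own pace and stop on an object; FORCE is the grip in N (left out, the last holds). Time passes only in rows, so rows that do not move let the fingers close. It gives the time, the measured TCP pose, the force and the opening at its end, in the units of the state.
- sense(): the state, without advancing time (a new reading comes with each control period).
- snapshot(name): name is "scene" or "top" or "wrist"; returns a dict with "frame" (400x640x3 uint8, red, green, blue), "intrinsics" (3x3 intrinsics, pixels), "dist" ([k1, k2, p1, p2, k3] as OpenCV has them; the pictures are not rectified), "extrinsics" (4x4, takes a point from camera to world coordinates). Camera axes: x right, y up, looking along -z (the intrinsics and any distortion apply to the point x, -y, -z); pixel columns grow to the right and rows downward; lengths in mm; the calibration is good to about 2 mm. A picture is of the moment at which its call begins. There is no depth.
- hand_in(): hands the job in, once; it reports no verdict.
The state is a dict: "time": time; "joint_pos": joint angles; "qd": joint speeds; "joint_efforts": joint torques, N m; "tool_pos": TCP position; "tcp_rot": TCP orientation; "ft_force": force on the tool from outside, world axes, zero at the start; "wrist_torque": the same for the moment, N m; "finger_gap": finger opening in mm.
Only numpy, scipy, OpenCV 4.12 (cv2) and the standard library are available. Lean on these libraries where they do the work, as an engineer would, in place of code of your own. Each camera call takes 0.05 s, during which the arm holds its last target.

### The job

The fish-counter scale is back on the bench after the wash-down. Spin the knurled brass collar of its front foot up the threaded stud until its top edge meets the red ring, so that the scale stands level; then put the T-handle hex driver into the socket of the blue transport-lock knob, turn it counter-clockwise to its stop, and put the driver back in its block. Next stand every check weight from the wooden case on the pan together, press the green key fully down with all of them on it, and return the weights upright to the case, one to a pocket, leaving the other things on the bench where they are.

Things in the scene. Friction and masses are not known exactly. Their poses are not given: they have to be found in the camera images.
- collar_mid (a point): centre of the knurled brass collar (43 mm across, 28 mm tall) on the scale's front foot; does not turn with it; z up. Correct when 60 mm above the bench: its top (74 mm) meets the lower edge of the red ring on the threaded stud (17 mm across, top 86 mm high). Starts 5 to 11 mm low. A grey lug (36 mm across) rides 1 mm below it; the scale's 50 mm high front is 55 mm behind the stud's axis
- collar_ride (a joint): height of the collar from its correct place, m: 0 = scale level, negative = too low. Turning the collar counter-clockwise seen from above raises it, 8 mm per full turn (coarse multi-start thread), and the front of the scale with it; it needs about 0.15 N m and stays where it is left
- pan (a point): middle of the top face of the scale's steel pan, 71 mm above the bench when level. Flat pan, 180 mm (x) by 220 mm (y), no rim. x points from the scale's front to its back, z is the pan's normal. In front (-x) lies a deck 50 mm high with the lock knob, a black display, a round spirit level and the green key. The stud stands 215 mm in front of this point (-x)
- lock_socket (a point): centre of the socket floor in the blue transport-lock knob (42 mm across) on the deck, 53 mm above the bench when level. Hexagon socket, 17.4 mm across flats, 14 mm deep, open upward. One flat faces along this point's x axis, the others every 60 degrees; the axes turn with the knob
- lock (a joint): turn of the lock knob, rad: 0 = locked, grows counter-clockwise seen from above, 1.05 = released (stop). Turns with about 0.06 N m and stays where it is left; meant for the driver only
- key_top (a point): centre of the top of the green key (26 mm across) on the deck; pressed straight down
- key (a joint): travel of the key, m: 0 = up, 0.006 = fully down (5 N); it springs back
- driver_bar (a point): centre of the red T-bar of the hex driver: 100 mm long (x), 20 mm thick (y), 30 mm tall (z). z points up along the shaft away from the tip. A steel shaft 12 mm across runs down from it
- driver_tip (a point): tip of the hex driver, on its axis, 110 mm below the middle of the T-bar. Hexagon 16 mm across flats, 18 mm long, tapered over its last 4 mm. Two of its flats face along +x and -x of this frame (the bar's length), the others every 60 degrees
- block_hole (a point): middle of the mouth of the square hole, 26 mm wide, right through the driver's white block (72 x 72 x 105 mm, fixed, mouth at its top). The driver hangs in it upright, its bar resting on the block's top
- case: wooden weight case, fixed, 152 x 152 mm, walls 36 mm tall and 5 mm thick, floor 5 mm thick, two crossing dividers make four pockets 68.5 mm square, their middles 36.5 mm from its centre along +-x and +-y. Origin: centre of its underside; z up
- w1_mid (a point): check weight 1, a bright steel cylinder of 500 g: body 46 mm across and 34 mm tall, on it a grip knob 21 mm across and 34 mm tall, 68 mm tall in all. This point is on its axis, half-way up (34 mm above its foot); z is its axis, up. At the start it stands in a pocket of the case; absent in some runs
- w2_mid (a point): check weight 2, a bright steel cylinder of 500 g: body 46 mm across and 34 mm tall, on it a grip knob 21 mm across and 34 mm tall, 68 mm tall in all. This point is on its axis, half-way up (34 mm above its foot); z is its axis, up. At the start it stands in a pocket of the case; absent in some runs
- w3_mid (a point): check weight 3, a bright steel cylinder of 500 g: body 46 mm across and 34 mm tall, on it a grip knob 21 mm across and 34 mm tall, 68 mm tall in all. This point is on its axis, half-way up (34 mm above its foot); z is its axis, up. At the start it stands in a pocket of the case; absent in some runs
- w4_mid (a point): check weight 4, a bright steel cylinder of 500 g: body 46 mm across and 34 mm tall, on it a grip knob 21 mm across and 34 mm tall, 68 mm tall in all. This point is on its axis, half-way up (34 mm above its foot); z is its axis, up. At the start it stands in a pocket of the case; absent in some runs
- jar_a: amber jar, 64 mm across, 85 mm tall, standing; not part of the job, to be left alone; origin: centre of its underside
- jar_b: amber jar, 64 mm across, 85 mm tall, standing; not part of the job, to be left alone; origin: centre of its underside
- tape: black tape dispenser with a yellow roll, 70 x 160 mm, 90 mm tall; not part of the job, to be left alone; origin: centre of its underside
- pad: order pad lying flat, 150 x 105 x 12 mm; not part of the job, to be left alone; origin: centre of its underside
Mind the look-alikes: they are no part of the job. What is shaped like the part that bears w2_mid but pink or purple is not meant.

How it is judged (in metres and radians):
On the way, in this order (a step that is already met when the one before it is completed fails the run):
1. the collar stands at the red ring (within 1.5 mm), the scale is level (value of joint collar_ride between -0.0015 and 0.0015 m), for 0.4 s.
2. the lock knob is turned to its stop with the driver's tip in its socket (value of joint lock above 0.95 rad and distance between driver_tip and lock_socket below 0.009 m), for 0.1 s.
3. every check weight present stands on the pan (x of w1_mid in the frame of pan between -0.09 and 0.09 m and y of w1_mid in the frame of pan between -0.11 and 0.11 m and z of w1_mid in the frame of pan between 0.028 and 0.039 m and angle between each of w1_mid, w2_mid, w3_mid, w4_mid's own z axis and vertical below 0.12 rad and x of w2_mid in the frame of pan between -0.09 and 0.09 m and y of w2_mid in the frame of pan between -0.11 and 0.11 m and z of w2_mid in the frame of pan between 0.028 and 0.039 m and x of w3_mid in the frame of pan between -0.09 and 0.09 m and y of w3_mid in the frame of pan between -0.11 and 0.11 m and z of w3_mid in the frame of pan between 0.028 and 0.039 m and x of w4_mid in the frame of pan between -0.09 and 0.09 m and y of w4_mid in the frame of pan between -0.11 and 0.11 m and z of w4_mid in the frame of pan between 0.028 and 0.039 m), for 0.3 s.
4. the green key is pressed fully down while every weight stands on the pan (all of step 3 and value of joint key above 0.0045 m), for 0.05 s.
At the end, for the whole second after the job is handed in: The collar is within 1.5 mm of the red ring's height, the lock is released (over 0.9 rad), the key is up, the driver hangs upright in its block with its bar down on it, and every weight present stands upright on the floor of the case (all of step 1 and value of joint lock above 0.9 rad and value of joint key below 0.002 m and horizontal distance between driver_bar and block_hole below 0.015 m and z of driver_bar in the frame of block_hole below 0.02 m and angle between each of driver_bar, w1_mid, w2_mid, w3_mid, w4_mid's own z axis and vertical below 0.12 rad and x of w1_mid in the frame of case between -0.07 and 0.07 m and y of w1_mid in the frame of case between -0.07 and 0.07 m and z of each of w1_mid, w2_mid, w3_mid, w4_mid in the frame of case below 0.044 m and x of w2_mid in the frame of case between -0.07 and 0.07 m and y of w2_mid in the frame of case between -0.07 and 0.07 m and x of w3_mid in the frame of case between -0.07 and 0.07 m and y of w3_mid in the frame of case between -0.07 and 0.07 m and x of w4_mid in the frame of case between -0.07 and 0.07 m and y of w4_mid in the frame of case between -0.07 and 0.07 m); the robot touches nothing.
It fails at once if another thing on the bench is pushed more than 3 cm (distance of any of jar_a, jar_b, tape, pad from where it was at the start of the episode above 0.03 m).
Of w1, w2, w3, w4 only 2 to 3 are there at a start; the rules pass over those that are not, and their reading is None.
At some moment in a run one of w1, w2, w3, w4 may be knocked a few centimetres aside while the robot is not near it.
It also fails if it takes over 210 s, if anything falls off the work surface, if the arm or the gripper's body presses on something with over 40 N, if the wrist force passes 120 N, or if a joint passes its speed limit or range.

## Working session

There is one attempt and no reset: what is moved stays moved. The work goes in short steps, Python scripts to look and compute and a shell command to move; the robot and the scene stay as the last step left them, time stands still between calls to the robot, and variables do not carry over. Pictures are saved under pics/ and viewed, and the job is handed in when it is done.

```bash
ls; mkdir -p pics
cat > h.py <<'E'
from bench import *
import numpy as np, cv2, json
from scipy.spatial.transform import Rotation as R
def shot(n,f=None):
    s=snapshot(n)
    if f: cv2.imwrite('pics/'+f+'.png',cv2.cvtColor(np.asarray(s['frame']),cv2.COLOR_RGB2BGR))
    return s
def ray(s,uv):
    K=np.array(s['intrinsics'],float);d=np.array(s['dist'],float);T=np.array(s['extrinsics'],float)
    p=cv2.undistortPoints(np.array([[uv]],float),K,d)[0,0]
    return T[:3,3],T[:3,:3]@np.array([p[0],-p[1],-1.])
def onz(s,uv,z):
    o,d=ray(s,uv); return o+d*(z-o[2])/d[2]
def proj(s,P):
    K=np.array(s['intrinsics'],float);d=np.array(s['dist'],float);T=np.array(s['extrinsics'],float)
    c=(np.asarray(P,float).reshape(-1,3)-T[:3,3])@T[:3,:3]*np.array([1,-1,-1])
    return cv2.projectPoints(c,np.zeros(3),np.zeros(3),K,d)[0][:,0]
def meet(rays):
    A=np.zeros((3,3));b=np.zeros(3)
    for o,d in rays:
        d=d/np.linalg.norm(d);M=np.eye(3)-np.outer(d,d);A+=M;b+=M@o
    return np.linalg.solve(A,b)
E
python3 - <<'E'
from h import *
print(sense())
for n in ['scene','top','wrist']:
    s=shot(n,n+'0'); print(n,np.round(s['extrinsics'],3).tolist(),np.round(s['intrinsics'],1).tolist(),s['dist'])
E
```

```text
pics
{'time': 0.0, 'joint_pos': array([ 6.71857307e+01,  7.51601364e+00,  8.53288302e+01,  2.49471849e-03,
        8.72607674e+01, -4.89309308e+00]), 'qd': array([-0.03846476, -0.08904558, -0.02511589, -0.01884163, -0.11328339,
        0.03066672]), 'joint_efforts': array([ 1.77369082e-03, -5.69396961e+01, -5.00562000e+01,  2.21287346e-04,
        1.48955325e-02,  5.90792456e-05]), 'tool_pos': array([184.37860812, 570.40018453, 230.23928674]), 'tcp_rot': array([-1.79894986e+02, -1.14908612e-02,  1.62078692e+02]), 'ft_force': array([ 0.54802873, -0.26951888, -0.54254545]), 'wrist_torque': array([-0.05428956, -0.02082313,  0.0041708 ]), 'finger_gap': 85.61193435708667}
scene [[-0.344, -0.815, 0.467, 1269.726], [0.939, -0.296, 0.176, 264.806], [-0.005, 0.499, 0.866, 1459.691], [0.0, 0.0, 0.0, 1.0]] [[465.5, 0.0, 311.1], [0.0, 465.5, 202.7], [0.0, 0.0, 1.0]] [-0.03013381  0.          0.          0.          0.        ]
top [[0.002, 0.998, -0.058, 442.882], [-1.0, 0.003, 0.02, 15.457], [0.02, 0.058, 0.998, 1310.332], [0.0, 0.0, 0.0, 1.0]] [[446.8, 0.0, 320.8], [0.0, 446.8, 204.1], [0.0, 0.0, 1.0]] [0.02652115 0.         0.         0.         0.        ]
wrist [[0.309, -0.905, -0.292, 110.116], [0.951, 0.293, 0.097, 595.753], [-0.002, -0.307, 0.952, 374.112], [0.0, 0.0, 0.0, 1.0]] [[275.8, 0.0, 318.8], [0.0, 275.8, 200.7], [0.0, 0.0, 1.0]] [-0.00339335  0.          0.          0.          0.        ]
```

View pics/scene0.png

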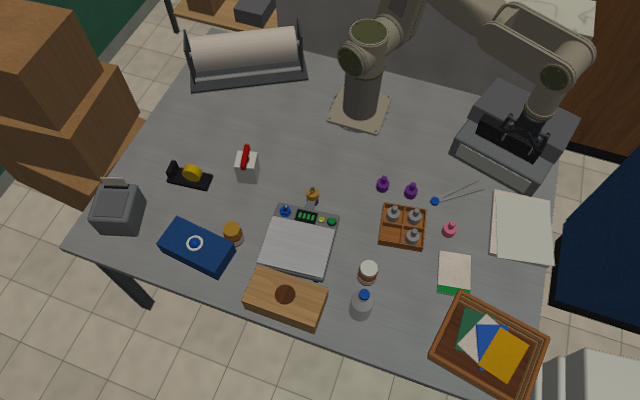

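View pics/top0.png

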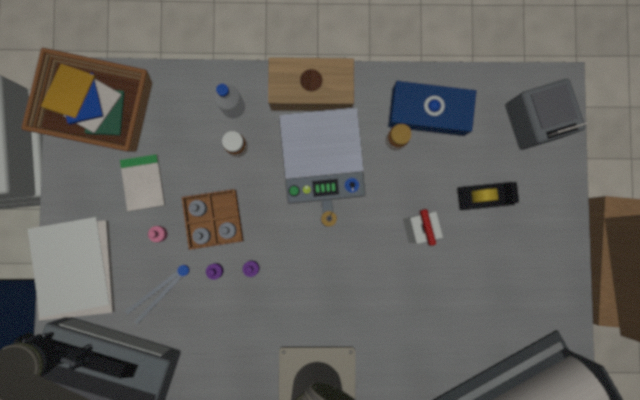

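View pics/wrist0.png

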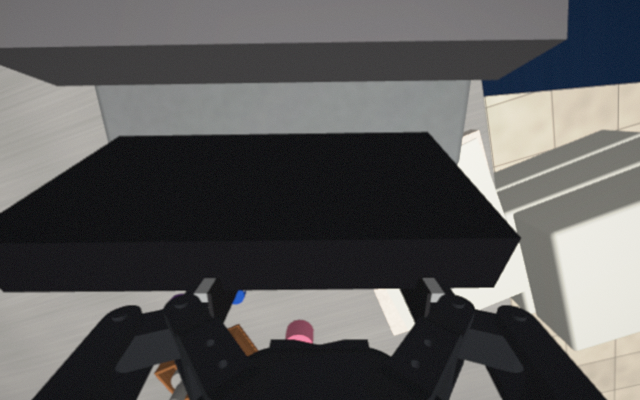

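Run:
```python
from h import *
s=shot('top')
for n,uv,z in [('stud',(329,218),80),('knob',(352,185),65),('key',(294,190),55),('panc',(321,144),71),('driver',(429,227),120),('case',(212,219),36),('wA',(197,208),68),('wB',(202,235),68),('wC',(227,230),68),('jar1',(399,134),85),('jar2',(232,141),85),('tape',(487,195),60),('pad',(142,182),12),('pink',(157,233),68),('pur1',(214,271),68),('pur2',(251,268),68),('blockbox',(311,80),40)]:
    print(n,np.round(onz(s,uv,z)))
im=cv2.cvtColor(s['frame'],cv2.COLOR_RGB2BGR)
cv2.imwrite('pics/top_c.png',cv2.resize(im[90:290,130:530],None,fx=2,fy=2,interpolation=2))
s=shot('scene');im=cv2.cvtColor(s['frame'],cv2.COLOR_RGB2BGR)
cv2.imwrite('pics/sc_c.png',cv2.resize(im[130:330,150:470],None,fx=2.5,fy=2.5,interpolation=2))
```

```text
stud [476. -31.  80.]
knob [569. -96.  65.]
key [555.  66.  55.]
panc [683.  -9.  71.]
driver [ 451. -297.  120.]
case [473. 299.  36.]
wA [503. 333.  68.]
wB [428. 318.  68.]
wC [442. 250.  68.]
jar1 [ 709. -225.   85.]
jar2 [687. 236.  85.]
tape [ 542. -477.   60.]
pad [580. 506.  12.]
pink [434. 441.  68.]
pur1 [330. 284.  68.]
pur2 [338. 183.  68.]
blockbox [875.  20.  40.]
```

View pics/top_c.png

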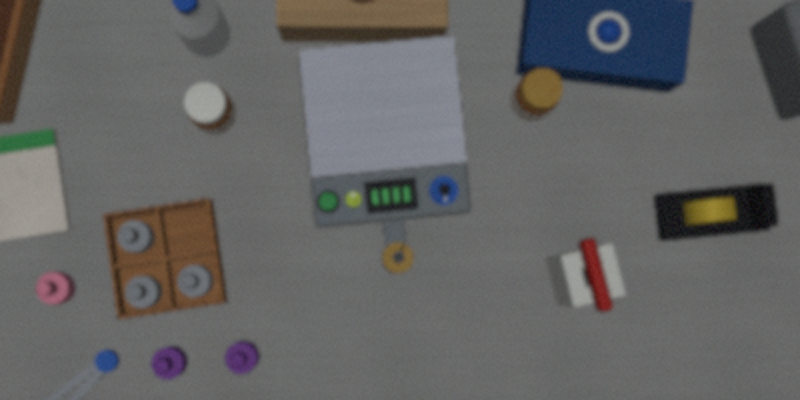

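View pics/sc_c.png

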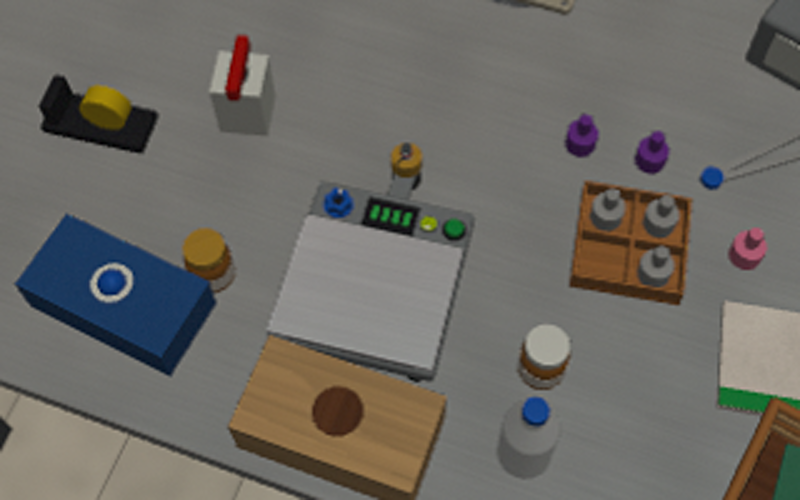

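```bash
python3 -m creep '{"translation":[[0,0,-35],[0,0,-35],[-33,-34,0],[-33,-34,0],[-33,-34,0],[-33,-34,0],[-33,-34,0],[-33,-34,0],[-33,-34,0],[-33,-34,0]],"rotation":[[0,0,0],[0,0,0],[0,0,0],[0,0,0],[0,0,0],[0,0,0],[0,0,0],[0,0,0],[0,0,0],[0,0,0]],"claw":[60,60,60,60,60,60,60,60,60,60]}' 40; python3 -m creep '{"translation":[[-33,-34,0],[-33,-34,0],[-33,-34,0],[-33,-34,0],[-33,-34,0],[-33,-34,0],[0,0,0],[0,0,0],[0,0,0]],"rotation":[[0,0,0],[0,0,0],[0,0,0],[0,0,0],[0,0,0],[0,0,0],[0,0,-0.15],[0,0,-0.15],[0,0,0]],"claw":[60,60,60,60,60,60,60,60,60]}'
python3 -c "
from h import *
s=shot('wrist','w1');print(sense()['joint_pos'])"
```

```text
time: 1.25
tool_pos: [352.5, 229.1, 301.4]
tcp_rot: [180.0, 0.0, 162.1]
ft_force: [1.6, 0.9, -0.1]
finger_gap: 60.0
time: 2.15
tool_pos: [477.7, -24.7, 301.0]
tcp_rot: [180.0, -0.0, 179.3]
ft_force: [-1.4, 0.4, 1.0]
finger_gap: 60.1
[-9.06146626e+00 -1.26875142e+01  9.75919651e+01 -8.55323898e-04
  9.51074116e+01 -9.81218661e+01]
```

View pics/w1.png

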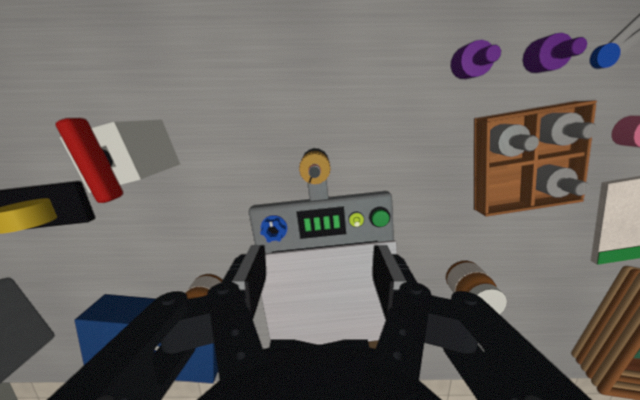

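Run:
```python
from h import *
im=cv2.imread('pics/w1.png')
cv2.imwrite('pics/w1a.png',cv2.resize(im[140:255,230:410],None,fx=4.4,fy=4.4,interpolation=2))
s=shot('wrist')
print(np.round(s['extrinsics'],3).tolist())
for n,uv,z in [('collar',(315,160),66),('knob',(274,228),67),('key',(380,215),55),('wC',(526,142),68),('wB',(582,130),68),('wA',(575,187),68),('bar',(88,160),120)]:
    print(n,np.round(onz(s,uv,z),1))
```

```text
[[0.017, -0.952, -0.307, 399.482], [1.0, 0.016, 0.005, -22.246], [-0.0, -0.307, 0.952, 444.951], [0.0, 0.0, 0.0, 1.0]]
collar [462.7 -28.6  66. ]
knob [562.9 -91.7  67. ]
key [549.6  67.6  55. ]
wC [442.9 256.   68. ]
wB [428.3 327.4  68. ]
wA [506.9 339.   68. ]
bar [ 449.  -296.5  120. ]
```

View pics/w1a.png

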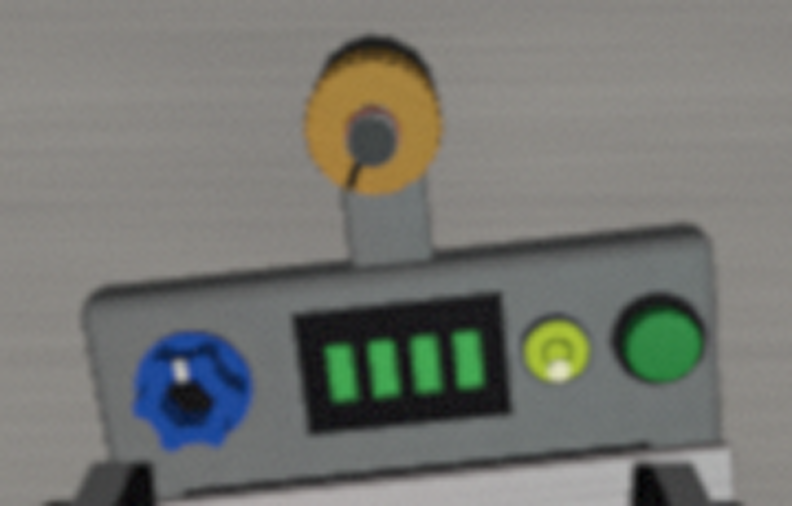

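```bash
python3 -m creep '{"translation":[[0,0,0],[0,0,0],[0,0,0],[0,0,0],[25,0,33],[25,0,33],[25,0,33],[25,0,33],[0,0,0]],"rotation":[[0,-0.15,0],[0,-0.15,0],[0,-0.15,0],[0,-0.07,0],[0,0,0],[0,0,0],[0,0,0],[0,0,0],[0,0,0]],"claw":[60,60,60,60,60,60,60,60,60]}'
python3 - <<'E'
from h import *
s=shot('wrist','w2');print(sense()['joint_pos'],np.round(s['extrinsics'],3).tolist())
E
```

```text
time: 3.15
tool_pos: [457.5, -23.9, 138.7]
tcp_rot: [179.9, 29.9, 179.1]
ft_force: [-0.4, 0.7, -0.3]
finger_gap: 60.2
[ -15.11122507  -47.94882616  143.07967165    8.53609507   56.23100884
 -107.17092736] [[0.016, -0.672, -0.74, 318.696], [1.0, 0.012, 0.011, -21.047], [0.001, -0.741, 0.672, 224.109], [0.0, 0.0, 0.0, 1.0]]
```

View pics/w2.png

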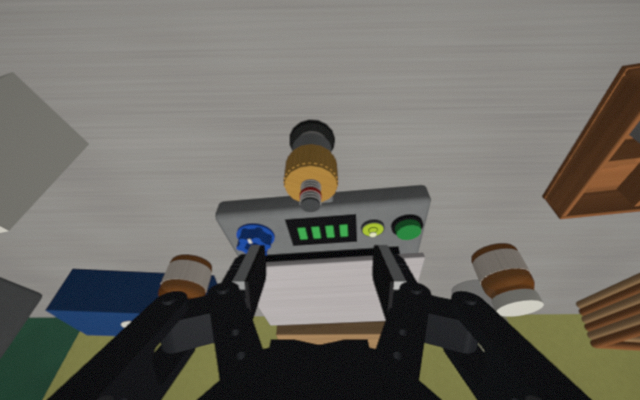

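Run:
```python
from h import *
im=cv2.imread('pics/w2.png')
cv2.imwrite('pics/w2a.png',cv2.resize(im[115:255,230:430],None,fx=4,fy=4,interpolation=2))
```

```text
(no output)
```

View pics/w2a.png

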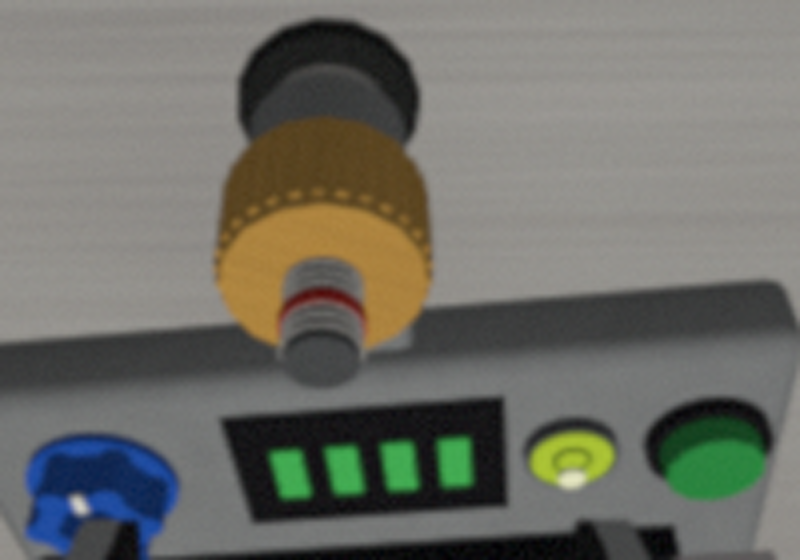

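Run:
```python
from h import *
s=shot('wrist')
f=lambda x,y:(230+x/4,115+y/4)
P=onz(s,f(321,331),86);print('stud front top',P, )
for n,y in [('ringlow',289),('ringhi',303),('collar',260)]:
    o,d=ray(s,f(322,y)); t=(P[0]-o[0])/d[0]; print(n,o+d*t)
print('collar ctr',[np.round(onz(s,f(324,275),z),1) for z in (64,66,68)])
print('collar L/R',onz(s,f(216,270),66),onz(s,f(431,270),66))
print('top disk',onz(s,f(321,358),86))
print('knob',onz(s,f(103,480),67),'key',onz(s,f(715,465),56))
```

```text
stud front top [465.23408837 -29.19983383  86.        ]
ringlow [465.23408837 -29.22222673  75.12429981]
ringhi [465.23408837 -29.15215429  78.83744951]
collar [465.23408837 -29.37294876  67.13870339]
collar ctr [array([472.3, -29.3,  64. ]), array([470.4, -29.2,  66. ]), array([468.5, -29.1,  68. ])]
collar L/R [468.65379462 -50.4659856   66.        ] [469.38130988  -8.01045574  66.        ]
top disk [472.66181796 -29.48692295  86.        ]
knob [537.85919596 -85.49922384  67.        ] key [549.52624975  68.12139077  56.        ]
```

```bash
python3 -m creep '{"translation":[[-25,0,-33],[-25,0,-33],[0,0,0],[0,0,0],[0,0,0],[0,0,0],[0,0,0]],"rotation":[[0,0,0],[0,0,0],[0,0.15,0],[0,0.15,0],[0,0.15,0],[0,0.07,0],[0,0,0]],"claw":[60,60,60,60,60,60,60]}'
python3 - <<'E'
from h import *
s=shot('wrist','w3');print(sense()['joint_pos'],np.round(s['extrinsics'],3).tolist())
im=cv2.imread('pics/w3.png')
cv2.imwrite('pics/w3a.png',cv2.resize(im[120:270,220:420],None,fx=4,fy=4,interpolation=2))
E
```

```text
time: 3.95
tool_pos: [466.8, -23.4, 218.2]
tcp_rot: [179.9, 1.1, 179.2]
ft_force: [-0.6, -0.6, -0.5]
finger_gap: 60.0
[ -9.37457466 -14.57218554 107.76797905   0.26867878  85.58383003
 -98.65382711] [[0.014, -0.946, -0.325, 385.856], [1.0, 0.014, 0.003, -21.716], [0.001, -0.325, 0.946, 360.406], [0.0, 0.0, 0.0, 1.0]]
```

View pics/w3a.png

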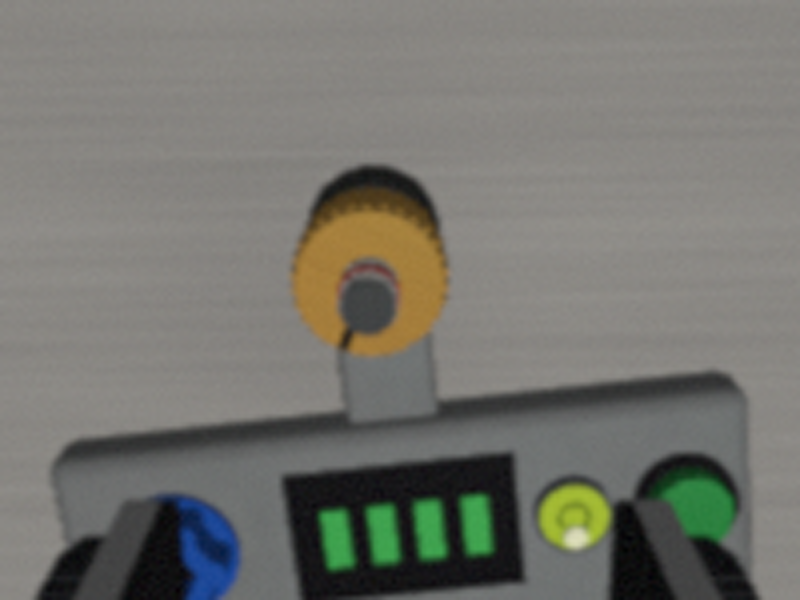

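Run:
```python
from h import *
s=shot('wrist')
f=lambda x,y:(220+x/4,120+y/4)
print('collar',onz(s,f(371,281),66),'studtop',onz(s,f(369,305),86))
print('LR',onz(s,f(293,281),66),onz(s,f(448,281),66),onz(s,f(371,206),66),onz(s,f(371,356),66))
print(sense()['tool_pos'],sense()['tcp_rot'])
```

```text
collar [474.88340959 -29.30770487  66.        ] studtop [475.33689076 -29.45263115  86.        ]
LR [474.57644536 -51.03891108  66.        ] [475.18608365  -7.85161871  66.        ] [453.54730624 -28.86202243  66.        ] [497.23577024 -29.77483202  66.        ]
[466.13817295 -23.44779133 218.57045813] [179.92377386   1.3514626  179.26207928]
```

```bash
python3 -m creep '{"translation":[[-8,-6,0],[0,0,20],[0,0,20],[0,0,0],[0,0,0],[0,0,0],[0,0,0],[0,0,0],[0,0,0],[0,0,0]],"rotation":[[0,0.02,0],[0,0,0.15],[0,0,0.15],[0,0,0.15],[0,0,0.15],[0,0,0.15],[0,0,0.15],[0,0,0.15],[0,0,0.15],[0,0,0.15]],"claw":[60,60,60,60,60,60,60,60,60,60]}'; python3 -m creep '{"translation":[[0,0,0],[0,0,0],[0,0,0],[0,0,0],[0,0,0],[0,0,0],[0,0,0],[0,0,0],[0,0,0],[0,0,0]],"rotation":[[0,0,0.15],[0,0,0.15],[0,0,0.15],[0,0,0.15],[0,0,0.15],[0,0,0.15],[0,0,0.15],[0,0,0.15],[0,0,0.15],[0,0,0.15]],"claw":[60,60,60,60,60,60,60,60,60,60]}';  python3 -m creep '{"translation":[[0,0,0],[0,0,0],[0,0,0],[0,0,0],[0,0,0],[0,0,0],[0,0,0],[0,0,0]],"rotation":[[0,0,0.15],[0,0,0.15],[0,0,0.15],[0,0,0.15],[0,0,0.15],[0,0,0.15],[0,0,0],[0,0,0]],"claw":[60,60,60,60,60,60,60,60]}'
python3 - <<'E'
from h import *
s=shot('wrist','w4');print(sense())
E
```

```text
time: 5.05
tool_pos: [473.8, -29.8, 180.1]
tcp_rot: [179.6, 0.0, 101.5]
ft_force: [0.1, -0.2, 1.3]
finger_gap: 59.9
time: 6.05
tool_pos: [473.9, -29.8, 180.1]
tcp_rot: [179.9, -0.4, 15.6]
ft_force: [-0.4, -0.1, -0.3]
finger_gap: 59.8
time: 6.85
tool_pos: [474.2, -29.8, 180.0]
tcp_rot: [-179.8, -0.3, -35.3]
ft_force: [0.3, 1.0, -0.7]
finger_gap: 59.9
{'time': 6.9, 'joint_pos': array([-9.86287230e+00, -1.08725070e+01,  1.08641084e+02,  9.95296535e-02,
        8.19068028e+01,  1.15464901e+02]), 'qd': array([ 0.12243243,  0.8284752 , -0.65126586, -0.10038153,  0.18516882,
        0.67392583]), 'joint_efforts': array([-3.54115742e-03, -3.94663131e+01, -4.91173232e+01,  1.61493220e-02,
       -4.54189698e-02,  1.12463166e-01]), 'tool_pos': array([474.33519549, -29.86318614, 179.9418727 ]), 'tcp_rot': array([-179.77139453,   -0.25067064,  -35.34200649]), 'ft_force': array([-0.87641266,  0.128978  , -0.52127541]), 'wrist_torque': array([ 0.04654245, -0.00416457, -0.02276259]), 'finger_gap': 60.255212151239114}
```

View pics/w4.png

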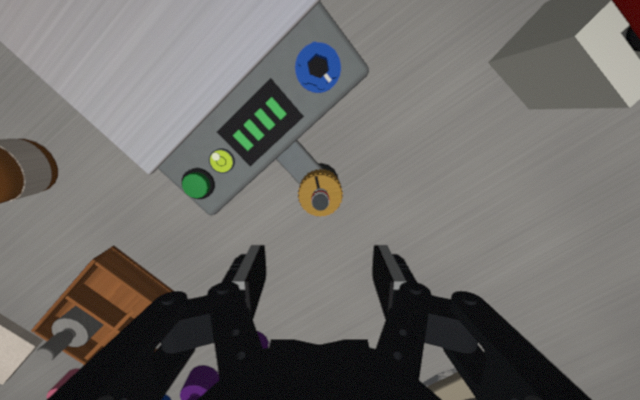

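Run:
```python
from h import *
s=shot('wrist')
im=np.asarray(s['frame']);hsv=cv2.cvtColor(im,cv2.COLOR_RGB2HSV)
cv2.imwrite('pics/w4a.png',cv2.resize(cv2.cvtColor(im,4)[40:230,170:360],None,fx=4,fy=4,interpolation=2)[:600])
m=cv2.inRange(hsv,(12,110,110),(28,255,255));m[:, :270]=0;m[:,370:]=0;m[:150]=0;m[230:]=0
c=max(cv2.findContours(m,0,2)[0],key=cv2.contourArea)
print(cv2.boundingRect(c),cv2.fitEllipse(cv2.convexHull(c)))
e=cv2.fitEllipse(cv2.convexHull(c))[0]
print(onz(s,e,66))
```

```text
(298, 173, 44, 43) ((320.02655029296875, 194.33396911621094), (42.35416030883789, 44.276371002197266), 86.41350555419922)
[476.50836654 -31.08676756  66.        ]
```

View pics/w4a.png

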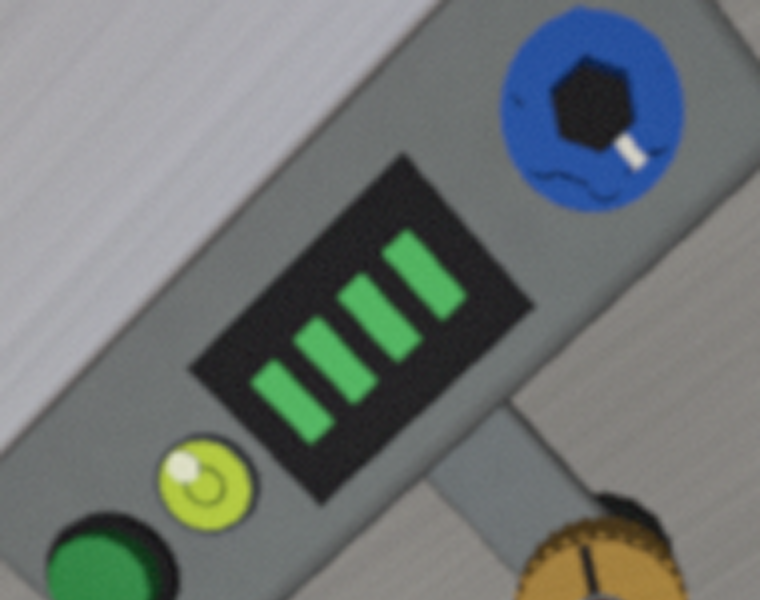

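```bash
python3 -m creep '{"translation":[[1,-0.5,30],[0,0,40],[0,0,40],[0,0,20],[0,0,11],[0,0,0],[0,0,0],[0,0,0],[0,0,0],[0,0,0]],"rotation":[[0,0,0],[0,0,0],[0,0,0],[0,0,0],[0,0,0],[0,0,0],[0,0,0],[0,0,0],[0,0,0],[0,0,0]],"claw":[60,60,60,60,60,60,38,38,38,38]}' 50
python3 - <<'E'
from h import *
s=shot('wrist','w5');print(sense())
E
```

```text
time: 7.95
tool_pos: [476.4, -31.6, 40.6]
tcp_rot: [-180.0, -0.2, -35.5]
ft_force: [-10.7, -7.7, 9.2]
finger_gap: 41.1
{'time': 8.0, 'joint_pos': array([-9.89633619e+00, -1.10115304e+00,  1.15151187e+02, -8.05257265e-02,
        6.57092725e+01,  1.15679171e+02]), 'qd': array([-0.03193833,  0.01397123,  0.00919035,  0.09158817,  0.08380563,
       -0.01459158]), 'joint_efforts': array([  4.14974347, -41.20598316, -45.47919989,   3.04597467,
        -3.20763655,  -0.07601097]), 'tool_pos': array([476.35053391, -31.6061148 ,  40.55340503]), 'tcp_rot': array([-179.96198151,   -0.24876764,  -35.54261841]), 'ft_force': array([-11.09737678,  -6.60345838,   9.38719089]), 'wrist_torque': array([-1.29918523,  1.69937592, -0.07556522]), 'finger_gap': 41.49074513067869}
```

View pics/w5.png

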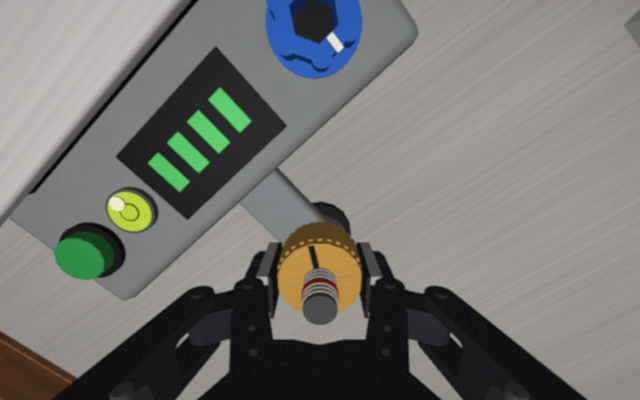

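```bash
python3 -m creep '{"translation":[[0,0.7,-0.2],[0,0,-0.2],[0,0,-0.2],[0,0,-0.2],[0,0,-0.2],[0,0,-0.2]],"rotation":[[0,0,-0.1],[0,0,-0.15],[0,0,-0.15],[0,0,-0.15],[0,0,-0.15],[0,0,-0.15]],"claw":[38,38,38,38,38,38]}' 70
python3 - <<'E'
from h import *
s=shot('wrist','w6');print(sense())
E
```

```text
time: 8.6
tool_pos: [476.5, -30.5, 41.8]
tcp_rot: [180.0, -0.3, 13.5]
ft_force: [-7.4, 2.5, 6.3]
finger_gap: 40.9
{'time': 8.65, 'joint_pos': array([ -9.8972067 ,  -1.27369386, 115.16401705,   0.12022103,
        65.82462032,  65.94695649]), 'qd': array([ 2.48943736e-02, -1.59341789e-02, -9.74464181e-03, -2.17829560e-01,
       -6.53885616e-02,  1.53296761e+01]), 'joint_efforts': array([ -0.37966702, -41.44384861, -45.18305898,  -0.18647376,
        -2.67178461,   1.99547678]), 'tool_pos': array([476.50601158, -30.45732997,  41.87182948]), 'tcp_rot': array([179.98421167,  -0.30506357,  14.10691741]), 'ft_force': array([-6.93538882,  2.55303096,  7.2900372 ]), 'wrist_torque': array([0.33033569, 1.23151293, 0.00667512]), 'finger_gap': 41.08651157786112}
```

View pics/w6.png

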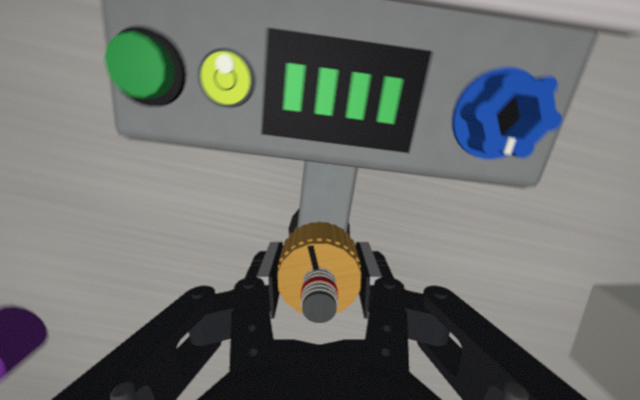

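```bash
python3 -m creep '{"translation":[[-0.7,0,-0.2],[0,0,-0.2],[0,0,-0.2],[0,0,-0.2],[0,0,-0.2],[0,0,-0.2],[0,0,-0.2],[0,0,-0.2],[0,0,-0.2],[0,0,-0.2]],"rotation":[[0,0,-0.15],[0,0,-0.15],[0,0,-0.15],[0,0,-0.15],[0,0,-0.15],[0,0,-0.15],[0,0,-0.15],[0,0,-0.15],[0,0,-0.15],[0,0,-0.15]],"claw":[38,38,38,38,38,38,38,38,38,38]}'
python3 -m creep '{"translation":[[0,0,-0.2],[0,0,-0.2],[0,0,-0.2],[0,0,-0.2],[0,0,-0.2],[0,0,-0.2],[0,0,-0.2],[0,0,-0.2],[0,0,-0.2],[0,0,-0.2]],"rotation":[[0,0,-0.15],[0,0,-0.15],[0,0,-0.15],[0,0,-0.15],[0,0,-0.15],[0,0,-0.15],[0,0,-0.15],[0,0,-0.15],[0,0,-0.15],[0,0,-0.15]],"claw":[38,38,38,38,38,38,38,38,38,38]}'
python3 -m creep '{"translation":[[0,0,-0.2],[0,0,-0.2],[0,0,-0.2],[0,0,0]],"rotation":[[0,0,-0.15],[0,0,-0.15],[0,0,-0.15],[0,0,0]],"claw":[38,38,38,38]}'
python3 - <<'E'
from h import *
s=shot('wrist','w7');print(sense())
im=cv2.imread('pics/w7.png')
cv2.imwrite('pics/w7a.png',cv2.resize(im[180:340,240:400],None,fx=3.7,fy=3.7,interpolation=2))
E
```

```text
time: 9.65
tool_pos: [474.6, -29.5, 43.6]
tcp_rot: [179.8, -0.1, 99.5]
ft_force: [-13.0, 6.5, 12.5]
finger_gap: 41.1
time: 10.65
tool_pos: [473.6, -31.1, 45.4]
tcp_rot: [-180.0, 0.0, -174.6]
ft_force: [-17.5, -2.6, 15.0]
finger_gap: 41.0
time: 11.05
tool_pos: [473.8, -31.7, 46.1]
tcp_rot: [-179.9, 0.0, -148.8]
ft_force: [-16.3, -5.5, 13.9]
finger_gap: 41.3
{'time': 11.1, 'joint_pos': array([-9.98018356e+00, -1.82124100e+00,  1.15201585e+02, -4.76918808e-02,
        6.65610823e+01, -1.30897522e+02]), 'qd': array([0.07019364, 0.0429185 , 0.11264868, 0.0655335 , 0.00470352,
       2.32816585]), 'joint_efforts': array([  2.5813736 , -40.08042812, -47.47391582,   2.54242949,
        -5.6958662 ,  -0.86178297]), 'tool_pos': array([473.83861685, -31.67776648,  46.06437754]), 'tcp_rot': array([-1.79928567e+02,  1.56088845e-02, -1.49063703e+02]), 'ft_force': array([-16.15542413,  -5.17179135,  13.60753881]), 'wrist_torque': array([-0.85005508,  2.77334044,  0.12184371]), 'finger_gap': 41.27606968985881}
```

View pics/w7a.png

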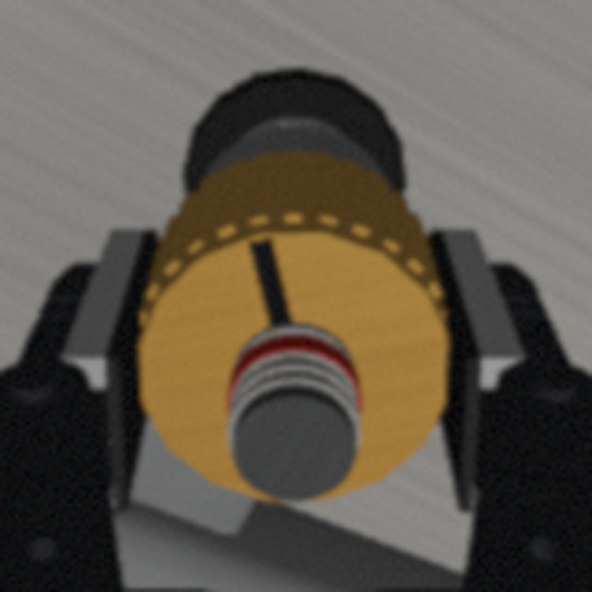

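```bash
python3 -m creep '{"translation":[[0,0,0],[0,0,0],[0,0,0],[0,0,0],[0,0,0],[0,0,0],[0,0,0],[0,0,0],[0,0,0],[0,0,0]],"rotation":[[0,0,0],[0,0,0],[0,0,0],[0,0,0.15],[0,0,0.15],[0,0,0.15],[0,0,0.15],[0,0,0.15],[0,0,0.15],[0,0,0.15]],"claw":[54,54,54,54,54,54,54,54,54,54]}'
python3 -m creep '{"translation":[[0,0,0],[0,0,0],[0,0,0],[0,0,0],[0,0,0],[0,0,0],[0,0,0],[0,0,0],[0,0,0]],"rotation":[[0,0,0.15],[0,0,0.15],[0,0,0.15],[0,0,0.15],[0,0,0.15],[0,0,0.15],[0,0,0.15],[0,0,0],[0,0,0]],"claw":[54,54,54,54,54,54,54,54,54]}'
python3 - <<'E'
from h import *
s=shot('wrist','w8');print(sense())
E
```

```text
time: 12.1
tool_pos: [476.0, -30.7, 45.0]
tcp_rot: [179.8, 0.3, 150.3]
ft_force: [-0.8, 0.9, -0.1]
finger_gap: 53.9
time: 13.0
tool_pos: [475.7, -30.7, 44.7]
tcp_rot: [179.7, -0.0, 90.8]
ft_force: [-0.1, -0.2, 0.4]
finger_gap: 54.1
{'time': 13.05, 'joint_pos': array([-9.92716654e+00, -1.65133502e+00,  1.15202190e+02,  1.01241170e-01,
        6.61750767e+01, -1.07081198e+01]), 'qd': array([-0.04993304,  0.06770569,  0.06255672, -0.07156345, -0.03098255,
        0.61996106]), 'joint_efforts': array([ 5.01353017e-03, -4.25216246e+01, -4.40427804e+01,  1.30082859e-02,
       -3.71472887e-02,  1.04418802e-01]), 'tool_pos': array([475.63510531, -30.66715847,  44.6641893 ]), 'tcp_rot': array([ 1.79713492e+02, -4.02749937e-02,  9.07403798e+01]), 'ft_force': array([0.43773468, 0.21884583, 0.0820378 ]), 'wrist_torque': array([-0.00357784,  0.03264129, -0.04041775]), 'finger_gap': 54.0671408174636}
```

View pics/w8.png

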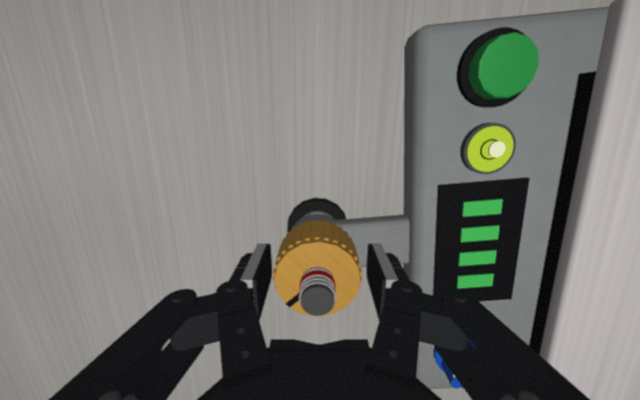

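```bash
python3 -m creep '{"translation":[[0,-1.2,0],[0,0,0],[0,0,0],[0,0,0],[0,0,-0.2],[0,0,-0.2],[0,0,-0.2],[0,0,-0.2],[0,0,-0.2],[0,0,-0.2]],"rotation":[[0,0,0],[0,0,0],[0,0,0],[0,0,0],[0,0,-0.1],[0,0,-0.15],[0,0,-0.15],[0,0,-0.15],[0,0,-0.15],[0,0,-0.15]],"claw":[38,38,38,38,38,38,38,38,38,38]}'
python3 -m creep '{"translation":[[0,0,-0.2],[0,0,-0.2],[0,0,-0.2],[0,0,0]],"rotation":[[0,0,-0.15],[0,0,-0.15],[0,0,-0.15],[0,0,0]],"claw":[38,38,38,38]}'
python3 - <<'E'
from h import *
s=shot('wrist','w9');print(sense()['tcp_rot'],sense()['ft_force'])
im=cv2.imread('pics/w9.png')
cv2.imwrite('pics/w9a.png',cv2.resize(im[180:340,240:400],None,fx=3.7,fy=3.7,interpolation=2))
E
```

```text
time: 14.05
tool_pos: [474.6, -30.7, 46.0]
tcp_rot: [179.8, 0.2, 139.5]
ft_force: [0.5, -0.1, 5.5]
finger_gap: 41.0
time: 14.45
tool_pos: [474.6, -30.8, 46.6]
tcp_rot: [179.9, 0.3, 165.3]
ft_force: [1.1, -0.6, 4.8]
finger_gap: 41.3
[179.88681405   0.28575706 165.08103625] [0.41250385 0.46198567 4.96846732]
```

View pics/w9a.png

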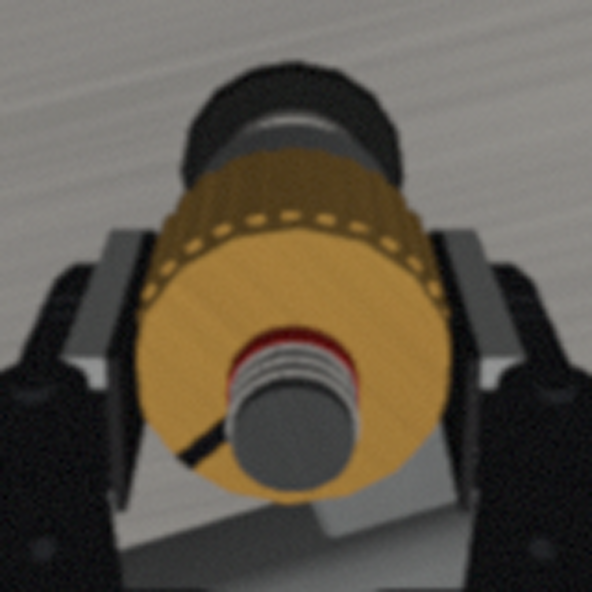

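Run:
```python
from h import *
s=shot('wrist')
f=lambda x,y:(240+x/3.7,180+y/3.7)
im=cv2.cvtColor(s['frame'],4)
print(im[262:290,319].tolist())
o=np.array(s['extrinsics'])[:3,3]
P=onz(s,f(293,378),86);print(P)
n=P-o;n[2]=0
for y in (324,327,330,344):
    oo,d=ray(s,f(293,y));t=(n@(P-oo))/(n@d);print(y,(oo+d*t)[2])
```

```text
[[58, 122, 160], [57, 121, 159], [55, 118, 157], [56, 120, 158], [56, 117, 156], [47, 97, 137], [29, 57, 99], [9, 19, 73], [13, 14, 75], [21, 22, 87], [68, 71, 112], [108, 112, 124], [89, 92, 94], [74, 75, 75], [91, 93, 94], [100, 102, 104], [73, 75, 75], [79, 81, 82], [110, 115, 116], [90, 93, 93], [53, 52, 53], [32, 31, 31], [39, 41, 40], [58, 58, 57], [62, 63, 63], [63, 64, 64], [64, 65, 64], [63, 62, 62]]
[467.76855698 -27.99948763  86.        ]
324 74.16711295029262
327 74.88168257474248
330 75.58897561303313
344 78.7966573381938
```

```bash
python3 -m creep '{"translation":[[0,0,-0.2],[0,0,-0.1],[0,0,0],[0,0,0],[0,0,0],[0,0,-25],[0,0,-40],[0,0,-40],[0,0,-40],[0,0,0]],"rotation":[[0,0,-0.15],[0,0,-0.07],[0,0,0],[0,0,0],[0,0,0],[0,0,0],[0,0,0],[0,0,0],[0,0,0],[0,0,0]],"claw":[38,38,60,60,60,60,60,60,60,60]}'
python3 - <<'E'
from h import *
s=shot('wrist','w10');print(sense())
im=cv2.imread('pics/w10.png')
cv2.imwrite('pics/w10a.png',cv2.resize(im[100:250,220:420],None,fx=4,fy=4,interpolation=2))
E
```

```text
time: 15.55
tool_pos: [476.9, -31.4, 198.1]
tcp_rot: [-180.0, 0.8, 177.5]
ft_force: [0.6, -0.5, 1.3]
finger_gap: 60.0
{'time': 15.6, 'joint_pos': array([-9.98764819e+00, -1.15331968e+01,  1.07638550e+02,  8.89418245e-02,
        8.32921338e+01, -9.75149614e+01]), 'qd': array([-0.05258855,  2.34796729,  4.11961343,  0.06114301, -1.47128315,
       -0.18028136]), 'joint_efforts': array([ 4.19621088e-02, -4.11241007e+01, -5.18705571e+01,  1.48543756e-02,
        4.28636447e-01, -1.46079852e-02]), 'tool_pos': array([475.54729494, -31.18718251, 194.85956085]), 'tcp_rot': array([179.99111899,   0.6088965 , 177.51734141]), 'ft_force': array([ 0.33996654,  0.58678973, -1.16379606]), 'wrist_torque': array([ 0.0103175 , -0.06356069, -0.04042476]), 'finger_gap': 60.107337710479314}
```

View pics/w10a.png

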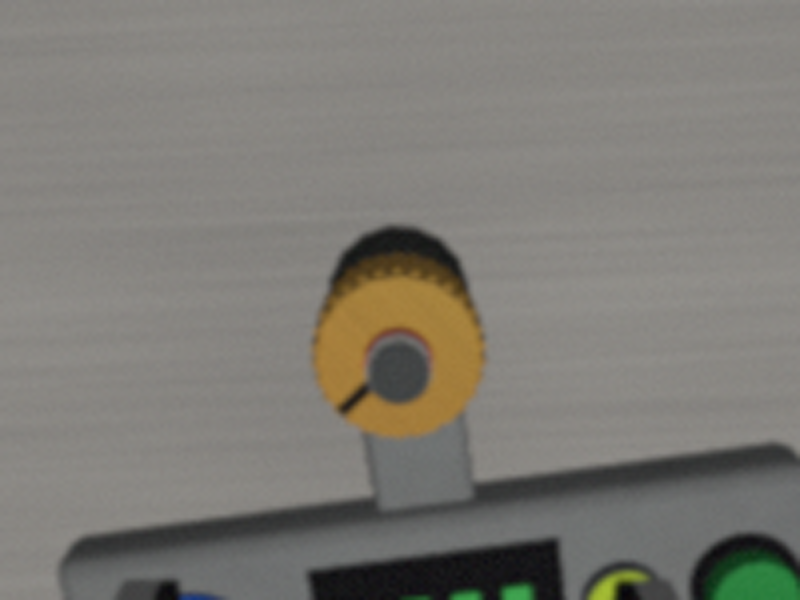

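```bash
python3 -m creep '{"translation":[[0,0,0],[0,0,0],[0,0,0],[15,5,20],[15,0,20],[0,0,0],[0,0,0]],"rotation":[[0,-0.15,0],[0,-0.15,0],[0,-0.12,0],[0,0,0],[0,0,0],[0,0,0],[0,0,0]],"claw":[60,60,60,60,60,60,60]}'
python3 - <<'E'
from h import *
s=shot('wrist','w11');print(sense()['joint_pos'])
im=cv2.imread('pics/w11.png')
cv2.imwrite('pics/w11a.png',cv2.resize(im[130:230,250:390],None,fx=5.5,fy=5.5,interpolation=2))
E
```

```text
time: 16.3
tool_pos: [462.0, -25.2, 141.6]
tcp_rot: [179.9, 24.1, 177.5]
ft_force: [1.4, -0.1, 0.9]
finger_gap: 60.0
[ -12.915028    -38.81756268  135.95518735    5.04760351   59.15475361
 -102.13187138]
```

View pics/w11a.png

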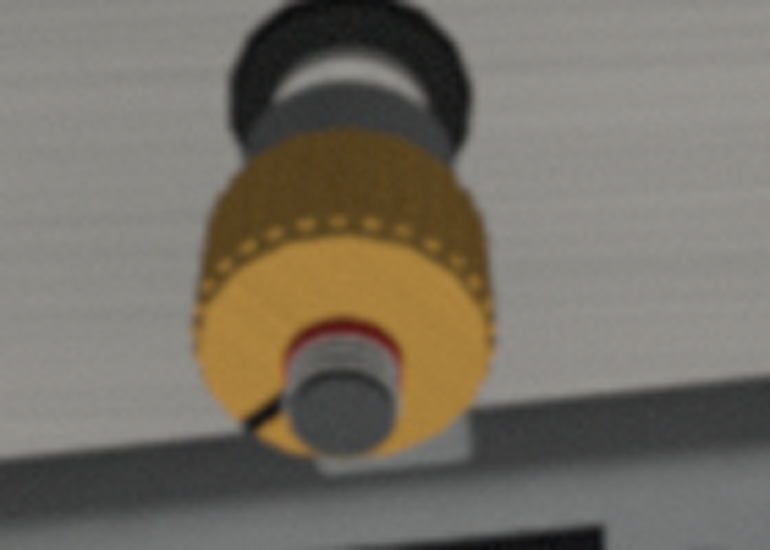

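Run:
```python
import cv2,numpy as np
for f,c,a,b in [('w2',310,174,204),('w11',312,182,204)]:
    im=cv2.imread(f'pics/{f}.png').astype(int)
    col=im[a:b,c-1:c+2].mean(1)
    for r,v in zip(range(a,b),col): print(f,r,v.round().astype(int)[::-1],round((v[2]-v[1])/(v.sum()+1),2))
```

```text
w2 174 [172 130  62] 0.12
w2 175 [173 131  62] 0.12
w2 176 [172 131  61] 0.11
w2 177 [174 133  64] 0.11
w2 178 [162 125  65] 0.11
w2 179 [123 102  77] 0.07
w2 180 [103  99  94] 0.01
w2 181 [85 84 83] 0.0
w2 182 [88 88 85] 0.0
w2 183 [87 87 84] 0.0
w2 184 [86 86 83] 0.0
w2 185 [98 96 94] 0.01
w2 186 [84 70 68] 0.06
w2 187 [77 31 30] 0.33
w2 188 [82 16 13] 0.6
w2 189 [99 46 43] 0.28
w2 190 [113  81  78] 0.12
w2 191 [90 77 76] 0.05
w2 192 [84 83 80] 0.0
w2 193 [98 98 95] 0.0
w2 194 [82 81 80] 0.0
w2 195 [82 81 79] 0.0
w2 196 [91 90 87] 0.0
w2 197 [62 63 61] -0.0
w2 198 [43 44 43] -0.01
w2 199 [57 58 59] -0.01
w2 200 [67 70 70] -0.01
w2 201 [69 71 72] -0.01
w2 202 [70 71 73] -0.0
w2 203 [69 71 72] -0.01
w11 182 [170 129  62] 0.11
w11 183 [168 128  61] 0.11
w11 184 [168 128  61] 0.11
w11 185 [167 128  60] 0.11
w11 186 [161 122  58] 0.11
w11 187 [132  89  43] 0.16
w11 188 [95 46 24] 0.3
w11 189 [85 25 22] 0.45
w11 190 [105  57  55] 0.22
w11 191 [107  89  87] 0.06
w11 192 [92 89 86] 0.01
w11 193 [97 97 93] 0.0
w11 194 [88 87 84] 0.0
w11 195 [87 85 83] 0.01
w11 196 [87 86 83] 0.0
w11 197 [61 61 59] 0.0
w11 198 [46 47 47] -0.01
w11 199 [60 61 61] -0.01
w11 200 [68 70 69] -0.01
w11 201 [68 69 68] -0.0
w11 202 [68 70 69] -0.01
w11 203 [69 70 70] -0.0
```

Run:
```python
from h import *
s=shot('wrist')
for top in (196.5,197,197.5):
  P=onz(s,(312,top),86);o=np.array(s['extrinsics'])[:3,3];n=P-o;n[2]=0
  print(P,[round(float((lambda oo,d:(oo+d*((n@(P-oo))/(n@d)))[2])(*ray(s,(312,y)))),2) for y in (187.3,190.1)])
# collar ring diameter-based: L/R edges of collar top
```

```text
[469.52570284 -29.96870621  86.        ] [75.11, 78.51]
[470.02476284 -29.99871698  86.        ] [74.5, 77.91]
[470.52543858 -30.02882503  86.        ] [73.89, 77.31]
```

```bash
python3 -m creep '{"translation":[[0,0,-20],[0,0,-30],[0,0,-40],[2,-46,-10],[2,-46,-5],[2,-46,0],[2,-46,0],[2,-46,0],[2,-42,0],[0,0,0]],"rotation":[[0,0.15,0],[0,0.15,0],[0,0.12,0],[0,0,0],[0,0,0],[0,0,0],[0,0,0],[0,0,0],[0,0,0],[0,0,0]],"claw":[60,60,60,60,60,60,60,60,60,60]}'
python3 - <<'E'
from h import *
s=shot('wrist','w12');print(sense()['joint_pos'])
E
```

```text
time: 17.4
tool_pos: [417.7, -300.9, 244.9]
tcp_rot: [-179.9, 0.1, 177.3]
ft_force: [-0.2, 0.1, -1.1]
finger_gap: 59.8
[-4.13372723e+01 -6.40709137e+00  9.78332794e+01  1.15031519e-01
  8.84801633e+01 -1.28682673e+02]
```

View pics/w12.png

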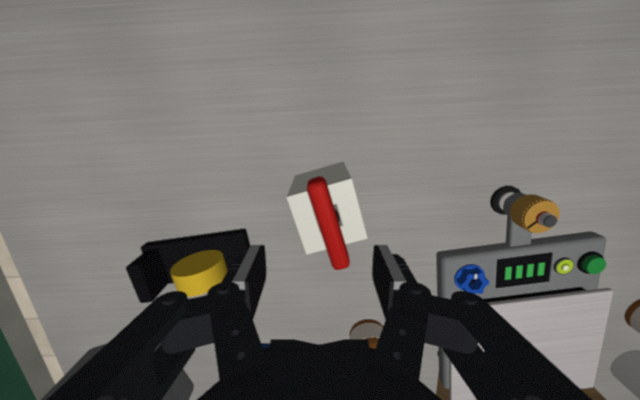

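```bash
cat >> h.py <<'E'
def red(s):
    hsv=cv2.cvtColor(np.asarray(s['frame']),cv2.COLOR_RGB2HSV)
    m=cv2.inRange(hsv,(0,150,70),(8,255,255))|cv2.inRange(hsv,(172,150,70),(180,255,255))
    c=max(cv2.findContours(m,0,2)[0],key=cv2.contourArea); return m,c
def bar(s,z=128):
    m,c=red(s); r=cv2.minAreaRect(c); b=cv2.boxPoints(r)
    # ends midpoints
    e=[np.linalg.norm(b[i]-b[(i+1)%4]) for i in range(2)]
    if e[0]<e[1]: a,d=(b[0]+b[1])/2,(b[2]+b[3])/2
    else: a,d=(b[1]+b[2])/2,(b[3]+b[0])/2
    A,D=onz(s,a,z),onz(s,d,z); v=D-A
    return r,(A+D)/2,np.linalg.norm(v),np.degrees(np.arctan2(v[1],v[0]))%180
E
python3 - <<'E'
from h import *
s=shot('wrist')
print(bar(s)); print(sense()['tool_pos'])
im=np.asarray(s['frame']).astype(int)
m=((im.min(2)>165)&(im.max(2)-im.min(2)<40)).astype(np.uint8);m[:150]=0;m[275:]=0;m[:,:270]=0;m[:,390:]=0
mr,_=red(s);m=cv2.morphologyEx(m|(mr>0).astype(np.uint8),3,np.ones((5,5)))
cv2.imwrite('pics/w12a.png',cv2.resize(cv2.cvtColor(s['frame'],4)[150:290,260:400],None,fx=4,fy=4,interpolation=2))
E
```

```text
(((325.9498596191406, 222.6721649169922), (94.24407958984375, 19.456336975097656), 71.8472900390625), array([ 450.85297008, -291.21262908,  128.        ]), np.float64(103.52186950337081), np.float64(14.606287561575988))
[ 418.3518665  -297.05626185  244.68769261]
```

View pics/w12a.png

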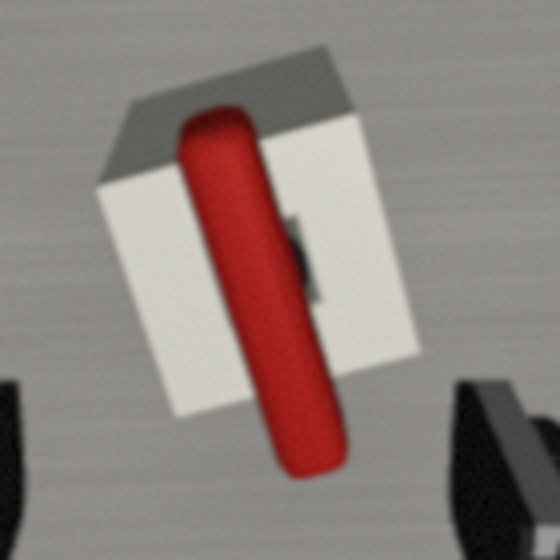

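Run:
```python
from h import *
s=shot('wrist')
P=[onz(s,(260+x/4,150+y/4),105) for x,y in [(97,187),(355,113),(420,352),(178,415)]]
print(np.round(P,1)); print('c',np.mean(P,0)); print([np.linalg.norm(P[i]-P[i-1]).round(1) for i in range(4)])
print([np.degrees(np.arctan2(*(P[j]-P[i])[1::-1])).round(1) for i,j in [(0,3),(1,2),(0,1),(3,2)]])
# bar top end midpoints: ends at (213,112)/(313,475)
for z in (120,135): print(onz(s,(260+(190+253)/8,150+118/4),z),onz(s,(260+314/4,150+472/4),z))
```

```text
[[ 425.9 -333.7  105. ]
 [ 408.7 -264.2  105. ]
 [ 478.7 -246.6  105. ]
 [ 495.5 -316.2  105. ]]
c [ 452.1802956  -290.15268996  105.        ]
[np.float64(71.8), np.float64(71.6), np.float64(72.2), np.float64(71.5)]
[np.float64(14.1), np.float64(14.0), np.float64(103.9), np.float64(103.6)]
[ 404.7658537  -298.96102747  120.        ] [ 506.73226111 -278.2768272   120.        ]
[ 401.13456111 -298.61952697  135.        ] [ 497.39882157 -279.0920248   135.        ]
```

```bash
python3 -m creep '{"translation":[[-32,8.5,0],[0,0,0],[0,0,0],[0,0,0],[0,0,0],[0,0,0],[0,0,0],[0,0,0],[0,0,0],[0,0,0]],"rotation":[[0,0,0.15],[0,0,0.15],[0,0,0.15],[0,0,0.15],[0,0,0.15],[0,0,0.15],[0,0,0.15],[0,0,0.15],[0,0,0.15],[0,0,0.15]],"claw":[60,60,60,60,60,60,60,60,60,60]}'; python3 -m creep '{"translation":[[0,0,0],[0,0,0],[0,0,0],[0,0,0],[0,0,0],[0,0,0],[0,0,0],[0,0,0],[0,0,0],[0,0,0]],"rotation":[[0,0,0.15],[0,0,0.15],[0,0,0.15],[0,0,0.15],[0,0,0.15],[0,0,0.15],[0,0,0.15],[0,0,0.15],[0,0,0.15],[0,0,0]],"claw":[60,60,60,60,60,60,60,60,60,60]}'
python3 - <<'E'
from h import *
s=shot('wrist','w13');print(sense()['joint_pos'],sense()['tool_pos'],sense()['tcp_rot'])
for z in (120,128,135):print(bar(s,z))
cv2.imwrite('pics/w13a.png',cv2.resize(cv2.cvtColor(s['frame'],4)[120:300,230:430],None,fx=3.3,fy=3.3,interpolation=2))
E
```

```text
time: 18.55
tool_pos: [451.3, -287.1, 244.9]
tcp_rot: [179.8, -0.0, 91.4]
ft_force: [0.0, -0.4, -0.1]
finger_gap: 60.0
time: 19.55
tool_pos: [451.1, -287.3, 244.9]
tcp_rot: [180.0, -0.2, 14.3]
ft_force: [0.0, 0.3, -0.3]
finger_gap: 59.7
[-38.09867816  -3.06804485  94.67594817   0.13839419  88.28853273
  37.32472014] [ 451.07357572 -287.48948008  244.76873369] [-1.79998472e+02 -1.72800565e-01  1.45725911e+01]
(((324.0, 194.5), (97.0, 20.0), 90.0), array([ 449.17008903, -292.58507426,  120.        ]), np.float64(103.14449123243166), np.float64(14.535605457032545))
(((324.0, 194.5), (97.0, 20.0), 90.0), array([ 451.51500586, -291.8292787 ,  128.        ]), np.float64(100.07541446384), np.float64(14.535605457032545))
(((324.0, 194.5), (97.0, 20.0), 90.0), array([ 453.56680808, -291.16795759,  135.        ]), np.float64(97.3899722913223), np.float64(14.535605457032545))
```

View pics/w13a.png

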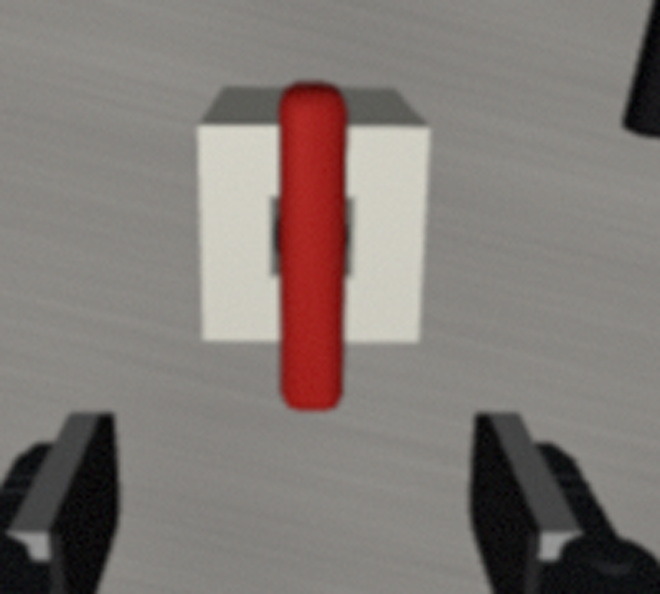

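```bash
python3 -m creep '{"translation":[[-1,4.2,36],[0,0,40],[0,0,40],[0,0,15],[0,0,5],[0,0,0],[0,0,0],[0,0,0],[0,0,0],[0,0,0]],"rotation":[[0,0,0],[0,0,0],[0,0,0],[0,0,0],[0,0,0],[0,0,0],[0,0,0],[0,0,0],[0,0,0],[0,0,0]],"claw":[50,50,50,50,50,14,14,14,14,14]}' 60
python3 - <<'E'
from h import *
s=shot('wrist','w14');print(sense())
cv2.imwrite('pics/w14a.png',cv2.resize(cv2.cvtColor(s['frame'],4)[120:360,160:480],None,fx=2.5,fy=2.5,interpolation=2))
E
```

```text
time: 20.6
tool_pos: [452.2, -293.8, 110.9]
tcp_rot: [179.8, -0.3, 14.3]
ft_force: [-0.1, 1.1, 7.4]
finger_gap: 19.0
{'time': 20.65, 'joint_pos': array([-38.55122444,   3.02840926, 102.88235569,   0.14396811,
        73.77382173,  37.10640191]), 'qd': array([ 0.04325519, -0.00649567, -0.05084512,  0.00946544, -0.04021564,
       -0.03296611]), 'joint_efforts': array([-5.65115679e-01, -4.61310947e+01, -4.38441789e+01, -2.40177792e-01,
       -3.59266531e-01,  4.46116040e-02]), 'tool_pos': array([ 452.27831651, -293.82482409,  110.94201   ]), 'tcp_rot': array([179.83201815,  -0.30067721,  14.3029659 ]), 'ft_force': array([0.25397849, 1.4738493 , 7.26468075]), 'wrist_torque': array([0.18497833, 0.05372921, 0.02007923]), 'finger_gap': 18.599633505419906}
```

View pics/w14a.png

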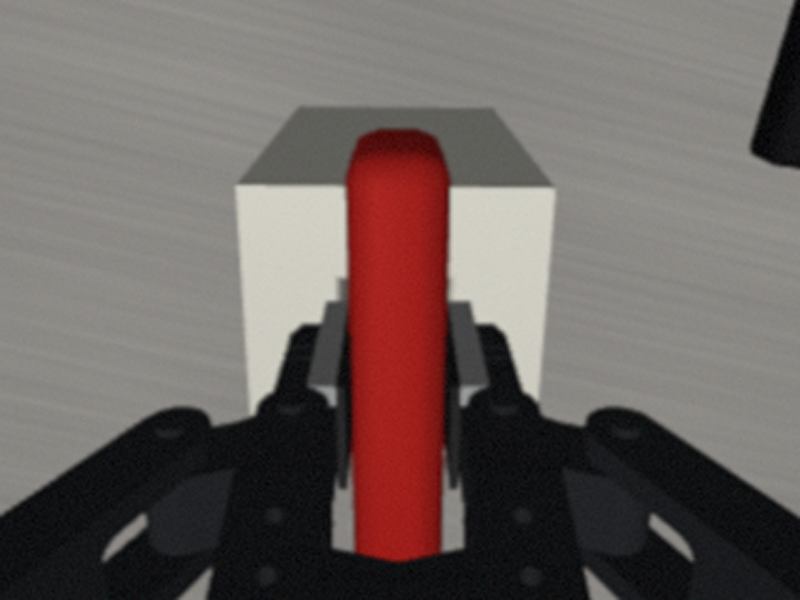

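```bash
python3 -m creep '{"translation":[[0,0,-5],[0,0,-15],[0,0,-25],[0,0,-30],[0,0,-30],[0,0,-25],[0,0,-5],[0,0,0]],"rotation":[[0,0,0],[0,0,0],[0,0,0],[0,0,0],[0,0,0],[0,0,0],[0,0,0],[0,0,0]],"claw":[14,14,14,14,14,14,14,14]}' 80
python3 - <<'E'
from h import *
s=shot('wrist','w15');print(sense())
for i in range(4): print(sense()['tool_pos'],snapshot('wrist')['extrinsics'][:3,3])
E
```

```text
time: 21.45
tool_pos: [450.9, -293.4, 244.7]
tcp_rot: [179.9, -0.2, 14.3]
ft_force: [0.6, -0.5, -3.0]
finger_gap: 18.4
{'time': 21.5, 'joint_pos': array([-38.59097974,  -2.62514806,  94.44131177,   0.12452409,
        88.12719213,  37.12218403]), 'qd': array([ 2.86543089e-02,  1.16274082e+00,  1.81624424e+00, -1.15636095e-02,
       -2.10709567e-01, -1.09016848e-03]), 'joint_efforts': array([ 1.47847849e-02, -5.08998728e+01, -5.34322894e+01,  1.65075646e-02,
        6.36777584e-02, -1.24451333e-03]), 'tool_pos': array([ 450.30357332, -292.83766294,  242.90587998]), 'tcp_rot': array([-1.79970047e+02, -1.33422511e-01,  1.42827933e+01]), 'ft_force': array([-1.08481648, -1.01770475, -2.25620101]), 'wrist_torque': array([-0.01131648,  0.01831397,  0.02060688]), 'finger_gap': 18.967682670847847}
[ 450.30357332 -292.83766294  242.90587998] [ 527.22746717 -272.71190914  386.85914342]
[ 449.88859218 -292.49784271  241.8669598 ] [ 527.01453389 -272.53525838  385.69905668]
[ 449.68666906 -292.29744854  241.32305599] [ 526.92228938 -272.45462638  385.14767711]
[ 449.62992508 -292.27048144  241.20468457] [ 526.91894634 -272.44540114  385.02466576]
```

View pics/w15.png

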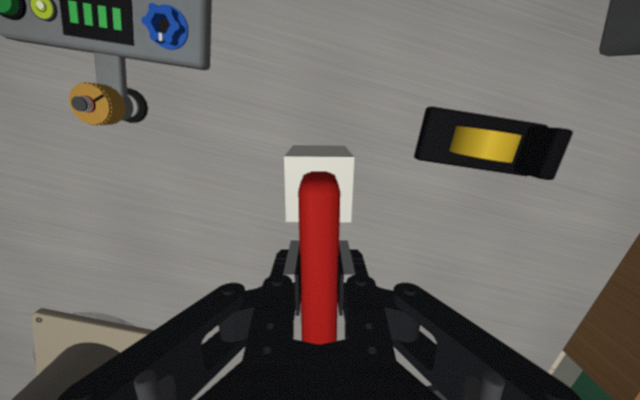

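```bash
python3 -m creep '{"translation":[[23.4,-41,0],[23.4,-41,0],[23.4,-41,0],[23.4,-41,0],[0,0,0],[0,0,0],[0,0,0]],"rotation":[[0,0,0],[0,0,0],[0,0,0],[0,0,0],[0,0,0],[0,0,0],[0,0,0]],"claw":[14,14,14,14,14,14,14]}' 80
python3 - <<'E'
from h import *
s=shot('wrist','w16');print(sense()['tool_pos'],sense()['tcp_rot'],sense()['joint_pos'])
cv2.imwrite('pics/w16a.png',cv2.resize(cv2.cvtColor(s['frame'],4)[40:190,220:420],None,fx=4,fy=4,interpolation=2))
E
```

```text
time: 22.4
tool_pos: [500.2, -111.6, 242.9]
tcp_rot: [-180.0, -0.1, 14.3]
ft_force: [-0.3, -0.4, -3.6]
finger_gap: 18.4
[ 500.2966048  -111.94713457  243.08342335] [-1.79971722e+02 -8.96151901e-02  1.42081646e+01] [-1.83960601e+01 -6.50273690e+00  9.80938667e+01  7.21392568e-02
  8.83486156e+01  5.73937122e+01]
```

View pics/w16.png

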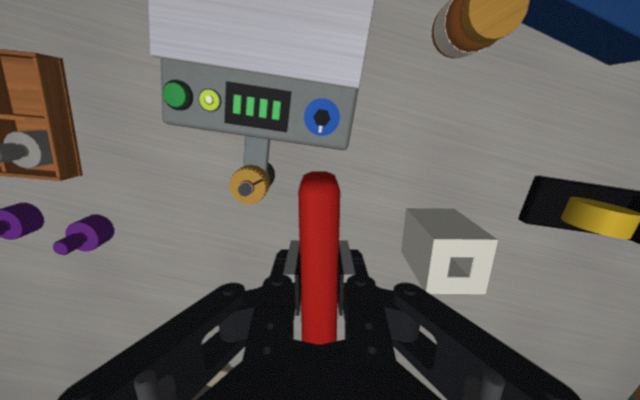

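View pics/w16a.png

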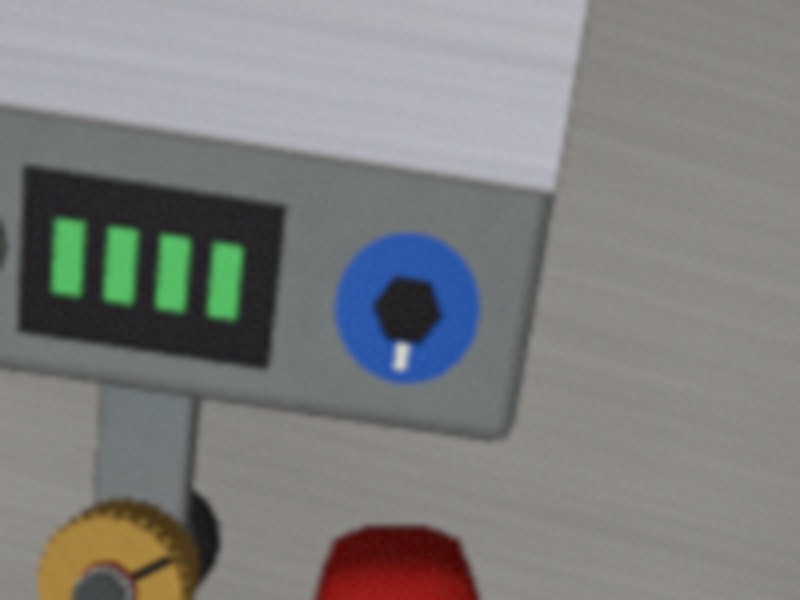

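Run:
```python
from h import *
s=shot('wrist')
f=lambda x,y:(220+x/4,40+y/4)
H=np.array([onz(s,f(*p),67) for p in [(374,308),(393,277),(432,282),(440,314),(424,342),(386,338)]])
c=H.mean(0);print('hex c',c,'knob c',onz(s,f(408,307),67))
a=[np.degrees(np.arctan2(*(h-c)[1::-1])) for h in H];print(np.round(a,1),np.mod(a,60).round(1),[np.linalg.norm(h-c).round(1) for h in H])
print('mark',onz(s,f(401,356),67))
hs=np.array([onz(s,p,105) for p in [(449,258),(471,258),(473,275),(451,276)]]);print('hole',hs.mean(0))
t=[onz(s,p,105) for p in [(427,239),(495,240),(487,293),(429,291)]];print(np.mean(t,0))
print('collar',onz(s,(249,184),74))
```

```text
hex c [572.05788938 -96.74503341  67.        ] knob c [572.90441454 -96.48159283  67.        ]
[ 100.4   39.7  -27.   -82.1 -138.1  154.4] [40.4 39.7 33.  37.9 41.9 34.4] [np.float64(9.5), np.float64(9.7), np.float64(9.9), np.float64(8.9), np.float64(9.6), np.float64(9.7)]
mark [559.64563656 -97.84560167  67.        ]
hole [ 451.02712972 -294.48501228  105.        ]
[ 450.86278286 -292.66430234  105.        ]
collar [479.18975762 -32.26549695  74.        ]
```

```bash
cat >> h.py <<'E'
def blob(s,lo,hi,near,rad=45):
    hsv=cv2.cvtColor(np.asarray(s['frame']),cv2.COLOR_RGB2HSV)
    m=cv2.inRange(hsv,lo,hi); k=np.zeros_like(m); cv2.circle(k,tuple(int(v) for v in near),rad,255,-1); m&=k
    c=max(cv2.findContours(m,0,2)[0],key=cv2.contourArea); return cv2.fitEllipse(cv2.convexHull(c))
def knob(s,near): return blob(s,(105,140,60),(122,255,255),near)
def collar(s,near): return blob(s,(12,110,125),(28,255,255),near,32)
E
python3 - <<'E'
from h import *
s=shot('wrist')
k=knob(s,(322,117));c=collar(s,(249,184));print(k,c)
print(onz(s,k[0],67),onz(s,c[0],74)); print(np.round(s['extrinsics'],3).tolist(),sense()['tool_pos'])
E
python3 -m creep '{"translation":[[0,0,0],[0,0,0],[0,0,0],[0,0,0],[0,0,0],[0,0,0],[0,0,0],[0,0,0],[0,0,0],[0,0,0]],"rotation":[[0,0,-0.15],[0,0,-0.15],[0,0,-0.15],[0,0,-0.15],[0,0,-0.15],[0,0,-0.15],[0,0,-0.15],[0,0,-0.15],[0,0,-0.15],[0,0,-0.15]],"claw":[14,14,14,14,14,14,14,14,14,14]}'; python3 -m creep '{"translation":[[0,0,0],[0,0,0],[0,0,0],[0,0,0],[0,0,0],[0,0,0],[0,0,0],[0,0,0],[0,0,0],[0,0,0]],"rotation":[[0,0,-0.15],[0,0,-0.15],[0,0,-0.15],[0,0,-0.15],[0,0,-0.15],[0,0,-0.15],[0,0,-0.15],[0,0,-0.15],[0,0,-0.15],[0,0,0]],"claw":[14,14,14,14,14,14,14,14,14,14]}'
python3 - <<'E'
from h import *
s=shot('wrist','w17');print(sense()['tool_pos'],sense()['tcp_rot'],np.round(s['extrinsics'],3).tolist())
E
```

```text
((320.71881103515625, 116.54280853271484), (34.92472457885742, 36.676116943359375), 2.0311429500579834) ((246.79637145996094, 186.02664184570312), (33.39496994018555, 37.22336196899414), 122.97108459472656)
[572.85185269 -95.26295674  67.        ] [476.21009054 -30.30815776  74.        ]
[[0.244, 0.923, 0.298, 577.338], [-0.97, 0.233, 0.074, -92.121], [-0.001, -0.307, 0.952, 387.079], [0.0, 0.0, 0.0, 1.0]] [ 500.34249661 -112.16977346  243.31120742]
time: 23.55
tool_pos: [500.4, -112.1, 243.5]
tcp_rot: [179.9, -0.0, 100.5]
ft_force: [0.1, 0.6, -1.7]
finger_gap: 18.5
time: 24.55
tool_pos: [500.5, -111.9, 243.5]
tcp_rot: [179.9, 0.1, 177.6]
ft_force: [0.0, 0.7, -1.5]
finger_gap: 18.8
[ 500.50100012 -111.80196399  243.53991257] [1.79937543e+02 1.21379075e-01 1.77297683e+02] [[0.042, -0.95, -0.309, 422.012], [0.999, 0.041, 0.012, -107.994], [0.001, -0.309, 0.951, 387.115], [0.0, 0.0, 0.0, 1.0]]
```

View pics/w17.png

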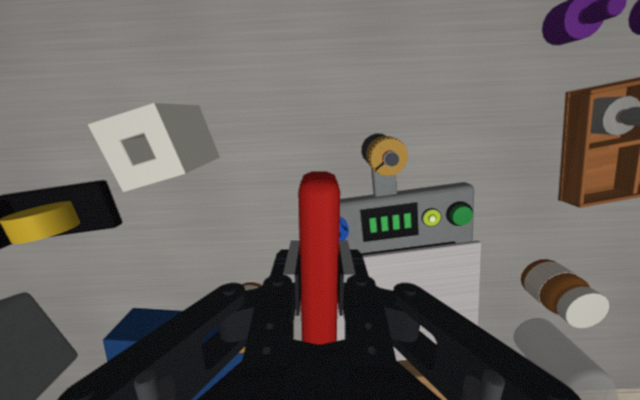

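Run:
```python
from h import *
s=shot('wrist')
c=collar(s,(386,155));print(onz(s,c[0],74))
im=cv2.cvtColor(s['frame'],4);cv2.imwrite('pics/w17a.png',cv2.resize(im[90:210,70:230],None,fx=4.5,fy=4.5,interpolation=2))
s2=cv2.imread('pics/w16.png');cv2.imwrite('pics/w16b.png',cv2.resize(s2[190:310,390:510],None,fx=4.5,fy=4.5,interpolation=2))
print('knob guess px',proj(s,[[571,-95,67]]))
```

```text
[474.4833026  -30.78818675  74.        ]
knob guess px [[333.96212987 233.67315112]]
```

View pics/w17a.png

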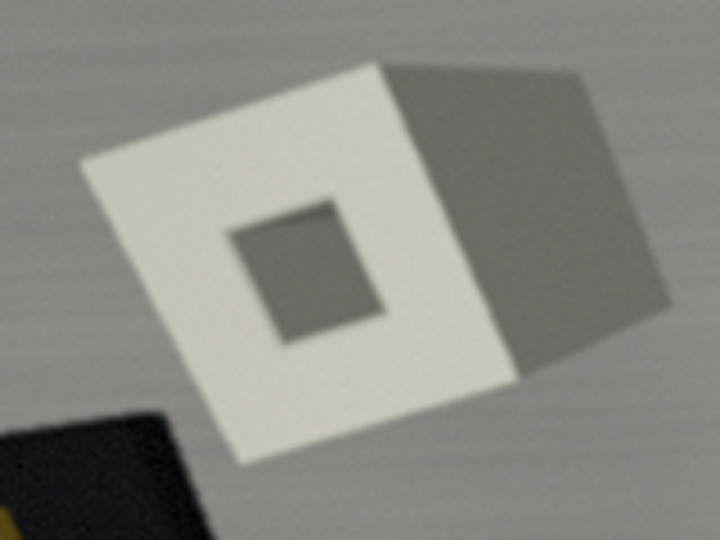

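View pics/w16b.png

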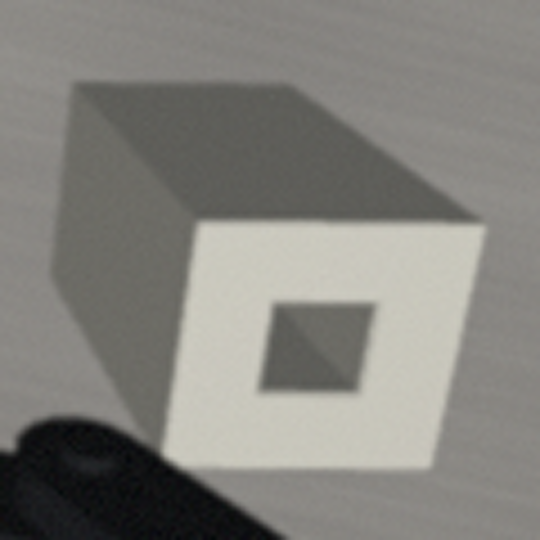

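Run:
```python
from h import *
s=shot('wrist')
P=[onz(s,(70+x/4.5-.4,90+y/4.5-.4),105) for x,y in [(80,160),(378,63),(518,380),(242,464)]]
Q=[onz(s,(70+x/4.5-.4,90+y/4.5-.4),105) for x,y in [(228,230),(333,200),(386,314),(284,346)]]
print('yaw177',np.mean(P,0),np.mean(Q,0))
# yaw14 view: rebuild its extrinsics
T=np.eye(4);T[:3]=[[0.244,0.923,0.298,577.338],[-0.970,0.233,0.074,-92.121],[-0.001,-0.307,0.952,387.079]]
s['extrinsics']=T
P=[onz(s,(390+x/4.5-.4,190+y/4.5-.4),105) for x,y in [(198,220),(486,222),(432,468),(163,468)]]
Q=[onz(s,(390+x/4.5-.4,190+y/4.5-.4),105) for x,y in [(271,302),(378,302),(359,393),(258,392)]]
print('yaw14',np.mean(P,0),np.mean(Q,0))
```

```text
yaw177 [ 450.90182288 -292.7542204   105.        ] [ 450.97764378 -292.24888565  105.        ]
yaw14 [ 450.47862773 -294.10349608  105.        ] [ 450.58481406 -293.31452445  105.        ]
```

```bash
python3 -m creep '{"translation":[[0,0,0],[0,0,0],[0,0,0],[0,0,0],[0,0,0],[0,0,0],[0,0,0],[0,0,0],[0,0,0],[0,0,0]],"rotation":[[0,0,0.149],[0,0,0.149],[0,0,0.149],[0,0,0.149],[0,0,0.149],[0,0,0.149],[0,0,0.149],[0,0,0.149],[0,0,0.149],[0,0,0.149]],"claw":[14,14,14,14,14,14,14,14,14,14]}'; python3 -m creep '{"translation":[[0,0,0],[0,0,0],[0,0,0],[0,0,0],[0,0,0],[0,0,0],[0,0,0],[0,0,0],[0,0,0],[0,0,0]],"rotation":[[0,0,0.149],[0,0,0.149],[0,0,0.149],[0,0,0.149],[0,0,0.149],[0,0,0.149],[0,0,0.149],[0,0,0.149],[0,0,0.149],[0,0,0.149]],"claw":[14,14,14,14,14,14,14,14,14,14]}';python3 -m creep '{"translation":[[0,0,0],[0,0,0],[0,0,0],[0,0,0]],"rotation":[[0,0,0],[0,0,0],[0,0,0],[0,0,0]],"claw":[14,14,14,14]}'
python3 - <<'E'
from h import *
s=shot('wrist','w18');t=sense();print(t['tool_pos'],t['tcp_rot'])
k=knob(s,(322,117));print(k,onz(s,k[0],67));y=np.radians(t['tcp_rot'][2])
im=cv2.cvtColor(s['frame'],4)
cv2.imwrite('pics/w18a.png',cv2.resize(im[60:180,220:400],None,fx=4.4,fy=4.4,interpolation=2))
c=collar(s,(249,184));print(c,onz(s,c[0],74))
E
```

```text
time: 25.7
tool_pos: [500.7, -111.1, 243.6]
tcp_rot: [179.9, -0.1, 91.6]
ft_force: [-0.1, 1.1, -1.6]
finger_gap: 18.6
time: 26.7
tool_pos: [500.7, -111.1, 243.6]
tcp_rot: [-180.0, -0.1, 6.3]
ft_force: [0.1, -0.5, -1.9]
finger_gap: 18.3
time: 27.1
tool_pos: [500.7, -110.9, 243.6]
tcp_rot: [-180.0, -0.1, 6.9]
ft_force: [0.2, 0.0, -2.6]
finger_gap: 18.8
[ 500.69451873 -110.91911967  243.56399553] [-1.79958351e+02 -1.35163405e-01  6.90282221e+00]
((313.7960205078125, 117.37162780761719), (34.750244140625, 36.54545974731445), 176.91659545898438) [573.02742998 -95.71196544  67.        ]
((249.62940979003906, 195.22848510742188), (32.55514144897461, 36.51258850097656), 122.73173522949219) [476.13875576 -30.30641092  74.        ]
```

View pics/w18a.png

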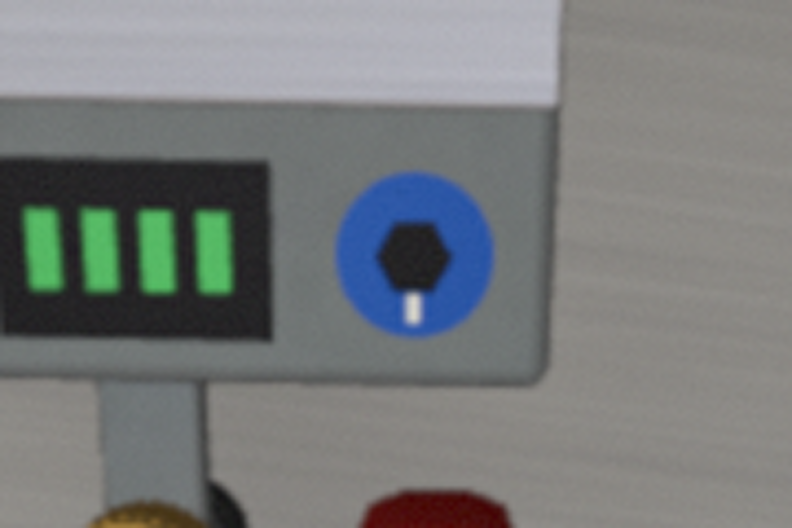

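```bash
python3 -m creep '{"translation":[[36,-3.1,0],[36,-3.2,0],[0,0,25],[0,0,25],[0,0,13],[0,0,0],[0,0,0],[0,0,0],[0,0,0]],"rotation":[[0,0,0],[0,0,0],[0,0,0],[0,0,0],[0,0,0],[0,0,0],[0,0,0],[0,0,0],[0,0,0]],"claw":[14,14,14,14,14,14,14,14,14]}'
python3 - <<'E'
from h import *
s=shot('wrist','w19');t=sense();print(t['tool_pos'],t['tcp_rot'],t['ft_force'],t['wrist_torque'])
shot('scene','s19'); im=cv2.imread('pics/s19.png');cv2.imwrite('pics/s19a.png',cv2.resize(im[130:270,220:380],None,fx=4.2,fy=4.2,interpolation=2))
E
```

```text
time: 28.05
tool_pos: [572.4, -96.3, 182.6]
tcp_rot: [180.0, -0.3, 6.8]
ft_force: [0.0, 1.0, -1.5]
finger_gap: 18.7
[572.30600055 -96.2685887  182.28683861] [179.99126697  -0.26586013   6.83107114] [ 0.18915442 -0.12858693 -2.2428349 ] [0.01165019 0.03621866 0.01036041]
```

View pics/w19.png

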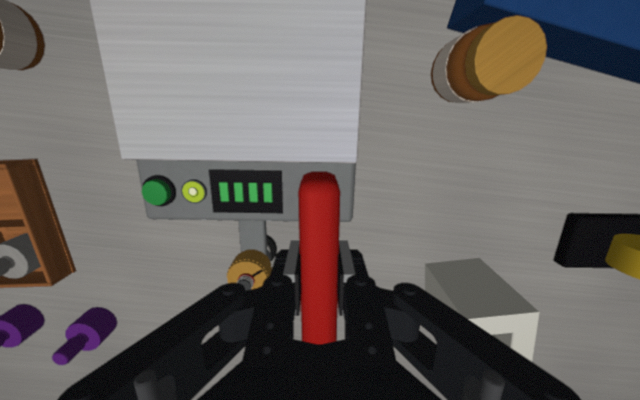

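View pics/s19a.png

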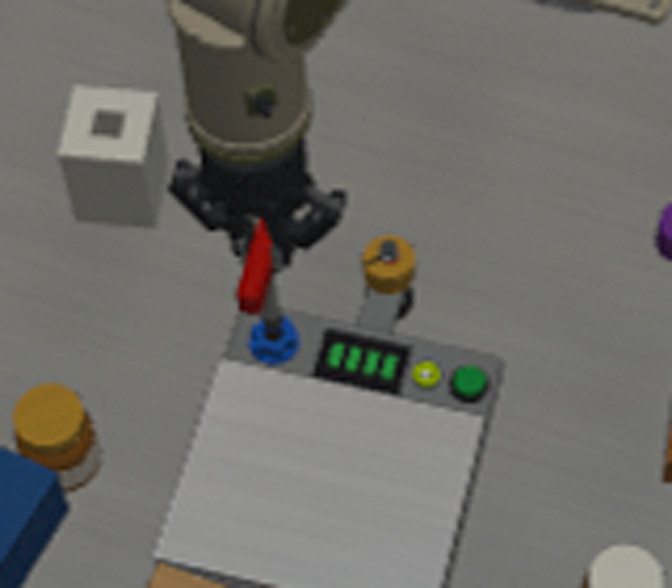

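```bash
python3 -m creep '{"translation":[[-0.5,0,4],[0,0,4],[0,0,3],[0,0,2],[0,0,2],[0,0,2],[0,0,0],[0,0,0]],"rotation":[[0,0,0],[0,0,0],[0,0,0],[0,0,0],[0,0,0],[0,0,0],[0,0,0],[0,0,0]],"claw":[14,14,14,14,14,14,14,14]}'
python3 - <<'E'
from h import *
t=sense();print(t['tool_pos'],t['tcp_rot'],t['ft_force'],t['wrist_torque'])
E
```

```text
time: 28.95
tool_pos: [571.2, -96.1, 163.8]
tcp_rot: [-180.0, -0.1, 6.8]
ft_force: [-0.4, 0.2, -1.9]
finger_gap: 18.3
[571.1887277  -96.10074182 163.8191123 ] [-1.79961789e+02 -1.42036052e-01  6.83379999e+00] [-0.36392714  0.24656385 -1.88479533] [ 0.02935768 -0.03196834  0.00520483]
```

```bash
python3 -m creep '{"translation":[[0,0,2],[0,0,2],[0,0,2],[0,0,0],[0,0,0]],"rotation":[[0,0,0],[0,0,0],[0,0,0],[0,0,0],[0,0,0]],"claw":[14,14,14,14,14]}'
python3 - <<'E'
from h import *
t=sense();print(t['tool_pos'],t['tcp_rot'],t['ft_force'],t['wrist_torque'])
E
```

```text
time: 29.45
tool_pos: [571.4, -96.3, 157.6]
tcp_rot: [-180.0, -0.2, 6.8]
ft_force: [3.9, -2.1, -2.8]
finger_gap: 18.3
[571.3650336  -96.25421478 157.5949007 ] [-1.79979706e+02 -1.63422627e-01  6.82892325e+00] [ 3.92387381 -2.09540419 -2.77315582] [-0.48448093 -0.84438183  0.01684668]
```

```bash
python3 -m creep '{"translation":[[0.4,0.2,1],[0,0,0],[0,0,0],[0,0,0],[0,0,0],[0,0,0],[0,0,0],[0,0,0]],"rotation":[[0,0,-0.1],[0,0,-0.15],[0,0,-0.15],[0,0,-0.15],[0,0,-0.15],[0,0,-0.15],[0,0,-0.15],[0,0,0]],"claw":[14,14,14,14,14,14,14,14]}'
python3 - <<'E'
from h import *
t=sense();print(t['tool_pos'],t['tcp_rot'],t['ft_force'],t['wrist_torque'],t['joint_efforts'])
E
```

```text
time: 30.25
tool_pos: [571.9, -95.8, 156.9]
tcp_rot: [179.9, -0.2, 64.3]
ft_force: [4.1, 0.7, -1.8]
finger_gap: 19.0
[571.92325509 -95.84902672 156.87173653] [ 1.79878856e+02 -1.55710908e-01  6.42833983e+01] [ 4.06020512  0.66381825 -1.80586599] [ 0.14921846 -0.95156312  0.00295695] [ -0.67897126 -55.15333414 -47.62199521  -0.61204389   1.41780339
  -2.93992057]
```

```bash
python3 -m creep '{"translation":[[0,0,0],[0,0,0],[0,0,0],[0,0,0]],"rotation":[[0,0,-0.06],[0,0,-0.05],[0,0,0],[0,0,0]],"claw":[14,14,14,14]}'
python3 - <<'E'
from h import *
t=sense();print(t['tool_pos'],t['tcp_rot'],t['ft_force'],t['wrist_torque'],t['joint_efforts'])
s=shot('wrist','w20')
E
```

```text
time: 30.65
tool_pos: [571.8, -95.9, 156.9]
tcp_rot: [179.9, -0.1, 70.2]
ft_force: [3.2, 1.4, -1.7]
finger_gap: 18.6
[571.82123437 -95.93968405 156.8714919 ] [ 1.79872832e+02 -1.29711814e-01  7.02012248e+01] [ 3.15569178  1.37605406 -1.72710995] [ 0.35067995 -0.98902224  0.00709608] [ -1.18650265 -55.01151681 -47.48095751  -1.06618255   1.43262316
  -0.11646967]
```

View pics/w20.png

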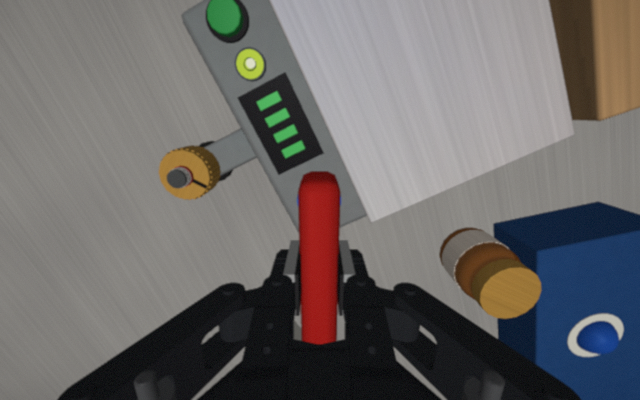

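```bash
python3 -m creep '{"translation":[[0,0,0],[0,0,0],[0,0,0],[0,0,0]],"rotation":[[0,0,-0.08],[0,0,-0.06],[0,0,0],[0,0,0]],"claw":[14,14,14,14]}'
python3 - <<'E'
from h import *
t=sense();print(t['tool_pos'],t['tcp_rot'],t['ft_force'],t['wrist_torque'],t['joint_efforts'])
E
python3 -m creep '{"translation":[[0,0,0],[0,0,0],[0,0,0],[0,0,0]],"rotation":[[0,0,-0.06],[0,0,0],[0,0,0],[0,0,0]],"claw":[14,14,14,14]}'
python3 - <<'E'
from h import *
t=sense();print(t['tool_pos'],t['tcp_rot'],t['ft_force'],t['wrist_torque'],t['joint_efforts'])
E
```

```text
time: 31.1
tool_pos: [571.7, -96.0, 156.8]
tcp_rot: [179.9, -0.1, 78.3]
ft_force: [4.0, 3.3, -2.3]
finger_gap: 18.2
[571.70317061 -95.97096936 156.84091819] [ 1.79870199e+02 -1.05584566e-01  7.82808263e+01] [ 3.96620264  3.25508082 -2.26224171] [ 0.66382031 -1.0417834  -0.02122536] [ -1.70760445 -54.82994556 -47.38555312  -1.45068649   1.34979878
  -0.17192926]
time: 31.5
tool_pos: [571.6, -96.0, 156.8]
tcp_rot: [179.9, -0.1, 81.8]
ft_force: [3.6, 3.5, -1.7]
finger_gap: 18.2
[571.64182817 -96.04364626 156.81196533] [ 1.79871946e+02 -8.89300478e-02  8.17857517e+01] [ 3.55533108  3.50690276 -1.67932981] [ 0.84512142 -1.05860962 -0.09305407] [-2.07621910e+00 -5.46929383e+01 -4.73032916e+01 -1.77070901e+00
  1.29643153e+00 -1.84464297e-02]
```

```bash
python3 -m creep '{"translation":[[0,0,0],[0,0,0],[0,0,0],[0,0,0]],"rotation":[[0,0,-0.06],[0,0,0],[0,0,0],[0,0,0]],"claw":[14,14,14,14]}'
python3 - <<'E'
from h import *
t=sense();print(t['tcp_rot'],t['ft_force'],t['wrist_torque'],t['joint_efforts'][5])
E
python3 -m creep '{"translation":[[0,0,0],[0,0,0],[0,0,0],[0,0,0]],"rotation":[[0,0,-0.06],[0,0,0],[0,0,0],[0,0,0]],"claw":[14,14,14,14]}'
python3 - <<'E'
from h import *
t=sense();print(t['tcp_rot'],t['ft_force'],t['wrist_torque'],t['joint_efforts'][5])
shot('scene','s21'); im=cv2.imread('pics/s21.png');cv2.imwrite('pics/s21a.png',cv2.resize(im[150:250,230:370],None,fx=5.5,fy=5.5,interpolation=2))
E
```

```text
time: 31.9
tool_pos: [571.6, -96.1, 156.8]
tcp_rot: [179.9, -0.1, 85.2]
ft_force: [4.3, 3.6, -0.9]
finger_gap: 18.2
[ 1.79871561e+02 -8.27031188e-02  8.51801521e+01] [ 4.30654303  3.61795304 -0.92635792] [ 0.90982387 -0.97411051 -0.10250934] -0.08228056132793427
time: 32.3
tool_pos: [571.6, -96.0, 156.7]
tcp_rot: [179.9, -0.1, 88.6]
ft_force: [4.3, 3.5, -1.6]
finger_gap: 18.6
[ 1.79873075e+02 -7.79440631e-02  8.86170370e+01] [ 4.31750046  3.52798074 -1.56990228] [ 0.95343843 -0.93259828 -0.08995856] -0.1163939293473959
```

View pics/s21a.png

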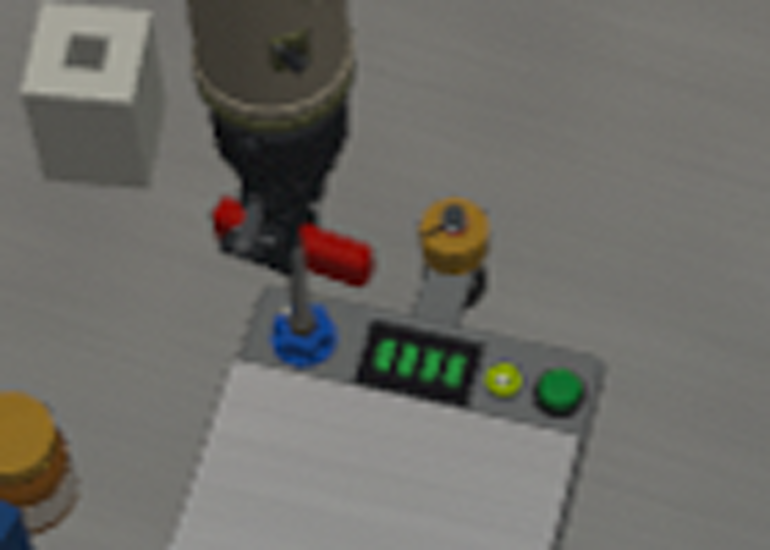

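```bash
python3 -m creep '{"translation":[[0,0,0],[0,0,0],[0,0,0],[0,0,0]],"rotation":[[0,0,-0.12],[0,0,0],[0,0,0],[0,0,0]],"claw":[14,14,14,14]}'
python3 - <<'E'
from h import *
t=sense();print(t['tcp_rot'],t['ft_force'],t['wrist_torque'],t['joint_efforts'][5])
E
python3 -m creep '{"translation":[[0,0,0],[0,0,0],[0,0,0],[0,0,0]],"rotation":[[0,0,-0.12],[0,0,0],[0,0,0],[0,0,0]],"claw":[14,14,14,14]}'
python3 - <<'E'
from h import *
t=sense();print(t['tcp_rot'],t['ft_force'],t['wrist_torque'],t['joint_efforts'][5])
s=shot('wrist','w22');im=cv2.imread('pics/w22.png');cv2.imwrite('pics/w22a.png',cv2.resize(im[150:260,250:390],None,fx=5,fy=5,interpolation=2))
E
```

```text
time: 32.75
tool_pos: [571.5, -96.0, 156.7]
tcp_rot: [179.9, -0.1, 95.5]
ft_force: [3.5, 4.5, -2.2]
finger_gap: 18.7
[ 1.79873053e+02 -5.86242367e-02  9.54773711e+01] [ 3.52671641  4.50470116 -2.22050956] [ 1.01190364 -0.8673715   0.08381084] 0.05252224858850241
time: 33.15
tool_pos: [571.5, -96.0, 156.7]
tcp_rot: [179.9, -0.0, 102.4]
ft_force: [3.3, 4.2, -0.3]
finger_gap: 18.4
[ 1.79872911e+02 -4.64079860e-02  1.02386576e+02] [ 3.30094148  4.22475646 -0.26963345] [ 1.07479104 -0.79608104  0.06853632] 0.12573234736919403
```

View pics/w22a.png

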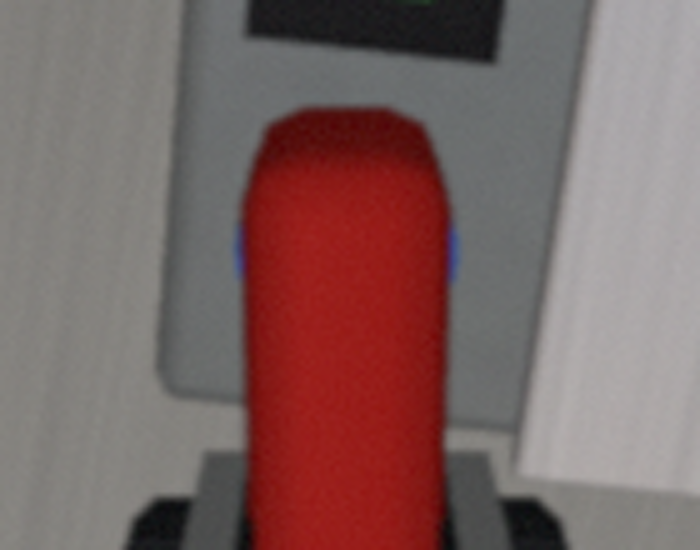

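```bash
python3 -m creep '{"translation":[[0,0,-5],[0,0,-15],[0,0,-20],[-35,0,-20],[-35,0,-10],[0,0,0],[0,0,0],[0,0,0]],"rotation":[[0,0,0],[0,0,0],[0,0,0],[0,0,0],[0,0,0],[0,0,0],[0,0,0],[0,0,0]],"claw":[14,14,14,14,14,14,14,14]}'
python3 - <<'E'
from h import *
t=sense();print(t['tool_pos'],t['tcp_rot'],t['ft_force'],t['wrist_torque'],t['joint_efforts'][5])
s=shot('wrist','w23')
k=knob(s,(315,115));print(k,onz(s,k[0],67))
im=cv2.imread('pics/w23.png');cv2.imwrite('pics/w23a.png',cv2.resize(im[60:180,230:410],None,fx=4.4,fy=4.4,interpolation=2))
E
```

```text
time: 34.0
tool_pos: [585.6, -164.2, 225.7]
tcp_rot: [180.0, -0.1, 102.5]
ft_force: [-0.1, 0.1, -2.4]
finger_gap: 18.6
[ 585.617384   -164.18813382  225.69674382] [ 1.79989853e+02 -8.75909956e-02  1.02466347e+02] [-0.13451771  0.06157844 -2.39515954] [0.04083522 0.00886892 0.02106004] 0.017872285097837448
((319.8615417480469, 120.48089599609375), (36.71605682373047, 38.42984390258789), 4.969387054443359) [572.08543323 -94.72666849  67.        ]
```

View pics/w23a.png

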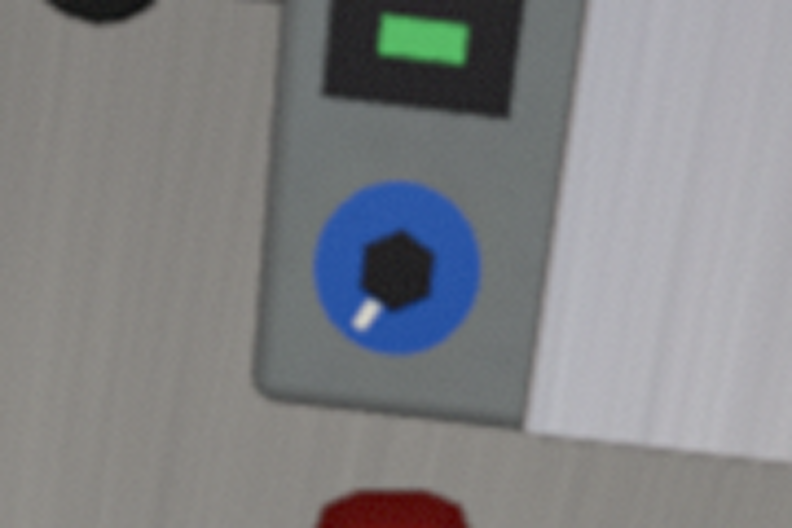

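```bash
python3 -m creep '{"translation":[[35,0.7,0],[35.5,0.8,0],[0,0,20],[0,0,20],[0,0,8],[0,0,0],[0,0,0]],"rotation":[[0,0,-0.145],[0,0,-0.145],[0,0,-0.143],[0,0,0],[0,0,0],[0,0,0],[0,0,0]],"claw":[14,14,14,14,14,14,14]}'
python3 - <<'E'
from h import *
t=sense();print(t['tool_pos'],t['tcp_rot'],t['ft_force'],t['wrist_torque'],t['joint_efforts'][5])
E
```

```text
time: 34.75
tool_pos: [568.0, -96.7, 179.2]
tcp_rot: [179.9, 0.0, 127.3]
ft_force: [0.6, -0.4, -1.1]
finger_gap: 18.3
[567.97789972 -96.66814855 179.20417485] [1.79864542e+02 3.67633969e-02 1.27308254e+02] [ 0.57825784 -0.41695633 -1.06205877] [ 0.02998416 -0.02728593 -0.05132018] 0.01427639799658209
```

```bash
python3 -m creep '{"translation":[[-1,4,2],[0,0,3],[0,0,3],[0,0,3],[0,0,3],[0,0,2],[0,0,2],[0,0,2],[0,0,0],[0,0,0]],"rotation":[[0,0,0],[0,0,0],[0,0,0],[0,0,0],[0,0,0],[0,0,0],[0,0,0],[0,0,0],[0,0,0],[0,0,0]],"claw":[14,14,14,14,14,14,14,14,14,14]}'
python3 - <<'E'
from h import *
t=sense();print(t['tool_pos'],t['tcp_rot'],t['ft_force'],t['wrist_torque'],t['joint_efforts'][5])
E
```

```text
time: 35.75
tool_pos: [571.7, -95.1, 158.8]
tcp_rot: [179.9, 0.0, 127.3]
ft_force: [0.1, -0.6, -1.5]
finger_gap: 18.4
[571.74355276 -95.13321563 158.77333297] [1.79861373e+02 3.49730173e-02 1.27328243e+02] [ 0.13679348 -0.57531912 -1.50948279] [0.01544966 0.01122142 0.0019851 ] 7.646587619092315e-05
```

```bash
python3 -m creep '{"translation":[[0,0,1.5],[0,0,1.5],[0,0,1],[0,0,1],[0,0,0],[0,0,0]],"rotation":[[0,0,0],[0,0,0],[0,0,0],[0,0,0],[0,0,0],[0,0,0]],"claw":[14,14,14,14,14,14]}'
python3 - <<'E'
from h import *
t=sense();print(t['tool_pos'],t['tcp_rot'],t['ft_force'],t['wrist_torque'],t['joint_efforts'][5])
E
python3 -m creep '{"translation":[[0,0,0],[0,0,0],[0,0,0],[0,0,0],[0,0,0]],"rotation":[[0,0,-0.1],[0,0,-0.08],[0,0,-0.04],[0,0,0],[0,0,0]],"claw":[14,14,14,14,14]}'
python3 - <<'E'
from h import *
t=sense();print(t['tool_pos'],t['tcp_rot'],t['ft_force'],t['wrist_torque'],t['joint_efforts'][5])
E
```

```text
time: 36.35
tool_pos: [571.8, -95.1, 153.7]
tcp_rot: [179.9, 0.0, 127.3]
ft_force: [0.2, -0.1, -2.9]
finger_gap: 18.6
[571.76356907 -95.11929126 153.74508007] [1.79862346e+02 3.39561304e-02 1.27327645e+02] [ 0.21479162 -0.0795952  -2.90107953] [-0.02807863  0.02412464  0.03402774] -0.0001332334886683384
time: 36.85
tool_pos: [571.4, -95.2, 153.6]
tcp_rot: [179.9, 0.0, 139.9]
ft_force: [-3.1, -0.6, -1.3]
finger_gap: 18.5
[571.4391197  -95.24644248 153.63609136] [1.79906437e+02 3.51229983e-02 1.39850109e+02] [-3.06061886 -0.5626553  -1.33284073] [-0.22438085  0.57845874 -0.0129847 ] -0.16033609863370657
```

```bash
python3 -m creep '{"translation":[[0,0,1],[0,0,1],[0,0,1],[0,0,0],[0,0,0]],"rotation":[[0,0,0],[0,0,0],[0,0,0],[0,0,0],[0,0,0]],"claw":[14,14,14,14,14]}'
python3 - <<'E'
from h import *
t=sense();print(t['tool_pos'],t['tcp_rot'],t['ft_force'],t['wrist_torque'],t['joint_efforts'][5])
shot('scene','s24'); im=cv2.imread('pics/s24.png');cv2.imwrite('pics/s24a.png',cv2.resize(im[150:250,230:370],None,fx=5.5,fy=5.5,interpolation=2))
E
```

```text
time: 37.35
tool_pos: [572.2, -95.4, 152.8]
tcp_rot: [179.9, 0.2, 139.9]
ft_force: [-7.6, 0.2, 11.8]
finger_gap: 18.7
[572.18543919 -95.44516005 152.83319408] [1.79859622e+02 1.51472124e-01 1.39897279e+02] [-7.58910883  0.23760436 11.81300781] [-0.15681628  1.97719777 -0.02385045] -0.03282853402197361
```

View pics/s24a.png

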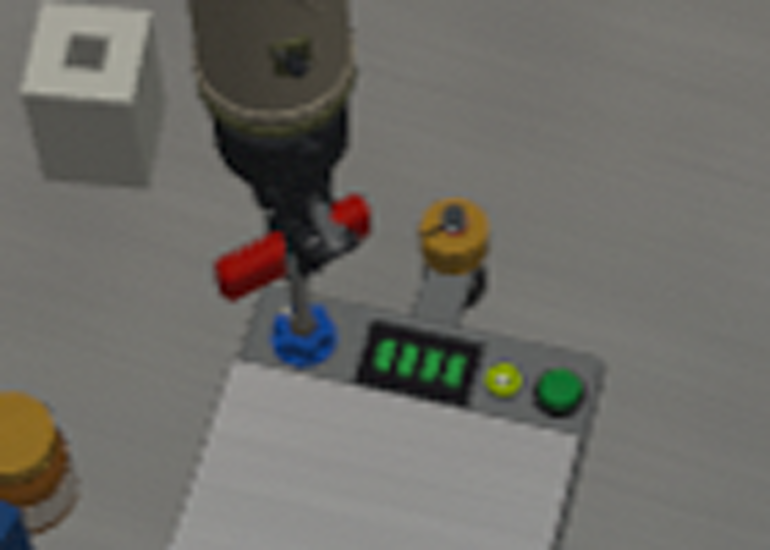

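```bash
python3 -m creep '{"translation":[[0,0,-3],[0,0,-5],[0,0,-15],[0,0,-25],[0,0,-25],[0,0,-15],[0,0,-5],[0,0,0],[0,0,0],[0,0,0]],"rotation":[[0,0,0.1],[0,0,0],[0,0,0],[0,0,0],[0,0,0.13],[0,0,0.13],[0,0,0.13],[0,0,0.13],[0,0,0],[0,0,0]],"claw":[14,14,14,14,14,14,14,14,14,14]}'
python3 -m creep '{"translation":[[-32.4,-33,0],[-32.4,-33,0],[-32.4,-33,0],[-32.4,-33,0],[-32.4,-33,0],[0,0,0],[0,0,0],[0,0,0],[0,0,0],[0,0,0]],"rotation":[[0,0,0],[0,0,0],[0,0,0],[0,0,0],[0,0,0],[0,0,0],[0,0,0],[0,0,0],[0,0,0],[0,0,0]],"claw":[14,14,14,14,14,14,14,14,14,14]}'
python3 - <<'E'
from h import *
t=sense();print(t['tool_pos'],t['tcp_rot'],t['ft_force'])
s=shot('wrist','w25')
shot('scene','s25'); im=cv2.imread('pics/s25.png');cv2.imwrite('pics/s25a.png',cv2.resize(im[100:210,200:340],None,fx=5.5,fy=5.4,interpolation=2))
E
```

```text
time: 38.4
tool_pos: [571.9, -95.2, 244.4]
tcp_rot: [179.8, -0.0, 104.7]
ft_force: [-1.3, 0.4, -2.8]
finger_gap: 18.3
time: 39.4
tool_pos: [452.8, -292.1, 243.3]
tcp_rot: [179.9, -0.0, 104.6]
ft_force: [-0.1, -0.7, -2.3]
finger_gap: 18.7
[ 452.75037524 -292.11816579  243.27324395] [ 1.79853596e+02 -3.13644676e-02  1.04557068e+02] [-0.1124647  -0.7117154  -2.25223376]
```

View pics/s25a.png

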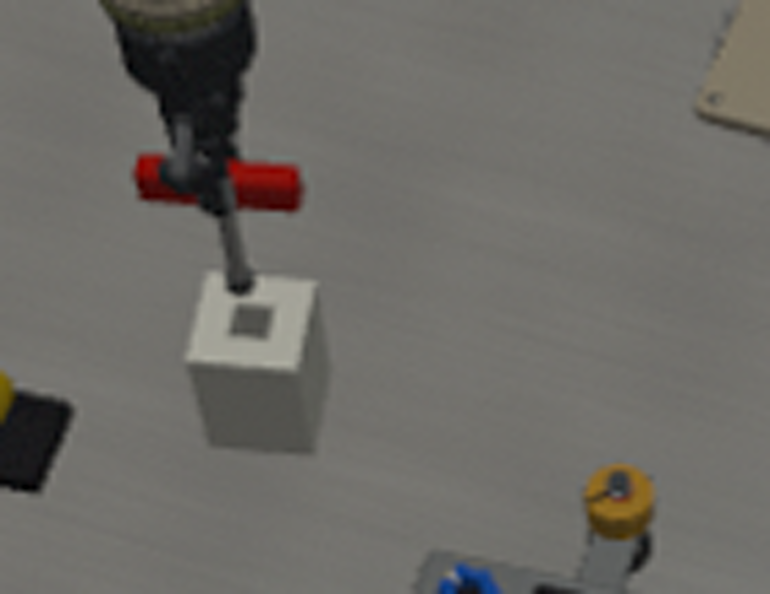

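View pics/w25.png

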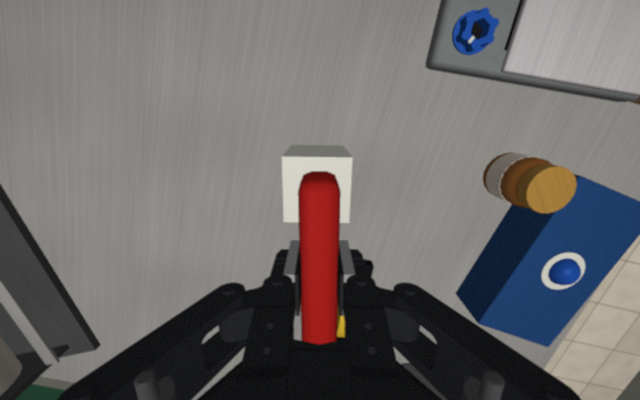

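Run:
```python
from h import *
s=shot('scene')
print(onz(s,(200+238/5.5,100+285/5.4),143.5),onz(s,(200+251/5.5,100+322/5.4),105),proj(s,[[450.8,-292.8,105],[451.8,-292.8,143.5]]))
```

```text
[ 451.92873974 -293.0333281   143.5       ] [ 452.54830786 -289.05403367  105.        ] [[244.87619095 158.95739607]
 [243.34901573 152.76800219]]
```

```bash
python3 -m creep '{"translation":[[1.5,-0.4,10],[0,0,15],[0,0,10],[0,0,5],[0,0,5],[0,0,5],[0,0,5],[0,0,0],[0,0,0]],"rotation":[[0,0,0],[0,0,0],[0,0,0],[0,0,0],[0,0,0],[0,0,0],[0,0,0],[0,0,0],[0,0,0]],"claw":[14,14,14,14,14,14,14,14,14]}'
python3 - <<'E'
from h import *
t=sense();print(t['tool_pos'],t['ft_force'],t['wrist_torque'])
shot('scene','s26'); im=cv2.imread('pics/s26.png');cv2.imwrite('pics/s26a.png',cv2.resize(im[100:210,200:340],None,fx=5.5,fy=5.4,interpolation=2))
E
```

```text
time: 40.45
tool_pos: [451.5, -291.8, 188.4]
tcp_rot: [179.9, -0.0, 104.4]
ft_force: [-0.5, 0.0, -1.6]
finger_gap: 18.2
[ 451.47675664 -291.81983183  188.43372457] [-0.53407255  0.02343633 -1.59776095] [-0.01802524 -0.03145748 -0.00397172]
```

View pics/s26a.png

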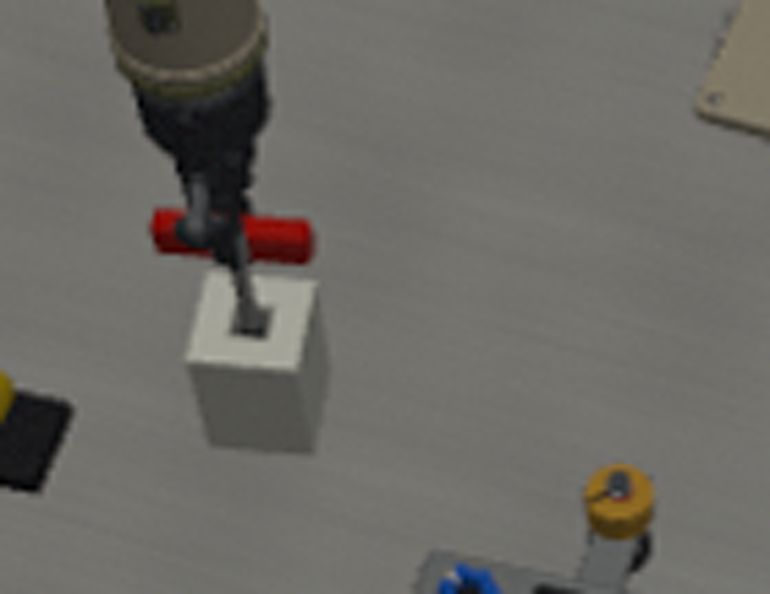

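In the hole, no contact. Lower until the bar rests on the block.

```bash
python3 -m creep '{"translation":[[0,0,15],[0,0,20],[0,0,20],[0,0,12],[0,0,5],[0,0,3],[0,0,0],[0,0,0]],"rotation":[[0,0,0],[0,0,0],[0,0,0],[0,0,0],[0,0,0],[0,0,0],[0,0,0],[0,0,0]],"claw":[14,14,14,14,14,14,14,14]}'
python3 - <<'E'
from h import *
t=sense();print(t['tool_pos'],t['ft_force'],t['wrist_torque'])
E
```

```text
time: 41.3
tool_pos: [452.1, -292.1, 114.2]
tcp_rot: [179.8, 0.0, 104.4]
ft_force: [-0.1, -1.0, -1.7]
finger_gap: 18.8
[ 452.11441134 -292.13803244  114.24351818] [-0.08077405 -0.96761889 -1.72056534] [-0.01812872  0.00325743 -0.01791188]
```

```bash
python3 -m creep '{"translation":[[0,0,2],[0,0,1.5],[0,0,0],[0,0,0],[0,0,0]],"rotation":[[0,0,0],[0,0,0],[0,0,0],[0,0,0],[0,0,0]],"claw":[14,14,14,14,14]}'
python3 - <<'E'
from h import *
t=sense();print(t['tool_pos'],t['ft_force'],t['wrist_torque'])
E
python3 -m creep '{"translation":[[0,0,0],[0,0,0],[0,0,0],[0,0,-10],[0,0,-40],[0,0,-40],[0,0,-30],[0,0,0],[0,0,0],[0,0,0]],"rotation":[[0,0,0],[0,0,0],[0,0,0],[0,0,0],[0,0,0],[0,0,0],[0,0,0],[0,0,0],[0,0,0],[0,0,0]],"claw":[45,45,45,45,45,45,45,45,45,45]}'
python3 - <<'E'
from h import *
t=sense();print(t['tool_pos'],t['ft_force'],t['wrist_torque'])
s=shot('wrist','w27'); print(bar(s,128))
E
```

```text
time: 41.8
tool_pos: [452.1, -292.2, 111.1]
tcp_rot: [179.8, 0.1, 104.4]
ft_force: [-1.5, 0.8, 5.7]
finger_gap: 18.6
[ 452.13807062 -292.17691503  111.07169771] [-1.45968592  0.84284279  5.71997216] [0.35166639 0.34177233 0.03300888]
time: 42.8
tool_pos: [450.8, -291.4, 228.7]
tcp_rot: [179.9, -0.1, 104.4]
ft_force: [0.2, 0.6, -0.9]
finger_gap: 45.2
[ 450.81020485 -291.40465903  228.7092768 ] [ 0.22890026  0.58290137 -0.867782  ] [-0.00975534  0.00633294 -0.03152442]
(((319.5, 199.5), (103.0, 21.0), 90.0), array([ 452.51833173, -292.25871022,  128.        ]), np.float64(100.88942784883967), np.float64(104.40533125142657))
```

View pics/w27.png

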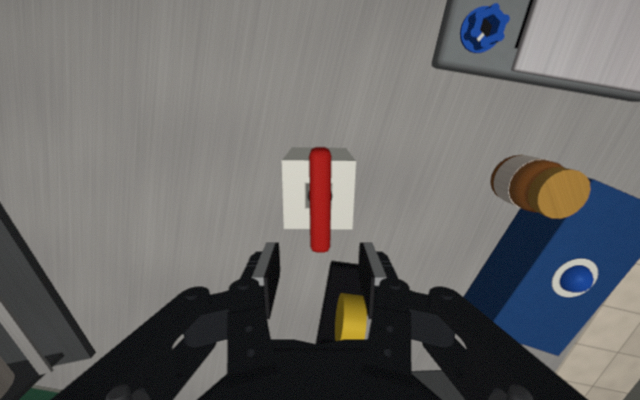

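```bash
python3 -m creep '{"translation":[[43,11,0],[43,11,0],[43,11,0],[43,11,0],[43,11,0],[43,11,0],[43,11,0],[43,11,0],[43,11,0],[43,11,0]],"rotation":[[0,0,0],[0,0,0],[0,0,0],[0,0,0],[0,0,0],[0,0,0],[0,0,0],[0,0,0],[0,0,0],[0,0,0]],"claw":[50,50,50,50,50,50,50,50,50,50]}' 60
python3 -m creep '{"translation":[[43,11,0],[43,11,0],[43,11,0],[43,11,0],[43,11,0],[0,0,0],[0,0,0],[0,0,0]],"rotation":[[0,0,0],[0,0,0],[0,0,0],[0,0,0],[0,0,0],[0,0,0],[0,0,0],[0,0,0]],"claw":[50,50,50,50,50,50,50,50]}'
python3 - <<'E'
from h import *
t=sense();print(t['tool_pos'],t['joint_pos'])
s=shot('wrist','w28')
E
```

```text
time: 43.85
tool_pos: [449.7, 153.7, 228.9]
tcp_rot: [180.0, -0.0, 104.4]
ft_force: [1.4, -0.3, 0.6]
finger_gap: 49.8
time: 44.65
tool_pos: [450.3, 372.9, 229.4]
tcp_rot: [180.0, 0.0, 104.4]
ft_force: [-0.7, -0.1, 0.1]
finger_gap: 50.1
[450.31733102 372.92178977 229.37357898] [ 3.46384692e+01  5.14518158e+00  8.79654892e+01 -5.27660512e-02
  8.68696228e+01  2.02491823e+01]
```

View pics/w28.png

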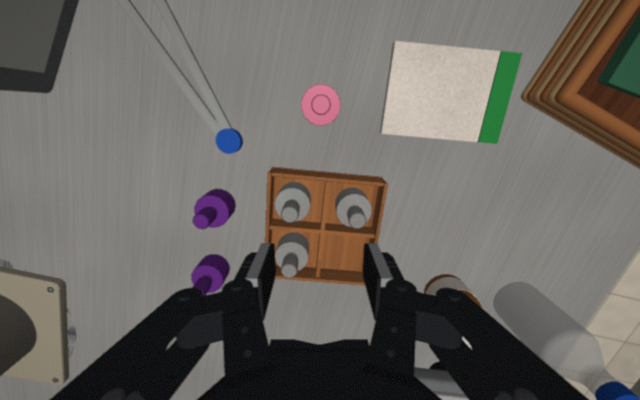

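Run:
```python
import cv2
im=cv2.imread('pics/w28.png');cv2.imwrite('pics/w28a.png',cv2.resize(im[155:295,250:400],None,fx=4.2,fy=4.2,interpolation=2))
```

```text
(no output)
```

View pics/w28a.png

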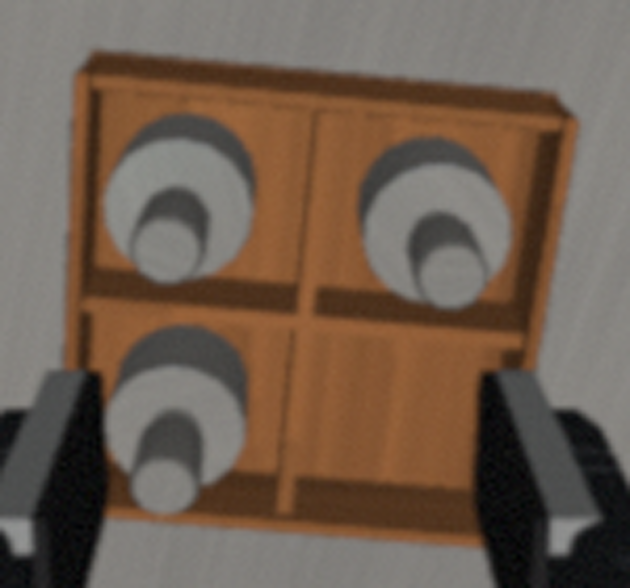

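Run:
```python
from h import *
s=shot('wrist')
f=lambda x,y:(250+x/4.2-.4,155+y/4.2-.4)
for n,a,b in [('A',(167,253),(179,210)),('B',(452,276),(437,236)),('C',(164,486),(175,428))]:
    print(n,onz(s,f(*a),73).round(1),onz(s,f(*b),39).round(1))
print('divider cross',onz(s,f(306,313),36),'rim corners',onz(s,f(80,78),36),onz(s,f(577,122),36))
print(sense()['tool_pos'],sense()['tcp_rot'])
```

```text
A [426.9 330.4  73. ] [426.9 331.5  39. ]
B [505.5 343.4  73. ] [505.5 342.8  39. ]
C [441.9 257.9  73. ] [441.9 258.1  39. ]
divider cross [473.34870528 306.71198915  36.        ] rim corners [389.33205051 363.56805348  36.        ] [536.58540769 387.1953308   36.        ]
[450.79420081 372.70910876 230.20078245] [1.79886672e+02 8.97713856e-04 1.04326499e+02]
```

```bash
python3 -m creep '{"translation":[[-18,-17,0],[-18.6,-16.5,20],[0,0,40],[0,0,40],[0,0,30],[0,0,0],[0,0,0]],"rotation":[[0,0,0],[0,0,0],[0,0,0],[0,0,0],[0,0,0],[0,0,0],[0,0,0]],"claw":[45,45,45,45,45,45,45]}' 60
python3 - <<'E'
from h import *
t=sense();print(t['tool_pos'])
s=shot('wrist','w29')
E
```

```text
time: 45.45
tool_pos: [427.8, 329.6, 101.0]
tcp_rot: [179.9, -0.0, 104.3]
ft_force: [0.2, 0.4, 0.5]
finger_gap: 45.0
[427.7738737  329.56675866 101.00714003]
```

View pics/w29.png

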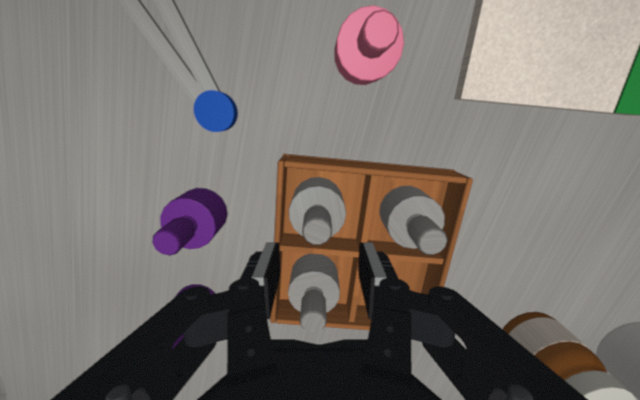

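```bash
python3 -m creep '{"translation":[[0,0,25],[0,0,20],[0,0,10],[0,0,0],[0,0,0],[0,0,0],[0,0,0],[0,0,0]],"rotation":[[0,0,0],[0,0,0],[0,0,0],[0,0,0],[0,0,0],[0,0,0],[0,0,0],[0,0,0]],"claw":[45,45,45,45,15,15,15,15]}' 60
python3 - <<'E'
from h import *
t=sense();print(t['tool_pos'],t['ft_force'])
s=shot('wrist','w30')
E
```

```text
time: 46.3
tool_pos: [428.5, 331.0, 47.0]
tcp_rot: [179.7, -0.1, 104.4]
ft_force: [-2.4, -0.6, 6.6]
finger_gap: 19.4
[428.53113496 331.00676708  46.98826925] [-2.3818087  -0.56318531  6.57353854]
```

View pics/w30.png

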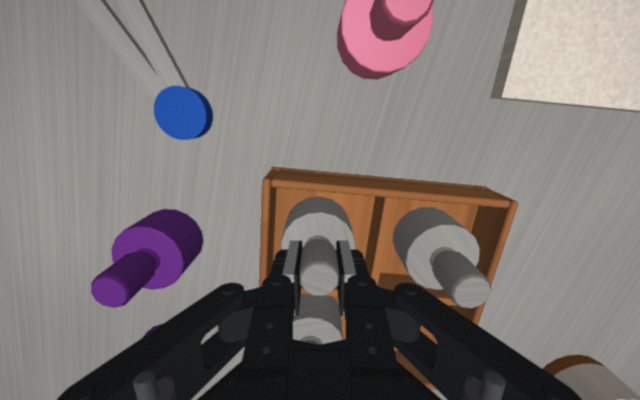

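```bash
python3 -m creep '{"translation":[[0,0,-10],[0,0,-30],[0,0,-40],[0,0,-40],[-41,17.7,-30],[-41,17.7,0],[-41,17.7,0],[-41,17.7,0],[-41,17.7,0],[-41,17.7,0]],"rotation":[[0,0,0],[0,0,0],[0,0,0],[0,0,0],[0,0,0],[0,0,0],[0,0,0],[0,0,0],[0,0,0],[0,0,0]],"claw":[15,15,15,15,15,15,15,15,15,15]}' 60
python3 -m creep '{"translation":[[-41,17.7,0],[-41,17.7,0],[0,0,0],[0,0,0],[0,0,0],[0,0,0]],"rotation":[[0,0,0],[0,0,0],[0,0,0],[0,0,0],[0,0,0],[0,0,0]],"claw":[15,15,15,15,15,15]}' 60
python3 - <<'E'
from h import *
t=sense();print(t['tool_pos'],t['ft_force'],t['joint_pos'])
s=shot('wrist','w31')
E
```

```text
time: 47.35
tool_pos: [590.0, 119.2, 193.5]
tcp_rot: [179.9, -0.0, 104.4]
ft_force: [0.1, 1.0, -5.2]
finger_gap: 19.5
time: 47.95
tool_pos: [643.6, 51.4, 193.5]
tcp_rot: [179.9, -0.0, 104.5]
ft_force: [2.0, 0.1, -5.9]
finger_gap: 19.3
[643.57924609  51.40273396 193.52007307] [ 1.98777757  0.09451382 -5.90364573] [-2.22863209e-02  1.54286755e+01  8.01998251e+01  7.15163154e-02
  8.42656375e+01 -1.45175440e+01]
```

View pics/w31.png

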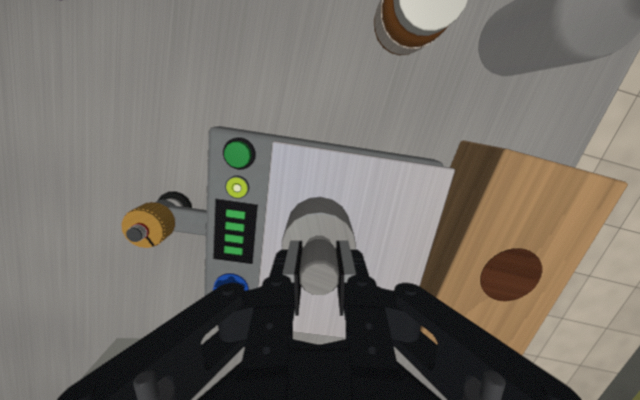

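```bash
python3 - <<'E'
from h import *
s=shot('wrist')
print(onz(s,(272,142),71),onz(s,(452,168),71))
E
python3 -m creep '{"translation":[[3,4,30],[0,0,25],[0,0,12],[0,0,6],[0,0,4],[0,0,0],[0,0,0]],"rotation":[[0,0,0],[0,0,0],[0,0,0],[0,0,0],[0,0,0],[0,0,0],[0,0,0]],"claw":[15,15,15,15,15,15,15]}' 60
python3 - <<'E'
from h import *
t=sense();print(t['tool_pos'],t['ft_force'])
E
```

```text
[588.55579267  90.92232297  71.        ] [764.15021268 110.32146572  71.        ]
time: 48.75
tool_pos: [648.4, 54.2, 117.9]
tcp_rot: [179.7, 0.0, 104.4]
ft_force: [0.9, -0.2, -5.2]
finger_gap: 19.2
[648.378057    54.21350823 117.93139321] [ 0.88829688 -0.18032285 -5.19615279]
```

```bash
python3 -m creep '{"translation":[[0,0,2],[0,0,1],[0,0,1],[0,0,0],[0,0,0]],"rotation":[[0,0,0],[0,0,0],[0,0,0],[0,0,0],[0,0,0]],"claw":[15,15,15,15,15]}' 60
python3 - <<'E'
from h import *
t=sense();print(t['tool_pos'],t['ft_force'])
E
```

```text
time: 49.25
tool_pos: [647.7, 54.2, 112.9]
tcp_rot: [179.8, -0.0, 104.4]
ft_force: [-1.2, -0.1, -0.4]
finger_gap: 18.7
[647.73487729  54.17551772 112.88997684] [-1.22783599 -0.05799295 -0.40755991]
```

```bash
python3 -m creep '{"translation":[[0,0,0],[0,0,0],[0,0,0],[0,0,-20],[0,0,-40],[0,0,-30],[39.3,-8.2,0],[39.3,-8.2,0],[39.3,-8.2,0],[39.3,-8.2,0]],"rotation":[[0,0,0],[0,0,0],[0,0,0],[0,0,0],[0,0,0],[0,0,0],[0,0,0],[0,0,0],[0,0,0],[0,0,0]],"claw":[45,45,45,45,45,45,45,45,45,45]}' 60
python3 -m creep '{"translation":[[39.3,-8.2,0],[39.3,-8.2,0],[39.3,-8.2,20],[39.3,-8.2,35],[0,0,35],[0,0,0],[0,0,0]],"rotation":[[0,0,0],[0,0,0],[0,0,0],[0,0,0],[0,0,0],[0,0,0],[0,0,0]],"claw":[45,45,45,45,45,45,45]}' 60
python3 - <<'E'
from h import *
t=sense();print(t['tool_pos'])
s=shot('wrist','w32')
shot('top','t32'); im=cv2.imread('pics/t32.png');cv2.imwrite('pics/t32a.png',cv2.resize(im[90:290,130:530],None,fx=2,fy=2,interpolation=2))
E
```

```text
time: 50.25
tool_pos: [575.9, 199.5, 203.0]
tcp_rot: [179.8, -0.0, 104.4]
ft_force: [0.9, 0.4, -0.7]
finger_gap: 45.1
time: 50.95
tool_pos: [506.6, 339.8, 114.7]
tcp_rot: [179.9, 0.0, 104.4]
ft_force: [1.0, -0.3, 1.0]
finger_gap: 45.0
[506.61092667 339.77631257 114.65569434]
```

View pics/w32.png

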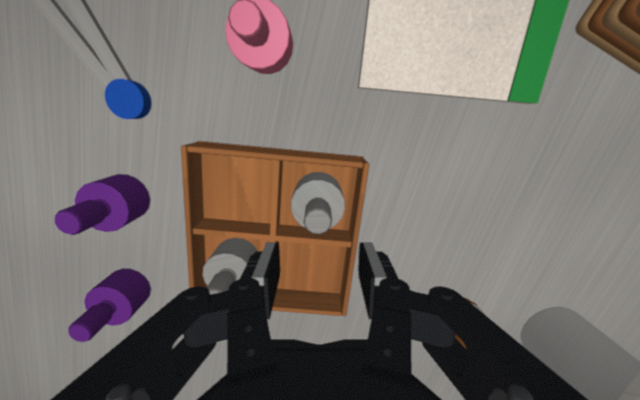

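View pics/t32a.png

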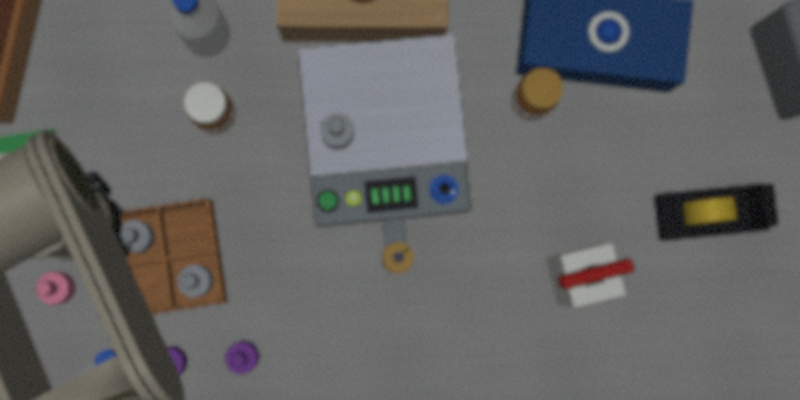

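```bash
python3 -m creep '{"translation":[[2.2,-1,30],[0,0,25],[0,0,10],[0,0,4],[0,0,0],[0,0,0],[0,0,0],[0,0,0],[0,0,0]],"rotation":[[0,0,0],[0,0,0],[0,0,0],[0,0,0],[0,0,0],[0,0,0],[0,0,0],[0,0,0],[0,0,0]],"claw":[45,45,45,45,45,15,15,15,15]}' 60
python3 - <<'E'
from h import *
t=sense();print(t['tool_pos'],t['ft_force'])
E
python3 -m creep '{"translation":[[0,0,-10],[0,0,-30],[0,0,-40],[0,0,-40],[0,0,-30],[0,0,0],[0,0,0]],"rotation":[[0,0,0],[0,0,0],[0,0,0],[0,0,0],[0,0,0],[0,0,0],[0,0,0]],"claw":[15,15,15,15,15,15,15]}' 60
python3 - <<'E'
from h import *
t=sense();print(t['tool_pos'],t['ft_force'])
s=shot('wrist','w33')
E
```

```text
time: 51.95
tool_pos: [506.4, 342.7, 47.3]
tcp_rot: [179.7, -0.1, 104.4]
ft_force: [-2.2, -1.3, 5.9]
finger_gap: 19.1
[506.36096305 342.6987186   47.26958113] [-2.23374157 -1.30889208  5.90718974]
time: 52.65
tool_pos: [505.1, 342.0, 195.5]
tcp_rot: [179.8, -0.0, 104.4]
ft_force: [-0.4, -0.5, -6.4]
finger_gap: 19.1
[505.11189562 342.01094933 195.46987848] [-0.43165538 -0.45412859 -6.4116156 ]
```

View pics/w33.png

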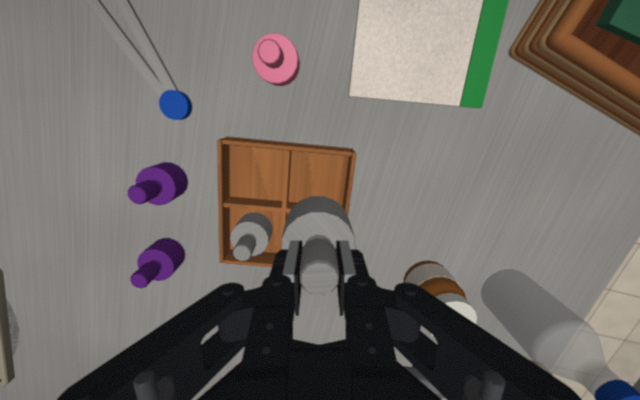

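```bash
python3 -m creep '{"translation":[[-41.7,6.2,-15],[-41.7,6.2,-5],[-41.7,6.2,0],[-41.7,6.2,0],[-41.7,6.2,0],[-41.7,6.2,0],[-41.7,6.2,0],[-41.7,6.2,0],[-41.7,6.2,0],[0,0,0]],"rotation":[[0,0,0],[0,0,0],[0,0,0],[0,0,0],[0,0,0],[0,0,0],[0,0,0],[0,0,0],[0,0,0],[0,0,0]],"claw":[15,15,15,15,15,15,15,15,15,15]}' 60
python3 -m creep '{"translation":[[0,0,30],[0,0,30],[0,0,20],[0,0,10],[0,0,0],[0,0,0]],"rotation":[[0,0,0],[0,0,0],[0,0,0],[0,0,0],[0,0,0],[0,0,0]],"claw":[15,15,15,15,15,15]}' 60
python3 - <<'E'
from h import *
t=sense();print(t['tool_pos'],t['ft_force'])
s=shot('wrist','w34')
E
```

```text
time: 53.7
tool_pos: [652.0, -13.2, 211.4]
tcp_rot: [-179.8, 0.0, 104.1]
ft_force: [-0.5, 0.9, -4.6]
finger_gap: 19.1
time: 54.3
tool_pos: [652.6, -7.3, 125.6]
tcp_rot: [179.9, -0.0, 104.4]
ft_force: [0.5, 0.3, -4.2]
finger_gap: 18.7
[652.64753842  -7.31826376 125.55496721] [ 0.52055877  0.30772908 -4.169777  ]
```

View pics/w34.png

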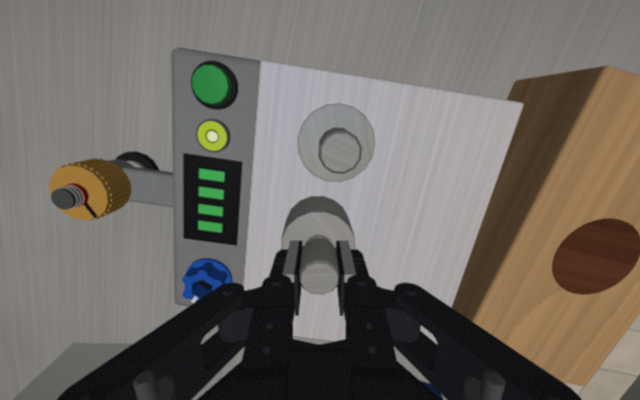

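```bash
python3 -m creep '{"translation":[[0,0,7],[0,0,3],[0,0,1.5],[0,0,1],[0,0,0],[0,0,0]],"rotation":[[0,0,0],[0,0,0],[0,0,0],[0,0,0],[0,0,0],[0,0,0]],"claw":[15,15,15,15,15,15]}' 60
python3 - <<'E'
from h import *
t=sense();print(t['tool_pos'],t['ft_force'])
E
```

```text
time: 54.95
tool_pos: [652.9, -7.5, 113.2]
tcp_rot: [179.8, -0.0, 104.4]
ft_force: [-0.9, -0.2, -3.6]
finger_gap: 19.4
[652.87209876  -7.51003762 113.20211897] [-0.85643245 -0.2433974  -3.6413473 ]
```

```bash
python3 -m creep '{"translation":[[0,0,0.8],[0,0,0],[0,0,0],[0,0,0],[0,0,-20],[0,0,-40],[0,0,-30],[38.5,-17.3,0],[38.5,-17.3,0],[38.5,-17.3,0]],"rotation":[[0,0,0],[0,0,0],[0,0,0],[0,0,0],[0,0,0],[0,0,0],[0,0,0],[0,0,0],[0,0,0],[0,0,0]],"claw":[15,45,45,45,45,45,45,45,45,45]}' 60
python3 -m creep '{"translation":[[38.5,-17.3,0],[38.5,-17.3,0],[38.5,-17.3,0],[38.5,-17.3,15],[38.5,-17.3,35],[0,0,35],[0,0,0],[0,0,0]],"rotation":[[0,0,0],[0,0,0],[0,0,0],[0,0,0],[0,0,0],[0,0,0],[0,0,0],[0,0,0]],"claw":[45,45,45,45,45,45,45,45]}' 60
python3 - <<'E'
from h import *
t=sense();print(t['tool_pos'])
s=shot('wrist','w35')
E
```

```text
time: 55.95
tool_pos: [573.1, 92.1, 202.9]
tcp_rot: [179.8, -0.0, 104.4]
ft_force: [0.5, 1.5, 0.7]
finger_gap: 44.7
time: 56.75
tool_pos: [444.3, 253.2, 120.5]
tcp_rot: [179.9, -0.0, 104.4]
ft_force: [0.9, 0.3, 0.7]
finger_gap: 44.9
[444.33183201 253.18191979 120.5317917 ]
```

View pics/w35.png

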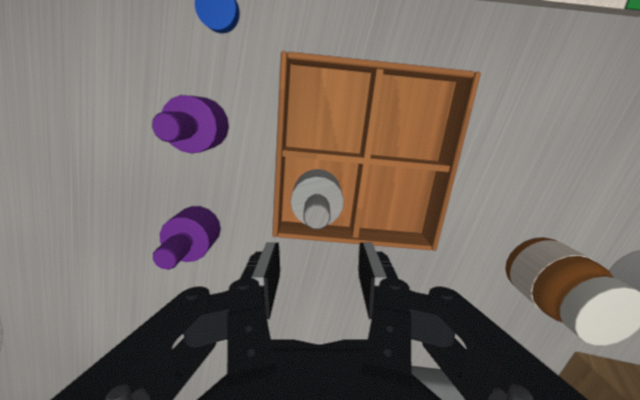

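Run:
```python
from h import *
s=shot('wrist')
P=np.array([onz(s,p,36) for p in [(283,53),(479,74),(436,249),(273,236)]]);print(P.round(1),P.mean(0))
print('cross',onz(s,(365,160),36),'C',onz(s,(317,213),73),onz(s,(317,199),39)); 
print([np.linalg.norm(P[i]-P[i-1]).round(1) for i in range(4)],np.degrees(np.arctan2(*(P[1]-P[0])[1::-1])),np.degrees(np.arctan2(*(P[2]-P[3])[1::-1])))
```

```text
[[390.7 364.4  36. ]
 [538.8 387.5  36. ]
 [562.6 239.8  36. ]
 [413.2 215.6  36. ]] [476.30999484 301.85469928  36.        ]
cross [473.85781934 302.87795965  36.        ] C [443.27470361 260.6208914   73.        ] [443.14107472 260.77285746  39.        ]
[np.float64(150.4), np.float64(149.9), np.float64(149.6), np.float64(151.4)] 8.885459782085947 9.19956620303149
```

```bash
python3 -m creep '{"translation":[[5,-0.5,30],[0,0,25],[0,0,12],[0,0,6],[0,0,0],[0,0,0],[0,0,0],[0,0,0],[0,0,0]],"rotation":[[0,0,0],[0,0,0],[0,0,0],[0,0,0],[0,0,0],[0,0,0],[0,0,0],[0,0,0],[0,0,0]],"claw":[45,45,45,45,45,15,15,15,15]}' 60
python3 - <<'E'
from h import *
t=sense();print(t['tool_pos'],t['ft_force'])
E
python3 -m creep '{"translation":[[0,0,-10],[0,0,-30],[0,0,-40],[0,0,-40],[0,0,-50],[0,0,0],[0,0,0]],"rotation":[[0,0,0],[0,0,0],[0,0,0],[0,0,0],[0,0,0],[0,0,0],[0,0,0]],"claw":[15,15,15,15,15,15,15]}' 60
python3 - <<'E'
from h import *
t=sense();print(t['tool_pos'],t['ft_force'])
s=shot('wrist','w36')
shot('top','t36'); im=cv2.imread('pics/t36.png');cv2.imwrite('pics/t36a.png',cv2.resize(im[90:290,130:530],None,fx=2,fy=2,interpolation=2))
E
```

```text
time: 57.75
tool_pos: [443.7, 258.7, 48.4]
tcp_rot: [179.7, -0.0, 104.4]
ft_force: [-1.9, -1.0, 6.2]
finger_gap: 18.9
[443.67588361 258.65534311  48.4415106 ] [-1.90983141 -1.02924869  6.17404663]
time: 58.45
tool_pos: [443.1, 258.4, 218.7]
tcp_rot: [179.7, -0.0, 104.4]
ft_force: [0.5, 0.0, -5.5]
finger_gap: 19.0
[443.05165912 258.38174933 218.69116488] [ 0.48942598  0.02084603 -5.50131471]
```

View pics/w36.png

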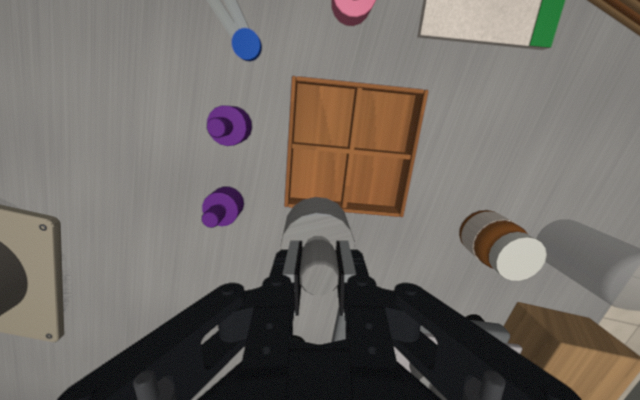

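View pics/t36a.png

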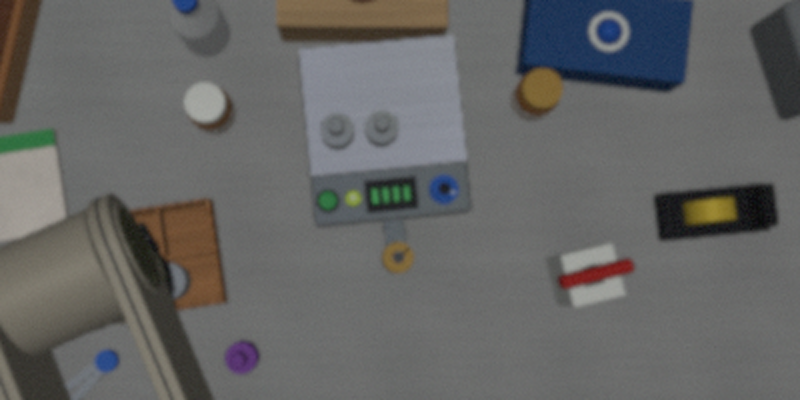

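```bash
python3 -m creep '{"translation":[[-41.3,14.1,0],[-41.3,14.1,0],[-41.3,14.1,0],[-41.3,14.1,0],[-41.3,14.1,0],[-41.3,14.1,0],[-41.3,14.1,0],[-41.3,14.1,0],[-41.3,14.1,0],[0,0,0]],"rotation":[[0,0,0],[0,0,0],[0,0,0],[0,0,0],[0,0,0],[0,0,0],[0,0,0],[0,0,0],[0,0,0],[0,0,0]],"claw":[15,15,15,15,15,15,15,15,15,15]}' 60
python3 -m creep '{"translation":[[0,0,0],[0,0,30],[0,0,35],[0,0,15],[0,0,10],[0,0,0],[0,0,0]],"rotation":[[0,0,0],[0,0,0],[0,0,0],[0,0,0],[0,0,0],[0,0,0],[0,0,0]],"claw":[15,15,15,15,15,15,15]}' 60
python3 - <<'E'
from h import *
t=sense();print(t['tool_pos'],t['ft_force'])
s=shot('wrist','w37')
E
```

```text
time: 59.55
tool_pos: [657.7, -75.6, 212.5]
tcp_rot: [-179.8, -0.0, 104.1]
ft_force: [-0.7, 0.2, -5.9]
finger_gap: 19.2
time: 60.25
tool_pos: [658.7, -70.1, 128.8]
tcp_rot: [179.8, 0.0, 104.4]
ft_force: [0.1, -1.0, -4.0]
finger_gap: 19.5
[658.74184995 -70.07600618 128.78553331] [ 0.08368141 -1.03968008 -3.9596626 ]
```

View pics/w37.png

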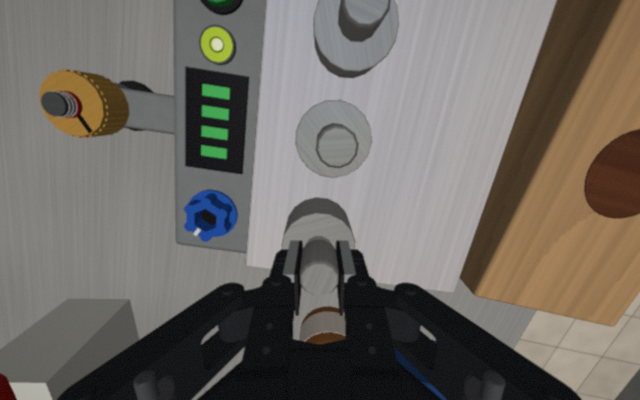

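```bash
python3 -m creep '{"translation":[[0,0,8],[0,0,4],[0,0,1.5],[0,0,1],[0,0,0],[0,0,0]],"rotation":[[0,0,0],[0,0,0],[0,0,0],[0,0,0],[0,0,0],[0,0,0]],"claw":[15,15,15,15,15,15]}' 60
python3 - <<'E'
from h import *
t=sense();print(t['tool_pos'],t['ft_force'])
E
```

```text
time: 60.9
tool_pos: [658.2, -70.5, 114.2]
tcp_rot: [179.8, 0.0, 104.4]
ft_force: [-6.3, -0.1, 5.5]
finger_gap: 19.4
[658.20882397 -70.54455585 114.1798575 ] [-6.28571389 -0.13089238  5.53937905]
```

```bash
python3 -m creep '{"translation":[[0,0,0],[0,0,0],[0,0,0],[0,0,-20],[0,0,-40],[0,0,-40],[41,-25,0],[41,-25,0],[41,-25,0],[0,0,0]],"rotation":[[0,0,0],[0,0,0],[0,0,0],[0,0,0],[0,0,0],[0,0,0],[0,0,0],[0,0,0],[0,0,0],[0,0,0]],"claw":[45,45,45,45,45,45,45,20,0,0]}' 60
python3 -m creep '{"translation":[[0,0,0],[0,0,0],[0,0,0]],"rotation":[[0,0,0],[0,0,0],[0,0,0]],"claw":[0,0,0]}' 60
python3 - <<'E'
from h import *
t=sense();print(t['tool_pos'],t['finger_gap'])
s=shot('wrist','w38')
shot('top','t38'); im=cv2.imread('pics/t38.png');cv2.imwrite('pics/t38a.png',cv2.resize(im[90:290,130:530],None,fx=2,fy=2,interpolation=2))
E
```

```text
time: 61.9
tool_pos: [550.6, 33.8, 211.6]
tcp_rot: [-180.0, -0.2, 104.6]
ft_force: [1.5, -0.5, 0.1]
finger_gap: 1.7
time: 62.2
tool_pos: [555.6, 29.3, 213.0]
tcp_rot: [179.8, 0.0, 104.3]
ft_force: [0.3, 0.3, -0.1]
finger_gap: 0.4
[555.58919366  29.29775695 213.01626346] 0.3795507267319243
```

View pics/w38.png

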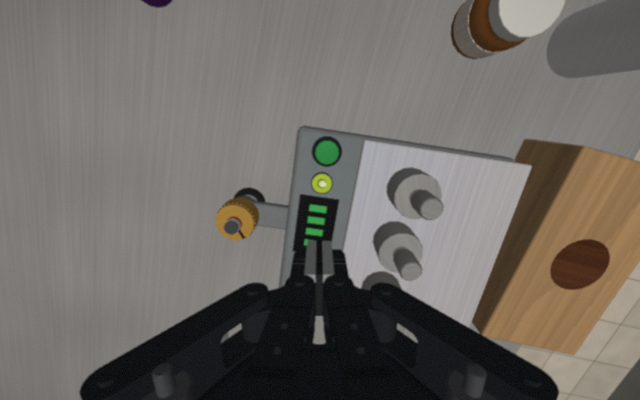

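View pics/t38a.png

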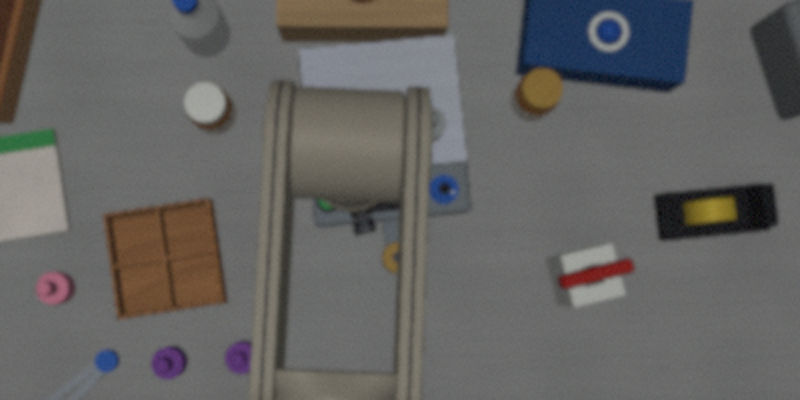

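Run:
```python
from h import *
s=shot('wrist')
e=blob(s,(55,90,50),(85,255,255),(327,152),22);print(e,[onz(s,e[0],z).round(1) for z in (55,58,61)])
for p in [(431,209),(410,271)]: print(onz(s,p,139).round(1))
```

```text
((326.9081726074219, 152.17486572265625), (24.929773330688477, 25.7816104888916), 178.28207397460938) [array([555.6,  68. ,  55. ]), array([555.4,  68.4,  58. ]), array([555.2,  68.8,  61. ])]
[646.8  54.5 139. ]
[650.3  -6.  139. ]
```

```bash
python3 -m creep '{"translation":[[36.5,9.4,20],[0,0,40],[0,0,40],[0,0,25],[0,0,13],[0,0,0],[0,0,0]],"rotation":[[0,0,0],[0,0,0],[0,0,0],[0,0,0],[0,0,0],[0,0,0],[0,0,0]],"claw":[0,0,0,0,0,0,0]}' 60
python3 - <<'E'
from h import *
t=sense();print(t['tool_pos'],t['ft_force'])
s=shot('wrist','w39')
E
```

```text
time: 63.05
tool_pos: [555.9, 67.8, 75.9]
tcp_rot: [179.8, -0.0, 104.4]
ft_force: [0.5, -0.2, 1.0]
finger_gap: -0.3
[555.94181389  67.76068444  75.92580401] [ 0.47274956 -0.18695361  0.96951439]
```

View pics/w39.png

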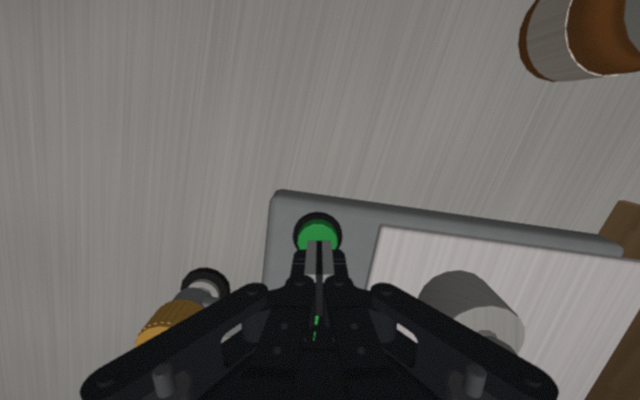

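```bash
python3 -m creep '{"translation":[[0,0,6],[0,0,4],[0,0,3],[0,0,0],[0,0,0]],"rotation":[[0,0,0],[0,0,0],[0,0,0],[0,0,0],[0,0,0]],"claw":[0,0,0,0,0]}' 60
python3 - <<'E'
from h import *
t=sense();print(t['tool_pos'],t['ft_force'])
E
python3 -m creep '{"translation":[[0,0,2],[0,0,2],[0,0,0],[0,0,0]],"rotation":[[0,0,0],[0,0,0],[0,0,0],[0,0,0]],"claw":[0,0,0,0]}' 60
python3 - <<'E'
from h import *
t=sense();print(t['tool_pos'],t['ft_force'])
E
```

```text
time: 63.6
tool_pos: [554.9, 68.0, 61.7]
tcp_rot: [179.9, -0.0, 104.4]
ft_force: [-0.1, 0.3, 0.0]
finger_gap: 0.5
[554.8657533   67.95824635  61.66487177] [-0.09163545  0.25390123  0.02029522]
time: 64.0
tool_pos: [555.3, 68.0, 58.0]
tcp_rot: [179.8, -0.0, 104.4]
ft_force: [0.2, -0.1, 3.2]
finger_gap: -0.2
[555.25171169  67.99902265  58.0079156 ] [ 0.18675489 -0.14317648  3.15571461]
```

```bash
python3 -m creep '{"translation":[[0,0,2],[0,0,1.5],[0,0,1],[0,0,0],[0,0,0]],"rotation":[[0,0,0],[0,0,0],[0,0,0],[0,0,0],[0,0,0]],"claw":[0,0,0,0,0]}' 60
python3 - <<'E'
from h import *
t=sense();print(t['tool_pos'],t['ft_force'])
E
python3 -m creep '{"translation":[[0,0,1],[0,0,1],[0,0,0],[0,0,0]],"rotation":[[0,0,0],[0,0,0],[0,0,0],[0,0,0]],"claw":[0,0,0,0]}' 60
python3 - <<'E'
from h import *
t=sense();print(t['tool_pos'],t['ft_force'])
E
```

```text
time: 64.5
tool_pos: [555.4, 68.0, 54.8]
tcp_rot: [179.8, -0.0, 104.4]
ft_force: [-6.5, -0.4, 16.5]
finger_gap: -0.1
[555.41700519  68.00379307  54.76617701] [-6.48313994 -0.37107481 16.48132736]
time: 64.9
tool_pos: [555.6, 68.0, 54.4]
tcp_rot: [179.8, -0.0, 104.4]
ft_force: [-14.6, -0.7, 31.4]
finger_gap: 0.2
[555.55343562  68.02651199  54.38055255] [-14.61022653  -0.74356099  31.37851269]
```

```bash
python3 -m creep '{"translation":[[0,0,-3],[0,0,-15],[0,0,-40],[0,0,-45],[0,0,-45],[0,0,0],[0,0,0],[0,0,0]],"rotation":[[0,0,0],[0,0,0],[0,0,0],[0,0,0],[0,0,0],[0,0,0],[0,0,0],[0,0,0]],"claw":[0,0,0,0,20,45,45,45]}' 60
python3 - <<'E'
from h import *
t=sense();print(t['tool_pos'],t['ft_force'])
s=shot('wrist','w40')
shot('scene','s40'); im=cv2.imread('pics/s40.png');cv2.imwrite('pics/s40a.png',cv2.resize(im[130:330,200:460],None,fx=3,fy=3,interpolation=2))
E
```

```text
time: 65.7
tool_pos: [553.8, 67.8, 198.0]
tcp_rot: [180.0, -0.0, 104.4]
ft_force: [-0.1, 0.3, -0.1]
finger_gap: 45.2
[553.84190642  67.78823796 197.99475277] [-0.13189246  0.29435509 -0.08446242]
```

View pics/w40.png

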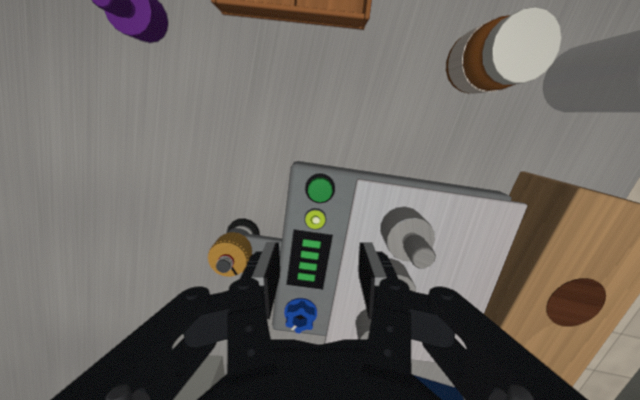

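View pics/s40a.png

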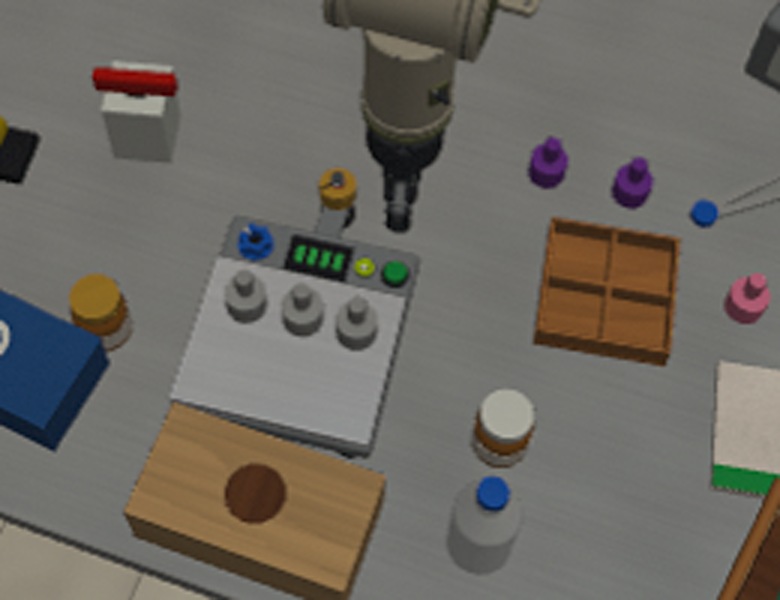

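```bash
python3 -m creep '{"translation":[[-18,43.7,0],[-18.5,43.7,0],[0,0,30],[0,0,0],[0,0,0],[0,0,0]],"rotation":[[0,0,0],[0,0,0],[0,0,0],[0,0,0],[0,0,0],[0,0,0]],"claw":[45,45,45,45,45,45]}' 60
python3 - <<'E'
from h import *
t=sense();print(t['tool_pos'],t['ft_force'])
s=shot('wrist','w41')
E
```

```text
time: 66.4
tool_pos: [647.8, 54.5, 170.1]
tcp_rot: [179.9, -0.0, 104.4]
ft_force: [-0.4, 1.4, -0.5]
finger_gap: 45.4
[647.79273695  54.51254589 170.13749551] [-0.40586473  1.36032059 -0.51522779]
```

View pics/w41.png

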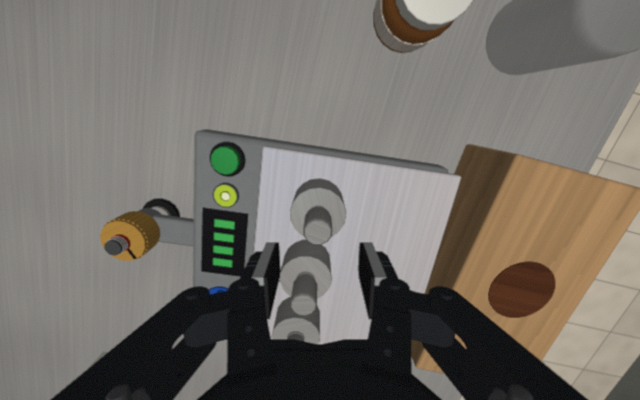

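```bash
python3 -m creep '{"translation":[[0,0,25],[0,0,22],[0,0,10],[0,0,0],[0,0,0],[0,0,0],[0,0,0],[0,0,0],[0,0,-10],[0,0,-30]],"rotation":[[0,0,0],[0,0,0],[0,0,0],[0,0,0],[0,0,0],[0,0,0],[0,0,0],[0,0,0],[0,0,0],[0,0,0]],"claw":[45,45,45,45,15,15,15,15,15,15]}' 60
python3 -m creep '{"translation":[[0,0,-40],[39.3,-8.1,-20],[39.3,-8.1,0],[39.3,-8.1,0],[39.3,-8.1,0],[39.3,-8.1,0],[39.3,-8.1,0],[39.3,-8.1,0],[39.3,-8.1,0],[0,0,0]],"rotation":[[0,0,0],[0,0,0],[0,0,0],[0,0,0],[0,0,0],[0,0,0],[0,0,0],[0,0,0],[0,0,0],[0,0,0]],"claw":[15,15,15,15,15,15,15,15,15,15]}' 60
python3 -m creep '{"translation":[[0,0,20],[0,0,35],[0,0,30],[0,0,0],[0,0,0],[0,0,0]],"rotation":[[0,0,0],[0,0,0],[0,0,0],[0,0,0],[0,0,0],[0,0,0]],"claw":[15,15,15,15,15,15]}' 60
python3 - <<'E'
from h import *
t=sense();print(t['tool_pos'],t['ft_force'])
s=shot('wrist','w42')
E
```

```text
time: 67.45
tool_pos: [645.4, 54.3, 148.4]
tcp_rot: [-179.7, -0.1, 104.4]
ft_force: [0.5, 0.6, -4.5]
finger_gap: 18.9
time: 68.45
tool_pos: [504.2, 347.0, 212.2]
tcp_rot: [179.9, -0.1, 104.7]
ft_force: [-0.1, -1.1, -4.3]
finger_gap: 18.9
time: 69.05
tool_pos: [508.9, 343.2, 129.9]
tcp_rot: [179.7, -0.1, 104.4]
ft_force: [0.4, -0.4, -3.8]
finger_gap: 18.9
[508.93934987 343.23062337 129.92723714] [ 0.37845238 -0.36271917 -3.83117731]
```

View pics/w42.png

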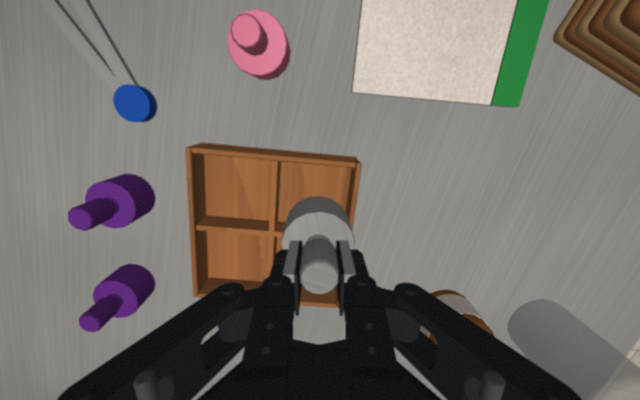

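```bash
python3 -m creep '{"translation":[[0,-2.4,20],[0,0,25],[0,0,20],[0,0,10],[0,0,5],[0,0,0],[0,0,0]],"rotation":[[0,0,0],[0,0,0],[0,0,0],[0,0,0],[0,0,0],[0,0,0],[0,0,0]],"claw":[15,15,15,15,15,15,15]}' 60
python3 - <<'E'
from h import *
t=sense();print(t['tool_pos'],t['ft_force'])
E
```

```text
time: 69.8
tool_pos: [506.7, 342.8, 49.2]
tcp_rot: [179.7, -0.1, 104.4]
ft_force: [0.2, 0.5, -5.7]
finger_gap: 19.0
[506.67621773 342.83860336  49.16083122] [ 0.23750635  0.5289956  -5.66718579]
```

```bash
python3 -m creep '{"translation":[[0,0,1],[0,0,1],[0,0,0],[0,0,0],[0,0,0]],"rotation":[[0,0,0],[0,0,0],[0,0,0],[0,0,0],[0,0,0]],"claw":[15,15,15,15,15]}' 60
python3 - <<'E'
from h import *
t=sense();print(t['tool_pos'],t['ft_force'])
E
```

```text
time: 70.3
tool_pos: [506.6, 343.0, 48.8]
tcp_rot: [179.7, -0.1, 104.4]
ft_force: [-7.4, -4.0, 13.8]
finger_gap: 18.8
[506.64207288 343.03081588  48.76592771] [-7.40192671 -4.02482239 13.84376405]
```

```bash
python3 -m creep '{"translation":[[0,0,-0.5],[0,0,0],[0,0,0],[0,0,-20],[0,0,-45],[0,0,-45],[0,0,-40],[0,0,0],[0,0,0]],"rotation":[[0,0,0],[0,0,0],[0,0,0],[0,0,0],[0,0,0],[0,0,0],[0,0,0],[0,0,0],[0,0,0]],"claw":[45,45,45,45,45,45,45,45,45]}' 60
python3 - <<'E'
from h import *
t=sense();print(t['tool_pos'])
s=shot('wrist','w43')
E
python3 -m creep '{"translation":[[-41.7,6,0],[-41.7,6,0],[-41.7,6,0],[-41.7,6,0],[-41.7,6,0],[-41.7,6,0],[-41.7,6,0],[-41.7,6,0],[-41.7,6,0],[0,0,0]],"rotation":[[0,0,0],[0,0,0],[0,0,0],[0,0,0],[0,0,0],[0,0,0],[0,0,0],[0,0,0],[0,0,0],[0,0,0]],"claw":[45,45,45,45,45,45,45,45,45,45]}' 60
python3 -m creep '{"translation":[[0,0,20],[0,0,0],[0,0,0],[0,0,0]],"rotation":[[0,0,0],[0,0,0],[0,0,0],[0,0,0]],"claw":[45,45,45,45]}' 60
python3 - <<'E'
from h import *
t=sense();print(t['tool_pos'])
s=shot('wrist','w44')
E
```

```text
time: 71.2
tool_pos: [506.1, 342.5, 197.6]
tcp_rot: [179.7, -0.1, 104.4]
ft_force: [-1.1, -0.5, -1.1]
finger_gap: 45.4
[506.07001862 342.53094509 197.59009787]
time: 72.25
tool_pos: [650.6, -13.4, 192.8]
tcp_rot: [-179.9, 0.0, 104.1]
ft_force: [-0.9, -0.2, -0.4]
finger_gap: 44.9
time: 72.65
tool_pos: [650.6, -7.4, 175.8]
tcp_rot: [179.9, -0.0, 104.5]
ft_force: [-0.3, 0.1, 0.7]
finger_gap: 44.8
[650.58957254  -7.3886768  175.83537176]
```

View pics/w43.png

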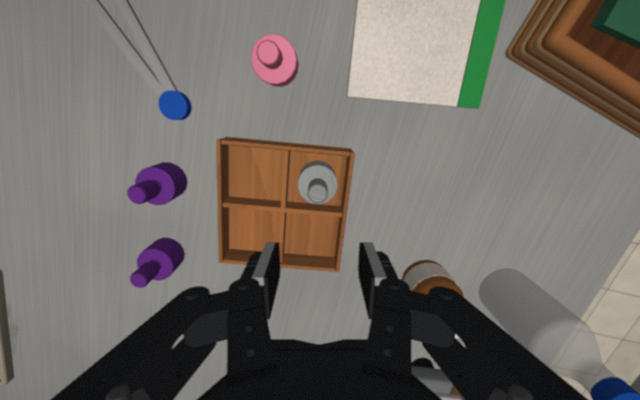

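View pics/w44.png

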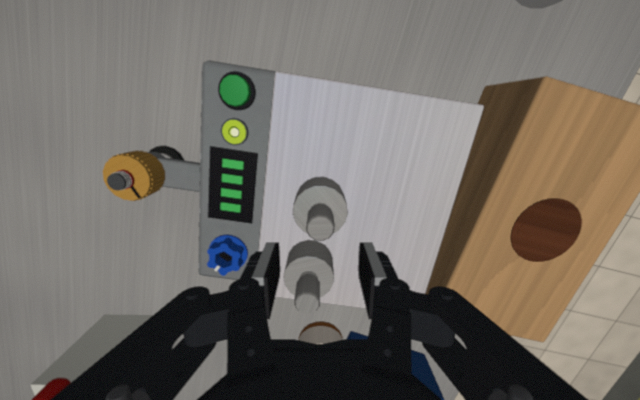

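```bash
python3 -m creep '{"translation":[[0,2,30],[0,0,22],[0,0,10],[0,0,0],[0,0,0],[0,0,0],[0,0,0],[0,0,0],[0,0,-10],[0,0,-30]],"rotation":[[0,0,0],[0,0,0],[0,0,0],[0,0,0],[0,0,0],[0,0,0],[0,0,0],[0,0,0],[0,0,0],[0,0,0]],"claw":[45,45,45,45,15,15,15,15,15,15]}' 60
python3 -m creep '{"translation":[[0,0,-40],[42.5,-14.1,-20],[42.5,-14.1,0],[42.5,-14.1,0],[42.5,-14.1,0],[42.5,-14.1,0],[42.5,-14.1,0],[42.5,-14.1,0],[42.5,-14.1,0],[42.5,-14.1,0]],"rotation":[[0,0,0],[0,0,0],[0,0,0],[0,0,0],[0,0,0],[0,0,0],[0,0,0],[0,0,0],[0,0,0],[0,0,0]],"claw":[15,15,15,15,15,15,15,15,15,15]}' 60
python3 -m creep '{"translation":[[0,0,0],[0,0,20],[0,0,35],[0,0,30],[0,0,0],[0,0,0],[0,0,0]],"rotation":[[0,0,0],[0,0,0],[0,0,0],[0,0,0],[0,0,0],[0,0,0],[0,0,0]],"claw":[15,15,15,15,15,15,15]}' 60
python3 - <<'E'
from h import *
t=sense();print(t['tool_pos'],t['ft_force'])
s=shot('wrist','w45')
E
```

```text
time: 73.7
tool_pos: [649.5, -7.2, 149.6]
tcp_rot: [-179.7, -0.2, 104.4]
ft_force: [-1.3, 0.1, -5.2]
finger_gap: 18.9
time: 74.7
tool_pos: [433.0, 332.4, 213.7]
tcp_rot: [179.9, -0.0, 104.4]
ft_force: [1.4, 0.8, -5.1]
finger_gap: 18.9
time: 75.4
tool_pos: [436.1, 332.0, 131.1]
tcp_rot: [179.7, -0.1, 104.4]
ft_force: [0.1, -0.6, -4.6]
finger_gap: 19.0
[436.06324533 331.97163684 131.05351225] [ 0.10382836 -0.633903   -4.64507119]
```

View pics/w45.png

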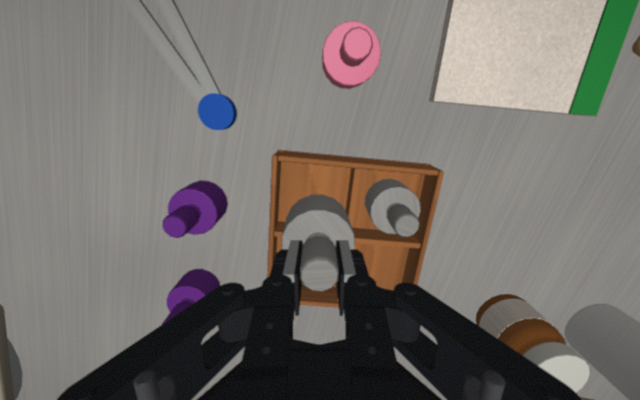

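```bash
python3 -m creep '{"translation":[[0,-1.5,20],[0,0,25],[0,0,20],[0,0,10],[0,0,5],[0,0,1],[0,0,0],[0,0,0]],"rotation":[[0,0,0],[0,0,0],[0,0,0],[0,0,0],[0,0,0],[0,0,0],[0,0,0],[0,0,0]],"claw":[15,15,15,15,15,15,15,15]}' 60
python3 - <<'E'
from h import *
t=sense();print(t['tool_pos'],t['ft_force'])
E
python3 -m creep '{"translation":[[0,0,1],[0,0,1],[0,0,0],[0,0,0],[0,0,0]],"rotation":[[0,0,0],[0,0,0],[0,0,0],[0,0,0],[0,0,0]],"claw":[15,15,15,15,15]}' 60
python3 - <<'E'
from h import *
t=sense();print(t['tool_pos'],t['ft_force'])
E
```

```text
time: 76.25
tool_pos: [434.5, 331.9, 50.4]
tcp_rot: [179.7, -0.1, 104.4]
ft_force: [-4.5, -2.4, 3.0]
finger_gap: 19.3
[434.49464389 331.88116246  50.36227362] [-4.46433911 -2.35545451  3.01065216]
time: 76.75
tool_pos: [434.6, 332.1, 50.2]
tcp_rot: [179.7, -0.1, 104.4]
ft_force: [-12.9, -7.5, 21.0]
finger_gap: 18.9
[434.60010142 332.08924449  50.19529372] [-12.88063593  -7.53453006  21.02849429]
```

```bash
python3 -m creep '{"translation":[[0,0,-1.5],[0,0,0],[0,0,0],[0,0,-20],[0,0,-45],[0,0,-45],[0,0,-40],[0,0,0],[0,0,0]],"rotation":[[0,0,0],[0,0,0],[0,0,0],[0,0,0],[0,0,0],[0,0,0],[0,0,0],[0,0,0],[0,0,0]],"claw":[45,45,45,45,45,45,45,45,45]}' 60
python3 - <<'E'
from h import *
t=sense();print(t['tool_pos'])
s=shot('wrist','w46')
E
python3 -m creep '{"translation":[[-44.5,11.6,0],[-44.5,11.6,0],[-44.5,11.6,0],[-44.5,11.6,0],[-44.5,11.6,0],[-44.5,11.6,0],[-44.5,11.6,0],[-44.5,11.6,0],[-44.5,11.6,0],[-44.5,11.6,0]],"rotation":[[0,0,0],[0,0,0],[0,0,0],[0,0,0],[0,0,0],[0,0,0],[0,0,0],[0,0,0],[0,0,0],[0,0,0]],"claw":[45,45,45,45,45,45,45,45,45,45]}' 60
python3 -m creep '{"translation":[[0,0,0],[0,0,20],[0,0,0],[0,0,0],[0,0,0]],"rotation":[[0,0,0],[0,0,0],[0,0,0],[0,0,0],[0,0,0]],"claw":[45,45,45,45,45]}' 60
python3 - <<'E'
from h import *
t=sense();print(t['tool_pos'])
s=shot('wrist','w47')
E
```

```text
time: 77.65
tool_pos: [434.3, 331.6, 199.0]
tcp_rot: [179.6, -0.1, 104.4]
ft_force: [0.1, 1.0, -1.3]
finger_gap: 44.7
[434.27079361 331.59748093 199.04391101]
time: 78.7
tool_pos: [655.7, -72.8, 194.5]
tcp_rot: [-179.9, -0.1, 104.4]
ft_force: [1.1, -0.5, -0.2]
finger_gap: 45.3
time: 79.2
tool_pos: [656.1, -70.6, 177.4]
tcp_rot: [179.9, -0.0, 104.5]
ft_force: [0.6, 1.1, 0.2]
finger_gap: 44.9
[656.13452512 -70.55174229 177.43604145]
```

View pics/w46.png

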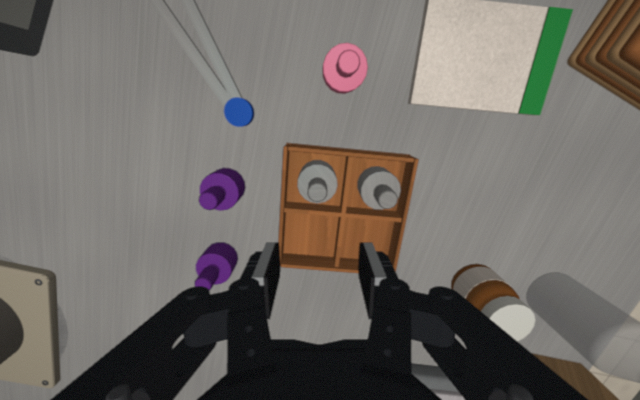

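View pics/w47.png

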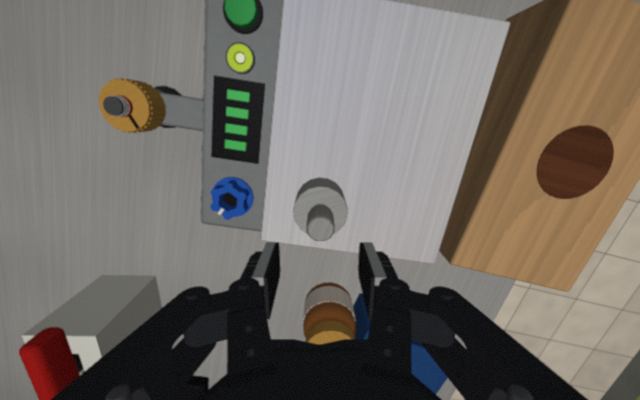

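```bash
python3 -m creep '{"translation":[[0,2,30],[0,0,24],[0,0,9],[0,0,0],[0,0,0],[0,0,0],[0,0,0],[0,0,0],[0,0,-10],[0,0,-30]],"rotation":[[0,0,0],[0,0,0],[0,0,0],[0,0,0],[0,0,0],[0,0,0],[0,0,0],[0,0,0],[0,0,0],[0,0,0]],"claw":[45,45,45,45,15,15,15,15,15,15]}' 60
python3 -m creep '{"translation":[[0,0,-40],[41.3,-13.7,-20],[41.3,-13.7,0],[41.3,-13.7,0],[41.3,-13.7,0],[41.3,-13.7,0],[41.3,-13.7,0],[41.3,-13.7,0],[41.3,-13.7,0],[41.3,-13.7,0]],"rotation":[[0,0,0],[0,0,0],[0,0,0],[0,0,0],[0,0,0],[0,0,0],[0,0,0],[0,0,0],[0,0,0],[0,0,0]],"claw":[15,15,15,15,15,15,15,15,15,15]}' 60
python3 -m creep '{"translation":[[0,0,0],[0,0,20],[0,0,35],[0,0,30],[0,0,0],[0,0,0],[0,0,0]],"rotation":[[0,0,0],[0,0,0],[0,0,0],[0,0,0],[0,0,0],[0,0,0],[0,0,0]],"claw":[15,15,15,15,15,15,15]}' 60
python3 - <<'E'
from h import *
t=sense();print(t['tool_pos'],t['ft_force'])
s=shot('wrist','w48')
E
```

```text
time: 80.25
tool_pos: [655.1, -70.1, 150.1]
tcp_rot: [-179.7, -0.2, 104.4]
ft_force: [-0.6, -0.6, -6.0]
finger_gap: 18.8
time: 81.25
tool_pos: [444.7, 259.8, 214.3]
tcp_rot: [179.9, -0.0, 104.4]
ft_force: [1.4, 0.7, -5.3]
finger_gap: 18.9
time: 81.95
tool_pos: [447.8, 259.1, 131.5]
tcp_rot: [179.7, -0.1, 104.4]
ft_force: [-0.3, 0.6, -4.2]
finger_gap: 18.5
[447.77964976 259.14833501 131.47148842] [-0.33748701  0.57262334 -4.24208135]
```

View pics/w48.png

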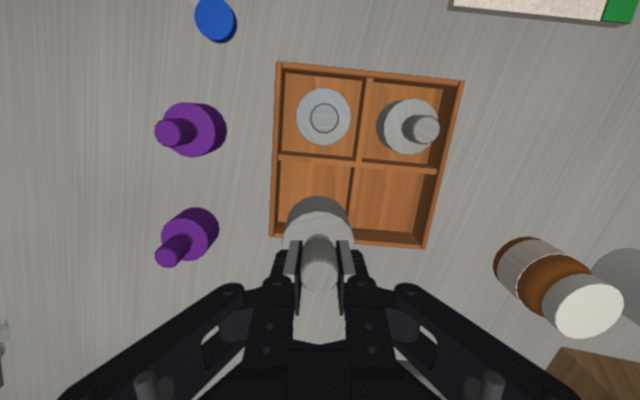

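```bash
python3 -m creep '{"translation":[[1,-2,20],[0,0,25],[0,0,20],[0,0,10],[0,0,5],[0,0,1],[0,0,0],[0,0,0]],"rotation":[[0,0,0],[0,0,0],[0,0,0],[0,0,0],[0,0,0],[0,0,0],[0,0,0],[0,0,0]],"claw":[15,15,15,15,15,15,15,15]}' 60
python3 - <<'E'
from h import *
t=sense();print(t['tool_pos'],t['ft_force'])
E
```

```text
time: 82.8
tool_pos: [444.9, 259.7, 51.0]
tcp_rot: [179.8, -0.0, 104.4]
ft_force: [-9.1, -4.3, 9.7]
finger_gap: 18.7
[444.94365525 259.67847139  50.99215795] [-9.12962194 -4.34114715  9.69963393]
```

Contact at floor height; release, lift, check everything.

```bash
python3 -m creep '{"translation":[[0,0,-0.5],[0,0,0],[0,0,0],[0,0,-20],[0,0,-45],[0,0,-45],[0,0,-45],[0,0,-30],[0,0,0],[0,0,0]],"rotation":[[0,0,0],[0,0,0],[0,0,0],[0,0,0],[0,0,0],[0,0,0],[0,0,0],[0,0,0],[0,0,0],[0,0,0]],"claw":[45,45,45,45,45,45,45,45,45,45]}' 60
python3 - <<'E'
from h import *
s=shot('wrist','w49')
shot('scene','s49'); im=cv2.imread('pics/s49.png');cv2.imwrite('pics/s49a.png',cv2.resize(im[110:310,160:470],None,fx=2.5,fy=2.5,interpolation=2))
shot('top','t49'); im=cv2.imread('pics/t49.png');cv2.imwrite('pics/t49a.png',cv2.resize(im[90:290,130:530],None,fx=2,fy=2,interpolation=2))
E
```

```text
time: 83.8
tool_pos: [444.8, 259.4, 234.9]
tcp_rot: [179.7, -0.1, 104.4]
ft_force: [-0.3, 0.3, -0.7]
finger_gap: 45.1
```

View pics/w49.png

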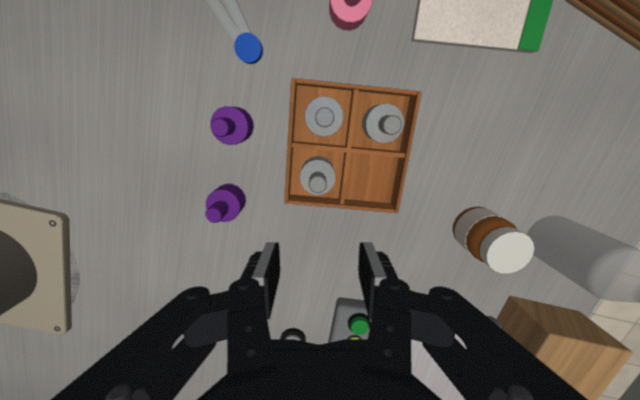

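View pics/s49a.png

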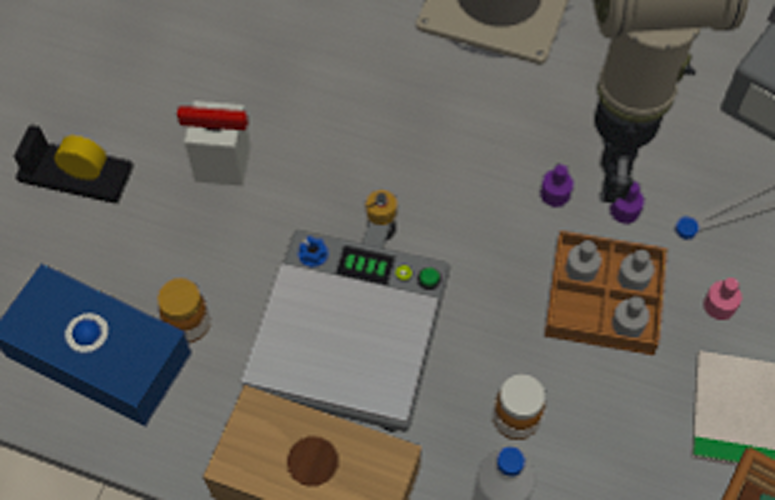

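View pics/t49a.png

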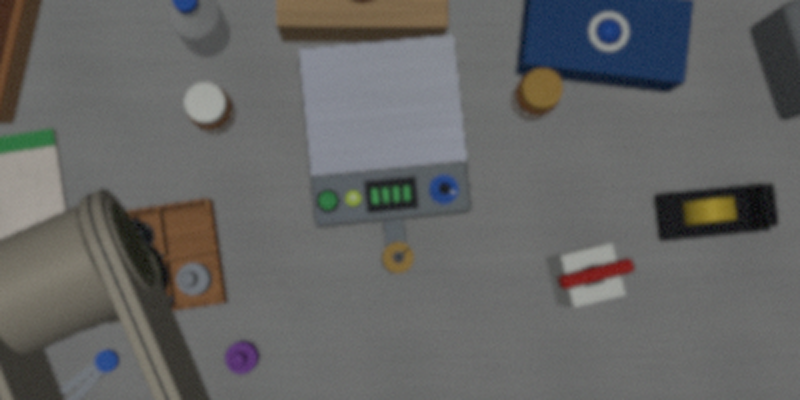

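```bash
python3 -c "
from h import *
s=shot('wrist','w50');print(sense()['time'],sense()['ft_force']);print(hand_in())"
```

```text
84.0 [-0.72850401 -0.21197227 -0.30894225]
the job is handed in; nothing more can be done
None
```

I did every step of the job and handed it in at 84 s. No verdict was reported, so what follows rests on my own checks.

- **Collar:** I turned it about 333° counter-clockwise in two grips, until its top edge met the red ring. The height estimates differ slightly. The turn count (about 7.4 mm of the roughly 8 mm needed) puts it about 0.6 mm low, while image measurements ran from 0.6 mm low to 0.5 mm high. All are inside the 1.5 mm limit, and the spirit-level bubble looked centred.
- **Lock:** The knob's mark turned about 60° (about 1.05 rad), which is its stop. During the first turn the driver slipped past the stop. I re-inserted it, pushed until it touched the socket floor and gave it a light counter-clockwise turn.
- **Driver:** It hangs in its block with the bar resting on top, about 2 mm from the hole's centre. The bar now lies about 90° from its starting direction.
- **Weights and key:** The three steel weights present all stood on the pan while I pressed the key to its hard stop, at about 31 N. The key sprang back afterwards.
- **At hand-in:** The last pictures show the three weights upright in separate pockets. The jars, tape and pad look unmoved, and the gripper was clear with near-zero force. I saw no weight knocked aside during the run.

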